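# Reload the hat steamer's softener cartridges and close it up

### The arm

A 6-joint arm with a two-finger parallel gripper is mounted at the origin on the work surface. World frame = base frame: x ahead of the robot, y to its left, z up, the work surface at z = 0. Lengths are in m, angles in rad, forces in N, time in s.
With the tool pointing down it reaches from about 0.3 to 0.825 m from the base axis. Payload 5.4 kg.
Tool frame: the origin (TCP) lies midway between the tips of the shut fingers; the grasp point (between the pads) lies 19 mm behind it; x points along the fingers, z is the direction in which the jaws open and shut, and the axes are right-handed (so a half turn about x gives the same grasp; the last joint's range is limited). The gripper opens to 92 mm and grips with 3 to 60 N. Pads are 20 mm wide; open, the fingers measure 128 mm over their backs; the gripper's body (75 mm by 189 mm) begins 69 mm behind the grasp point.
Start: joints at [-1.542, 0.158, 1.597, -0, 1.386, -0.21], TCP at [0.136, -0.559, 0.175] pointing down, gripper open.
Joint ranges: [-2.91, 2.91], [-0.94, 2.29], [0.18, 2.7], [-1.29, 4.43], [0.17, 2.64], [-3, 3]. Speed limits (rad/s): [2.57, 2.57, 3.14, 3.14, 3.14, 3.14].

### API

Orientations are given as a unit quaternion [w, x, y, z].
In Python, from station import env, cams gives the robot as it stands.
- The arm moves only by the shell command python3 -m handwheel 'ROWS' [FORCE]. ROWS is JSON, a list of rows, each a list of 3 entries, a list of its own where there are three numbers: the shift along the tool's x, y, z in mm, then the turn about the tool's x in rad, then the opening, from 0 (shut) to 1 (fully open). A call has 1 to 12 rows; each row shifts and turns the commanded pose from where the row before left it, along the tool's axes as they then stand; what a row does not reach is not made up. A row lasts 1/12 s, in which the tool goes at most 41.7 mm and 7.16 degrees, less where a joint would pass 70% of its speed; a pose out of reach is approached as far as the arm can. A call with a gripper value outside its range is refused whole. The fingers move at their own pace and stop on an object; FORCE is the grip in N (left out, the last holds). Time passes only in rows, so rows that do not move let the fingers close. It gives the time, the measured TCP pose, the force and the opening at its end, in the units of the state.
- env.get_obs(): the state, without advancing time (a new reading comes with each control period).
- cams.grab_frame(name): name is "side" or "top" or "wrist"; returns the picture (400x640x3 uint8, red, green, blue); there is no depth.
- cams.get_calibration(name): a dict with "mtx" (3x3 intrinsics, pixels), "position" and "attitude" of the camera in the world. Camera axes: x right, y up, looking along -z (the intrinsics and any distortion apply to the point x, -y, -z); pixel columns grow to the right and rows downward; lengths in m; the calibration is good to about 2 mm. A picture is of the moment at which its call begins: read the wrist's pose just before it. get_calibration takes no time and is no camera call; for the wrist camera it gives the pose at the moment of the call.
- env.job_done(): hands the job in, once; it reports no verdict.
The state is a dict: "clock": time; "joints": joint angles; "qvel": joint speeds; "effort": joint torques, N m; "tool_pos": TCP position; "tool_rot": TCP orientation; "wrist_force": force on the tool from outside, world axes, zero at the start; "moment": the same for the moment, N m; "gripper_width": finger opening in m.
Only numpy, scipy, OpenCV 4.12 (cv2) and the standard library are available. Lean on these libraries where they do the work, as an engineer would, in place of code of your own. Each camera call takes 0.05 s, during which the arm holds its last target.

### The job

Get the hat steamer ready for use: put every softener cartridge lying on the bench into a pocket of the steamer's open well, flat and with its blue mesh facing up (turn over any that lie mesh down). Then fit the metal cover: hook its back edge under the lip at the back of the well and lower the front edge until the cover lies flat on the ledge. Also put the scale scraper away, its blade slid fully home into the slot of the wooden guard, and leave the other things on the bench where they are.

Things in the scene. Friction and masses are not known exactly. Their poses are not given: they have to be found in the camera images.
- steamer: Bench steam generator, steel, fixed. Origin on the bench under the middle of its open well; x to the back, y left, z up. Well: inside x +-46, y +-124, floor 50 high. Round it a ledge 102 high: to x -62 in front, 66 at the back, y +-137. Upstand 111 high outside the ledge in front (x -62 to -70) and at the sides (y +-137 to +-150)
- lip (a point): Middle of the front edge of the dark lip (steamer x = 52), at its underside, 115 above the bench. The lip, 6 thick, overhangs the back ledge by 14, leaving 13 of height over the ledge; the ledge ends in a wall at x = 66. Axes as the steamer's
- deck (a point): Middle of the flat rear deck behind the lip, on its top, 121 above the bench; deck x 52 to 210, y +-150 of the steamer. A side boiler 105 high with a grey hood (to 210 high) stands left of it at the steamer's y 150 to 250, x -30 to 200
- pocket0 (a point): Right-hand pocket of three in a row along the steamer's y, 76 apart: the centre of a cartridge seated in it, 70 above the bench (well floor 50). It lies with its long side along the steamer's x (either end forward), on the floor between 4 corner ribs 12 high (3 of play each side); the middle 60 of each long side is free for fingers. Well wall 25 beyond the outer ones. Axes as the steamer's
- pocket1 (a point): Middle pocket of three in a row along the steamer's y, 76 apart: the centre of a cartridge seated in it, 70 above the bench (well floor 50). It lies with its long side along the steamer's x (either end forward), on the floor between 4 corner ribs 12 high (3 of play each side); the middle 60 of each long side is free for fingers. Well wall 25 beyond the outer ones. Axes as the steamer's
- pocket2 (a point): Left-hand pocket of three in a row along the steamer's y, 76 apart: the centre of a cartridge seated in it, 70 above the bench (well floor 50). It lies with its long side along the steamer's x (either end forward), on the floor between 4 corner ribs 12 high (3 of play each side); the middle 60 of each long side is free for fingers. Well wall 25 beyond the outer ones. Axes as the steamer's
- cover: Green-painted metal plate 120 (x) x 266 (y) x 5 thick, 380 g; origin at the centre of its underside, handle on +z. Starts parked on the rear deck. Either long edge may go to the back. Home: flat on the ledge inside the upstands, back edge under the lip (6 to 14 deep): origin 102 high, steamer x -2 to 6, y within 4. Too long to drop in level past the lip: tilt it about 15 degrees
- cover_handle (a point): Middle of the cover's black bar handle, 36 above the plate's underside at its centre. Bar 14 wide (x) x 100 long (y) x 14 high, on two 10 mm posts at y +-40; its underside is 24 above the plate's top. Axes as the cover's
- cartridge_a: Softener cartridge, rigid white block 84 long (x) x 46 wide (y) x 40 high (z), 140 g, flat faces, stands steadily on any of them; origin at its CENTRE. +z is the inlet face: bright blue mesh with white bars; -z is the grey underside with a round black outlet; a blue line along both long sides near the mesh. Starts mesh up or mesh down on the bench; 2 or 3 of the 4 are present
- cartridge_b: Softener cartridge, rigid white block 84 long (x) x 46 wide (y) x 40 high (z), 140 g, flat faces, stands steadily on any of them; origin at its CENTRE. +z is the inlet face: bright blue mesh with white bars; -z is the grey underside with a round black outlet; a blue line along both long sides near the mesh. Starts mesh up or mesh down on the bench; 2 or 3 of the 4 are present
- cartridge_c: Softener cartridge, rigid white block 84 long (x) x 46 wide (y) x 40 high (z), 140 g, flat faces, stands steadily on any of them; origin at its CENTRE. +z is the inlet face: bright blue mesh with white bars; -z is the grey underside with a round black outlet; a blue line along both long sides near the mesh. Starts mesh up or mesh down on the bench; 2 or 3 of the 4 are present
- cartridge_d: Softener cartridge, rigid white block 84 long (x) x 46 wide (y) x 40 high (z), 140 g, flat faces, stands steadily on any of them; origin at its CENTRE. +z is the inlet face: bright blue mesh with white bars; -z is the grey underside with a round black outlet; a blue line along both long sides near the mesh. Starts mesh up or mesh down on the bench; 2 or 3 of the 4 are present
- scraper: Scraper: dark wood handle 95 (x) x 24 (y) x 20 (z), orange nylon blade 75 long x 56 wide x 4 thick going on from its +x end at mid height; 120 g; origin at the centre of the handle, balance point 23 ahead of it. Lies flat on its handle on the bench, blade level 8 above the bench; either face may be up
- scraper_tip (a point): Middle of the blade's front edge, 122 from the scraper's origin along its +x
- guard: Blade guard, pale wooden block fixed to the bench, x +-45, y +-42, 58 high; origin at the middle of its underside. A level slot opens in its -x face: 64 wide (y), 32 to 42 above the bench, 70 deep, closed at x = 25. Its lower jaw sticks out in front (x -45 to -70, 32 high) as two tongues, y 20 to 42 and -20 to -42, to land the blade's edges on before sliding in along +x; the handle fits between
- slot_end (a point): Middle of the closed end of the guard's slot, 37 above the bench; axes as the guard's. The blade is home when its tip meets this end (5 of blade then shows between block and handle); let go, it may droop a few degrees and stays
- tin: Bystander: small tin, 54 across, 50 high, origin centre of underside
- water_bottle: Bystander: clear bottle 68 across, 190 high, origin centre of underside
- brush: Bystander: hand brush lying on the bench, about 200 long
- mallet: Bystander: hammer lying on the bench, about 280 long
- jar: Bystander: amber jar, 72 across, 85 high, origin centre of underside
Things that resemble listed ones, but are neither listed nor needed, are in the scene too. Several things have the shape of the scraper; the one meant has the colours described above. Leave any orange look-alike of the cartridge_a alone.

How it is judged:
On the way, in this order (a step that is already met when the one before it is completed fails the run):
1. every cartridge sits mesh up in a pocket of the well ((distance between cartridge_a and pocket0 below 0.008 m or distance between cartridge_a and pocket1 below 0.008 m or distance between cartridge_a and pocket2 below 0.008 m) and angle between each of cartridge_a, cartridge_b, cartridge_c, cartridge_d's own z axis and vertical below 0.08 rad and (distance between cartridge_b and pocket0 below 0.008 m or distance between cartridge_b and pocket1 below 0.008 m or distance between cartridge_b and pocket2 below 0.008 m) and (distance between cartridge_c and pocket0 below 0.008 m or distance between cartridge_c and pocket1 below 0.008 m or distance between cartridge_c and pocket2 below 0.008 m) and (distance between cartridge_d and pocket0 below 0.008 m or distance between cartridge_d and pocket1 below 0.008 m or distance between cartridge_d and pocket2 below 0.008 m)), for 0.2 s.
2. the cover lies flat on the ledge with its back edge under the lip (x of cover in the frame of steamer between -0.005 and 0.009 m and y of cover in the frame of steamer between -0.008 and 0.008 m and z of cover in the frame of steamer between 0.097 and 0.106 m and angle between cover's own z axis and vertical below 0.03 rad), for 0.2 s.
At the end, for the whole second after the job is handed in: Each cartridge present: centre within 8 mm of a pocket point, mesh up within 0.08 rad. Cover flat within 0.03 rad on the ledge (97-106 mm high), steamer x -5 to 9 mm, y within 8 mm. Scraper tip within 10 mm of the slot end, aligned within 0.15 rad. At rest (all of step 1 and all of step 2 and x of scraper_tip in the frame of slot_end between -0.01 and 0.008 m and angle between the z axis of scraper and the z axis of guard, either way round below 0.15 rad and angle between the x axis of scraper and the x axis of guard, either way round below 0.15 rad and z of scraper_tip in the frame of slot_end between -0.01 and 0.01 m and linear speed of each of cover, scraper below 0.02 m/s); the robot touches nothing.
It fails at once if a bystander on the bench is shoved aside or knocked over (4 cm) (distance of any of tin, water_bottle, brush, mallet, jar from where it was at the start of the episode above 0.04 m).
Of cartridge_b, cartridge_c only 1 to 2 are there at a start; the rules pass over those that are not, and their reading is None.
Of cartridge_a, cartridge_d only 1 to 1 are there at a start; the rules pass over those that are not, and their reading is None.
At some moment in a run one of cartridge_a, cartridge_b, cartridge_c, cartridge_d, scraper may be knocked a few centimetres aside while the robot is not near it.
Once in a run the grip may slacken for a moment while it holds something.
It also fails if it takes over 210 s, if anything falls off the work surface, if the arm or the gripper's body presses on something with over 40 N, if the wrist force passes 120 N, or if a joint passes its speed limit or range.

## Working session

There is one attempt and no reset: what is moved stays moved. The work goes in short steps, Python scripts to look and compute and a shell command to move; the robot and the scene stay as the last step left them, time stands still between calls to the robot, and variables do not carry over. Pictures are saved under pics/ and viewed, and the job is handed in when it is done.

```bash
ls; mkdir -p pics; python3 - <<'E'
from station import env,cams
import cv2,numpy as np
o=env.get_obs(); print(o)
for n in ("side","top","wrist"):
    c=cams.get_calibration(n); print(n,c)
    im=cams.grab_frame(n); cv2.imwrite(f"pics/a_{n}.png",im[:,:,::-1])
E
```

```text
pics
{'clock': 0.0, 'joints': array([-1.54207468e+00,  1.59047011e-01,  1.59821940e+00,  2.61373441e-05,
        1.38620488e+00, -2.10089166e-01]), 'qvel': array([ 0.00085078,  0.00082276,  0.00068931,  0.00136512,  0.00015996,
       -0.00105031]), 'effort': array([ 2.20629503e-03, -3.85568547e+01, -3.22109449e+01,  7.03724334e-02,
        3.77388450e-02, -1.31291176e-04]), 'tool_pos': array([ 0.13598903, -0.5579718 ,  0.17442657]), 'tool_rot': array([ 0.55558124,  0.43739611,  0.55641767, -0.43636396]), 'wrist_force': array([ 0.16406477, -0.22373237,  0.10647644]), 'moment': array([ 0.02518926,  0.0110484 , -0.04214919]), 'gripper_width': 0.09181471113103767}
side {'mtx': array([[519.27276251,   0.        , 320.46312658],
       [  0.        , 519.27276251, 188.64786205],
       [  0.        ,   0.        ,   1.        ]]), 'position': array([ 0.07666231, -1.16193158,  1.33247725]), 'attitude': array([ 0.90708666,  0.37453654, -0.06510997, -0.18076742])}
top {'mtx': array([[371.39904202,   0.        , 318.47597167],
       [  0.        , 371.39904202, 198.99217716],
       [  0.        ,   0.        ,   1.        ]]), 'position': array([ 0.46678331, -0.05647408,  1.15419108]), 'attitude': array([-0.70267925, -0.02461329,  0.01204824,  0.71097883])}
wrist {'mtx': array([[302.41966842,   0.        , 317.82506525],
       [  0.        , 302.41966842, 203.1410131 ],
       [  0.        ,   0.        ,   1.        ]]), 'position': array([ 0.21601904, -0.53767086,  0.3842648 ]), 'attitude': array([ 0.7774279 , -0.11444569,  0.09083459, -0.61176558])}
```

View pics/a_side.png

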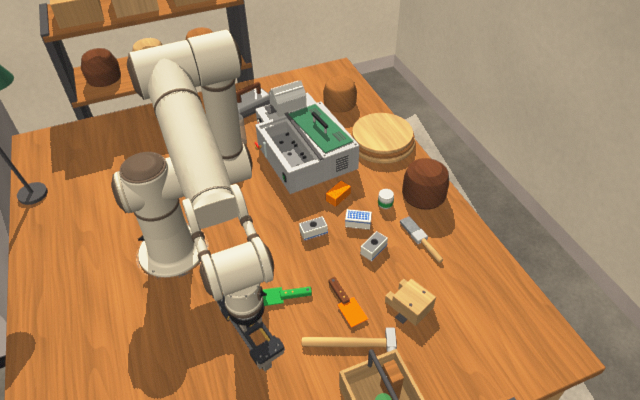

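View pics/a_top.png

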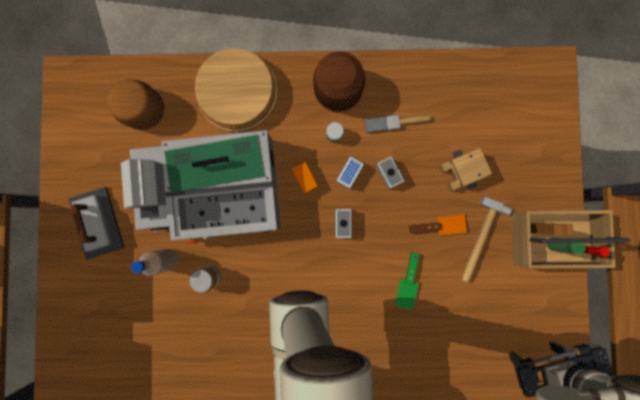

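View pics/a_wrist.png

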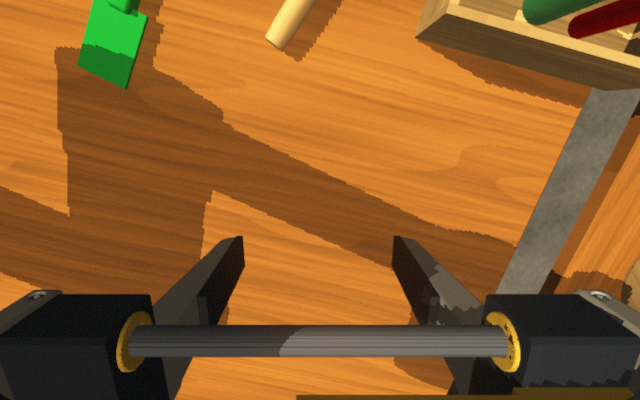

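```bash
cat > h.py <<'E'
from station import env,cams
import cv2,numpy as np
from scipy.spatial.transform import Rotation as R
def rot(q): return R.from_quat([q[1],q[2],q[3],q[0]]).as_matrix()
def ray(c,u,v):
    K=c["mtx"]; d=np.array([(u-K[0,2])/K[0,0],-(v-K[1,2])/K[1,1],-1.0])
    return np.array(c["position"]),rot(c["attitude"])@d
def onz(c,u,v,z):
    p,d=ray(c,u,v); return p+d*(z-p[2])/d[2]
def proj(c,P):
    q=rot(c["attitude"]).T@(np.array(P,float)-c["position"]); K=c["mtx"]
    return np.array([K[0,0]*q[0]/-q[2]+K[0,2], K[1,1]*-q[1]/-q[2]+K[1,2]])
def crop(im,x0,y0,x1,y1,s,fn):
    cv2.imwrite(fn,cv2.resize(im[y0:y1,x0:x1],None,fx=s,fy=s,interpolation=cv2.INTER_CUBIC)[:,:,::-1])
def tool():
    o=env.get_obs(); return o["tool_pos"],rot(o["tool_rot"]),o
E
python3 - <<'E'
import cv2
a=cv2.imread("pics/a_top.png");b=cv2.imread("pics/a_side.png")
cv2.imwrite("pics/c1.png",cv2.resize(a[115:250,110:300],None,fx=4,fy=4,interpolation=cv2.INTER_CUBIC))
cv2.imwrite("pics/c2.png",cv2.resize(b[70:200,230:370],None,fx=4.6,fy=4.6,interpolation=cv2.INTER_CUBIC))
E
```

```text
(no output)
```

View pics/c1.png

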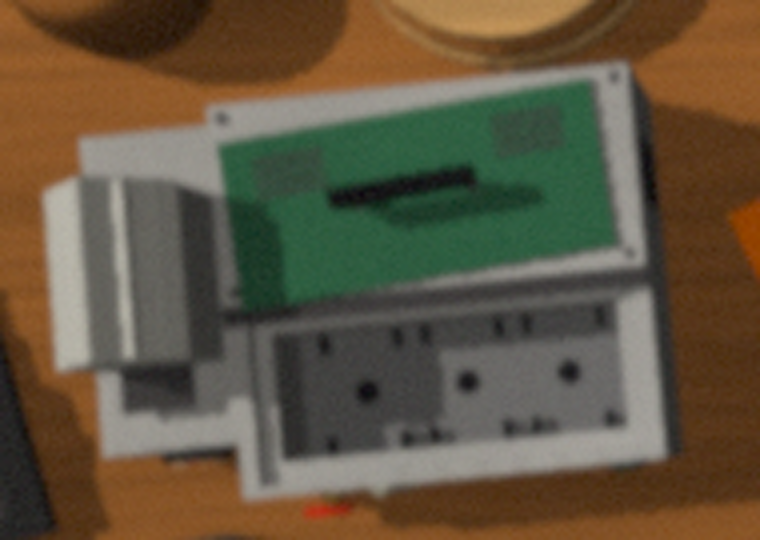

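View pics/c2.png

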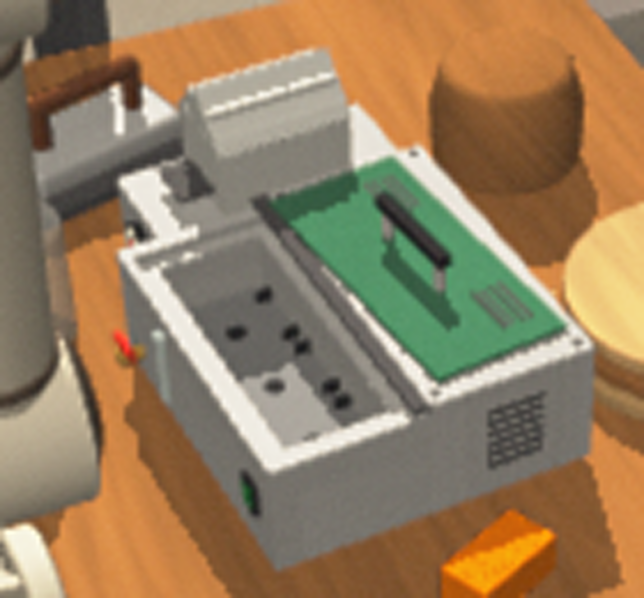

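```bash
cat > m1.py <<'E'
from h import *
c=cams.get_calibration("top"); s=cams.get_calibration("side")
def T(x,y,z): return onz(c,110+x/4,115+y/4,z)
def S(x,y,z): return onz(s,230+x/4.6,70+y/4.6,z)
pts={'FL':((-70,150),T(243,498,.111),S(122,255,.111)),'FR':((-70,-150),T(668,455,.111),S(277,470,.111)),
'BR':((210,-150),T(632,62,.121),S(590,348,.121)),'BL':((210,150),T(208,107,.121),S(418,148,.121))}
A=[];B=[]
for k,(l,a,b) in pts.items():
    print(k,a.round(4),b.round(4)); A.append(np.array(l)/1000);B.append(((a+b)/2)[:2])
A=np.array(A);B=np.array(B)
def fit(A,B):
    a=A-A.mean(0);b=B-B.mean(0);H=a.T@b;th=np.arctan2(H[0,1]-H[1,0],H[0,0]+H[1,1])
    Rm=np.array([[np.cos(th),-np.sin(th)],[np.sin(th),np.cos(th)]]);return th,B.mean(0)-Rm@A.mean(0),Rm
th,t,Rm=fit(A,B);print(np.degrees(th),t);print(((A@Rm.T+t-B)*1000).round(1))
h=lambda p:((p[:2]-t)@Rm*1000).round(0)
print("hood", h(T(55,370,.2)),h(T(220,362,.105)),h(T(222,362,.15)),h(T(190,180,.2)),h(T(85,180,.2)))
print("ribs", [h(T(x,y,.05)) for x,y in((368,391),(468,381),(569,372))])
print("cover", [h(T(x,y,.126)) for x,y in((218,145),(593,80),(622,243),(245,308))], "handle",[h(T(x,y,.164)) for x,y in((330,198),(474,175))])
E
python3 m1.py
```

```text
FL [0.4118 0.3793 0.111 ] [0.4166 0.3706 0.111 ]
FR [0.4388 0.0791 0.111 ] [0.4469 0.079  0.111 ]
BR [0.7156 0.1018 0.121 ] [0.714  0.1026 0.121 ]
BL [0.6881 0.4027 0.121 ] [0.6901 0.3977 0.121 ]
5.145507940570913 [0.49554766 0.23281507]
[[-1.9  1. ]
 [-3.6 -1.9]
 [ 3.3  0.1]
 [ 2.1  0.9]]
hood [ 26. 232.] [ 27. 165.] [ 24. 144.] [140. 134.] [148. 203.]
ribs [array([-1., 79.]), array([-1.,  4.]), array([ -2., -72.])]
cover [array([178., 145.]), array([ 196., -122.]), array([  80., -132.]), array([ 62., 135.])] handle [array([126.,  56.]), array([131., -42.])]
```

```bash
python3 - <<'E'
import cv2
a=cv2.imread("pics/a_top.png");b=cv2.imread("pics/a_side.png")
cv2.imwrite("pics/c3.png",cv2.resize(a[110:290,280:520],None,fx=3.3,fy=3.3,interpolation=cv2.INTER_CUBIC))
cv2.imwrite("pics/c4.png",cv2.resize(b[170:370,260:450],None,fx=3,fy=3,interpolation=cv2.INTER_CUBIC))
E
```

```text
(no output)
```

View pics/c3.png

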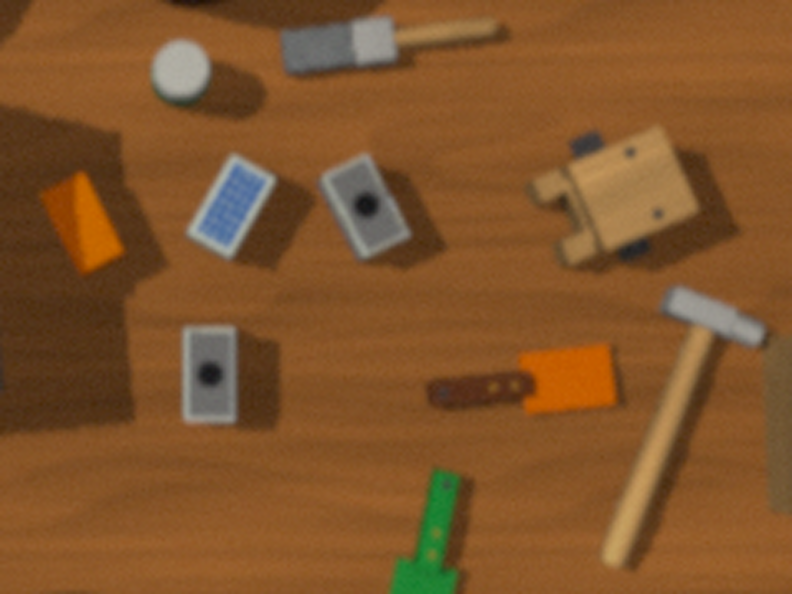

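View pics/c4.png

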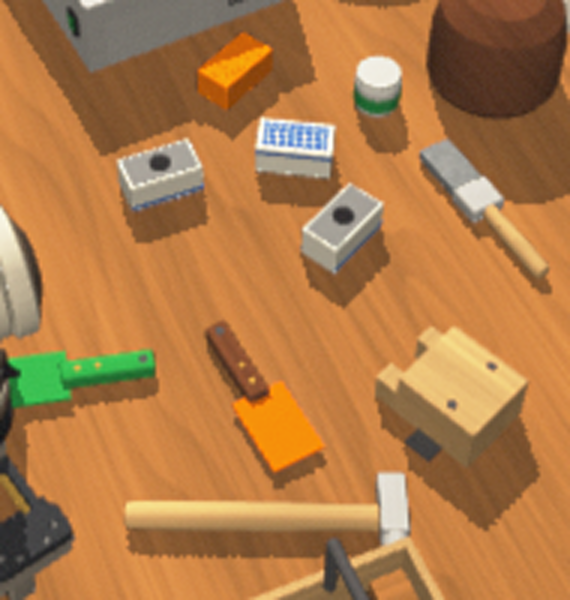

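```bash
cat > m2.py <<'E'
from h import *
c=cams.get_calibration("top"); s=cams.get_calibration("side")
def T(x,y,z): return onz(c,280+x/3.3,110+y/3.3,z)
def S(x,y,z): return onz(s,260+x/3,170+y/3,z)
def rep(n,t4,s4,z):
    for nm,F,q in(("T",T,t4),("S",S,s4)):
        if not q: continue
        P=np.array([F(x,y,z)[:2] for x,y in q]); r=cv2.minAreaRect(P.astype(np.float32)*1000)
        e=[P[(i+1)%4]-P[i] for i in range(4)]
        print(n,nm,P.mean(0).round(4),[int(1000*np.linalg.norm(v)) for v in e],[round(np.degrees(np.arctan2(v[1],v[0])),1) for v in e[:2]])
rep("U",[(233,153),(277,181),(232,259),(187,232)],[(261,118),(334,122),(330,159),(256,152)],.04)
rep("D1",[(320,178),(368,153),(411,236),(363,259)],[(355,186),(383,206),(334,248),(303,226)],.04)
rep("D2",[(183,327),(237,326),(237,422),(183,423)],[(118,162),(192,141),(203,170),(128,186)],.04)
rep("G",[(567,169),(660,126),(700,208),(603,253)],[(453,327),(526,383),(467,439),(398,373)],.058)
rep("blade",[(521,352),(612,344),(617,402),(526,412)],[(235,402),(286,385),(323,446),(275,472)],.012)
print("handle back",T(429,393,.02),S(218,328,.02))
E
python3 m2.py
```

```text
U T [ 0.6035 -0.134 ] [47, 82, 47, 83] [np.float64(-123.5), np.float64(149.3)]
U S [ 0.6056 -0.1367] [81, 55, 81, 50] [np.float64(-27.3), np.float64(-120.6)]
D1 T [ 0.6016 -0.2551] [49, 85, 48, 83] [np.float64(-63.1), np.float64(-154.0)]
D1 S [ 0.6059 -0.2576] [39, 78, 42, 79] [np.float64(-67.6), np.float64(-157.4)]
D2 T [ 0.4506 -0.1114] [48, 86, 48, 86] [np.float64(-89.6), np.float64(179.1)]
D2 S [ 0.4536 -0.1151] [86, 43, 83, 36] [np.float64(-2.2), np.float64(-96.6)]
G T [ 0.612  -0.4898] [91, 81, 95, 81] [np.float64(-65.9), np.float64(-156.1)]
G S [ 0.6125 -0.4916] [88, 86, 91, 78] [np.float64(-68.6), np.float64(-159.0)]
blade T [ 0.4437 -0.4441] [84, 53, 84, 55] [np.float64(-85.6), np.float64(-176.9)]
blade S [ 0.4457 -0.4453] [54, 75, 54, 84] [np.float64(-1.8), np.float64(-86.9)]
handle back [ 0.4310015  -0.31315475  0.02      ] [ 0.43310974 -0.32352314  0.02      ]
```

```bash
cat >> h.py <<'E'
def plan(p=None,jaw=None,grasp=True):
    """target grasp point p (world), jaw yaw deg"""
    P,M,o=tool(); yaw=np.degrees(np.arctan2(M[1,2],M[0,2]))
    print("tcp",P.round(4),"x-axis",M[:,0].round(3),"jawyaw",round(yaw,2),"q6",round(o["joints"][5],3),"w",round(o["gripper_width"]*1000,1),"F",o["wrist_force"].round(1),"t",round(o["clock"],2))
    th=0
    if jaw is not None:
        d=(jaw-yaw+90)%180-90; th=-np.radians(d)   # turn about tool x (down)
        print("turn",round(th,4),"or",round(th-np.pi*np.sign(th),4))
    if p is not None:
        M2=M@R.from_rotvec([th,0,0]).as_matrix()
        tp=np.array(p,float)-(np.array([0,0,-1])*-0.019 if grasp else 0)
        print("shift mm (after turn)",((M2.T@(tp-P))*1000).round(1), "plain horizontal first: dz",round((tp[2]-P[2])*1000,1))
E
python3 - <<'E'
from h import *
plan([.604,-.135,.2],59.5)
M=tool()[1];print(M.round(3))
c=cams.get_calibration("wrist");P=tool()[0]
print("cam in tool",(M.T@(c["position"]-P)).round(4),"view dir",(M.T@rot(c["attitude"])@[0,0,-1]).round(3))
E
```

```text
tcp [ 0.136  -0.5581  0.1746] x-axis [-0.     0.001 -1.   ] jawyaw -76.32 q6 -0.21 w 91.8 F [ 0.9  0.1 -0.4] t 0.15
turn 0.7711 or -2.3704
shift mm (after turn) [  -5.7  188.5 -602.1] plain horizontal first: dz 6.4
[[-0.     0.972  0.237]
 [ 0.001  0.237 -0.972]
 [-1.     0.    -0.001]]
cam in tool [-0.2097  0.0827 -0.0012] view dir [ 0.957 -0.289 -0.   ]
```

```bash
python3 -m handwheel '[[[-16,0,0],0.11,1],[[-16,0,0],0.11,1],[[-16,0,0],0.11,1],[[-16,0,0],0.11,1],[[-16,0,0],0.11,1],[[-16,0,0],0.11,1],[[-16,0,0],0.11,1]]'; python3 -m handwheel '[[[0,9,-30],0,1],[[0,9,-30],0,1],[[0,9,-30],0,1],[[0,9,-30],0,1],[[0,9,-30],0,1],[[0,9,-30],0,1],[[0,9,-30],0,1],[[0,9,-30],0,1],[[0,9,-30],0,1],[[0,9,-30],0,1],[[0,9,-30],0,1],[[0,9,-30],0,1]]'; python3 -c "
from h import *
plan([.604,-.135,.06],59.5)"
```

```text
clock: 0.73
tool_pos: [0.136, -0.5584, 0.2878]
tool_rot: [0.349, 0.615, 0.35, -0.615]
wrist_force: [0.9, -0.1, 0.4]
gripper_width: 0.0915
clock: 1.73
tool_pos: [0.4123, -0.3016, 0.2872]
tool_rot: [-0.351, -0.614, -0.351, 0.614]
wrist_force: [-0.0, 1.2, 0.0]
gripper_width: 0.092
tcp [ 0.4123 -0.3016  0.2872] x-axis [-0.  0. -1.] jawyaw -120.44 q6 1.234 w 92.0 F [-0.   1.2  0. ] t 1.73
turn 0.0011 or -3.1405
shift mm (after turn) [ 246.2   80.7 -240.8] plain horizontal first: dz -246.2
```

```bash
python3 -m handwheel '[[[0,10,-30],0,1],[[0,10,-30],0,1],[[0,10,-30],0,1],[[0,10,-30],0,1],[[0,10,-30],0,1],[[0,10,-30],0,1],[[0,10,-30],0,1],[[0,10,-30],0,1],[[0,0,0],0,1],[[0,0,0],0,1]]'; python3 - <<'E'
from h import *
im=cams.grab_frame("wrist");c=cams.get_calibration("wrist");cv2.imwrite("pics/w1.png",im[:,:,::-1])
plan()
for p in((.604,-.135,.04),(.603,-.256,.04)):print(proj(c,p))
E
```

```text
clock: 2.57
tool_pos: [0.6023, -0.1354, 0.2865]
tool_rot: [-0.352, -0.613, -0.352, 0.614]
wrist_force: [0.4, 0.2, -0.2]
gripper_width: 0.0916
tcp [ 0.6018 -0.1364  0.2868] x-axis [-0.001  0.    -1.   ] jawyaw -120.38 q6 1.683 w 92.0 F [ 0.7  0.  -1.3] t 2.62
[317.09548888 166.80465523]
[388.66480807 125.800471  ]
```

View pics/w1.png

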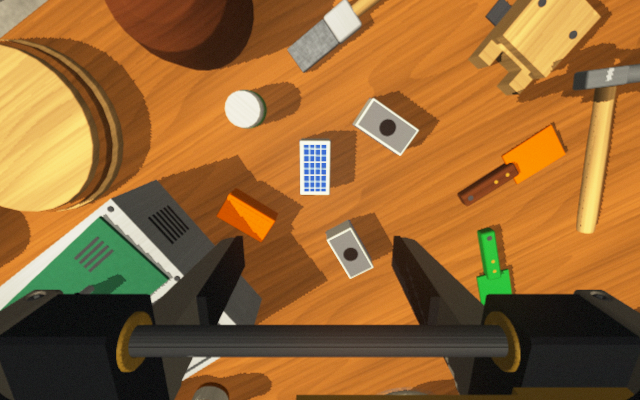

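```bash
python3 - <<'E'
from h import *
im=cv2.imread("pics/w1.png");c=cams.get_calibration("wrist")
hsv=cv2.cvtColor(im,cv2.COLOR_BGR2HSV)
m=((hsv[...,1]<70)&(hsv[...,2]>90)|((hsv[...,0]>95)&(hsv[...,0]<125)&(hsv[...,1]>100)&(hsv[...,2]>90))).astype(np.uint8)*255
m=cv2.morphologyEx(m,cv2.MORPH_CLOSE,np.ones((7,7)))
cs,_=cv2.findContours(m,cv2.RETR_EXTERNAL,cv2.CHAIN_APPROX_NONE)
for k in cs:
    if cv2.contourArea(k)<600: continue
    P=np.array([onz(c,u,v,.04)[:2]*1000 for u,v in k[:,0]],np.float32)
    r=cv2.minAreaRect(P); b=cv2.boxPoints(r);e=b[1]-b[0];f=b[2]-b[1]
    l=e if np.linalg.norm(e)>np.linalg.norm(f) else f
    print(k[:,0].mean(0),np.round(r[0],1),np.round(r[1],1),"long yaw",round(np.degrees(np.arctan2(l[1],l[0])),1))
plan([.604,-.135,.02],59.5)
E
```

```text
[348.89130435 249.        ] [ 457.6 -110. ] [48.6 95.4] long yaw -1.4
[ 94.45637584 256.2393736 ] [625.6 316.6] [176.9 313.9] long yaw -85.7
[314.51829268 166.53658537] [ 605.4 -131.4] [46.1 84.4] long yaw -30.5
[385.13013699 126.26027397] [ 603.9 -251.5] [86.7 46.7] long yaw 26.7
[243.97169811 108.53773585] [730.  -87.1] [53.1 52.7] long yaw 13.1
[612.75182482  76.28467153] [ 504.1 -556.9] [74.  24.5] long yaw 66.9
[325.46242775  34.34104046] [ 753.6 -233.5] [ 42.5 100.3] long yaw -83.6
[16.34375 11.5    ] [989.1 101.8] [83.3 30.5] long yaw 89.7
tcp [ 0.6018 -0.1364  0.2868] x-axis [-0.001  0.    -1.   ] jawyaw -120.38 q6 1.683 w 92.0 F [ 0.7  0.  -1.3] t 2.62
turn 0.002 or -3.1396
shift mm (after turn) [285.8   1.6  -2.5] plain horizontal first: dz -285.8
```

```bash
python3 -c "
from h import *
plan([.5895,-.1239,.027],59.5)"
```

```text
tcp [ 0.6018 -0.1364  0.2868] x-axis [-0.001  0.    -1.   ] jawyaw -120.38 q6 1.683 w 92.0 F [ 0.7  0.  -1.3] t 2.62
turn 0.002 or -3.1396
shift mm (after turn) [278.8 -16.6  -4.7] plain horizontal first: dz -278.8
```

```bash
python3 -m handwheel '[[[30,-8,-2],0,1],[[30,-9,-3],0,1],[[30,0,0],0,1],[[30,0,0],0,1],[[30,0,0],0,1],[[30,0,0],0,1],[[30,0,0],0,1],[[30,0,0],0,1],[[20,0,0],0,1],[[18,0,0],0,1],[[0,0,0],0,1]]' 25; python3 -m handwheel '[[[0,0,0],0,0.3],[[0,0,0],0,0.3],[[0,0,0],0,0.3],[[0,0,0],0,0.3],[[0,0,0],0,0.3],[[0,0,0],0,0.3]]' 25;  python3 -c "
from h import *
plan([.5895,-.1239,.027],59.5)"
```

```text
clock: 3.53
tool_pos: [0.5856, -0.1235, 0.0052]
tool_rot: [-0.348, -0.612, -0.353, 0.616]
wrist_force: [0.3, -0.7, -0.5]
gripper_width: 0.0916
clock: 4.03
tool_pos: [0.5904, -0.1239, 0.0102]
tool_rot: [0.352, 0.614, 0.351, -0.613]
wrist_force: [0.2, -0.1, 0.2]
gripper_width: 0.0542
tcp [ 0.5904 -0.1239  0.0102] x-axis [ 0.001 -0.001 -1.   ] jawyaw -120.43 q6 1.695 w 54.2 F [ 0.2 -0.1  0.2] t 4.03
turn 0.0012 or -3.1404
shift mm (after turn) [ 2.2 -0.8  0.5] plain horizontal first: dz -2.2
```

```bash
python3 -m handwheel '[[[0,0,0],0,0.3],[[0,0,0],0,0.3],[[0,0,0],0,0.3],[[0,0,0],0,0.3]]' 25;python3 -m handwheel '[[[-6,0,0],0,0.3],[[-20,0,0],0,0.3],[[-30,0,0],0,0.3],[[-30,0,0],0,0.3],[[-30,0,0],0,0.3],[[-30,0,0],0,0.3],[[-20,0,0],0,0.3],[[-10,0,0],0,0.3],[[0,0,0],0,0.3]]' 25;  python3 -c "
from h import *
plan([.5895,-.1239,.027],59.5)
im=cams.grab_frame('wrist');cv2.imwrite('pics/w2.png',im[:,:,::-1])"
```

```text
clock: 4.37
tool_pos: [0.5899, -0.1236, 0.0094]
tool_rot: [-0.351, -0.614, -0.351, 0.614]
wrist_force: [-0.4, -0.1, -0.1]
gripper_width: 0.0282
clock: 5.12
tool_pos: [0.5915, -0.1244, 0.1887]
tool_rot: [0.353, 0.615, 0.35, -0.613]
wrist_force: [0.7, 0.1, 0.4]
gripper_width: 0.0275
tcp [ 0.5915 -0.1244  0.1887] x-axis [ 0.005 -0.002 -1.   ] jawyaw -120.43 q6 1.695 w 27.5 F [0.7 0.1 0.4] t 5.12
turn 0.0012 or -3.1404
shift mm (after turn) [180.7  -3.    0.8] plain horizontal first: dz -180.7
```

View pics/w2.png

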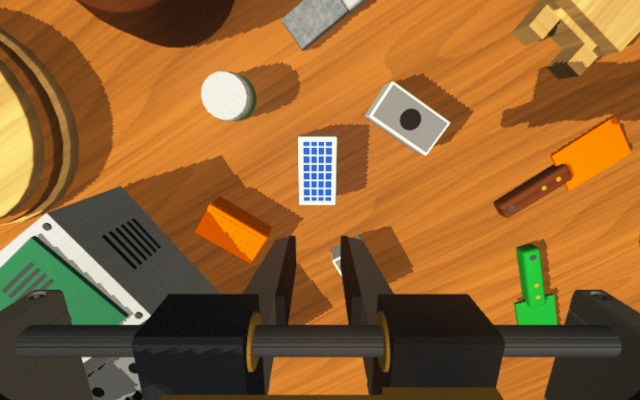

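```bash
cat > loc.py <<'E'
import sys
from h import *
def loc(fn,z=.04,c=None,amin=600):
    im=cv2.imread(fn);c=c or cams.get_calibration("wrist")
    hsv=cv2.cvtColor(im,cv2.COLOR_BGR2HSV)
    m=((hsv[...,1]<70)&(hsv[...,2]>90)|((hsv[...,0]>95)&(hsv[...,0]<125)&(hsv[...,1]>100)&(hsv[...,2]>90))).astype(np.uint8)*255
    m=cv2.morphologyEx(m,cv2.MORPH_CLOSE,np.ones((7,7)))
    cs,_=cv2.findContours(m,cv2.RETR_EXTERNAL,cv2.CHAIN_APPROX_NONE)
    for k in cs:
        if cv2.contourArea(k)<amin: continue
        P=np.array([onz(c,u,v,z)[:2]*1000 for u,v in k[:,0]],np.float32)
        r=cv2.minAreaRect(P); b=cv2.boxPoints(r);e=b[1]-b[0];f=b[2]-b[1]
        l=e if np.linalg.norm(e)>np.linalg.norm(f) else f
        print(k[:,0].mean(0).round(),np.round(r[0],1),np.round(r[1],1),"long yaw",round(np.degrees(np.arctan2(l[1],l[0])),1))
if __name__=="__main__": loc(sys.argv[1],float(sys.argv[2]))
E
python3 loc.py pics/w2.png .04; python3 -c "
from h import *
c=cams.get_calibration('wrist');P,M,o=tool();print(proj(c,P),proj(c,P+M[:,2]*.014),proj(c,P-M[:,2]*.014))"
```

```text
[114. 379.] [488.8 291.3] [75. 79.] long yaw -30.5
[ 27. 284.] [665.8 286. ] [41.2 68.1] long yaw -82.6
[ 74. 267.] [633.5 233.1] [187.1 110.3] long yaw 4.8
[317. 170.] [ 604.3 -129.4] [45.8 83.1] long yaw -30.7
[406. 118.] [ 603.3 -247.4] [86.4 47.8] long yaw 26.9
[226.  96.] [727.4 -84.7] [55.7 50.4] long yaw 59.5
[320.  15.] [ 747.7 -218.8] [38.5 78.7] long yaw -85.0
[319.55682788 226.79890153] [338.42511034 226.77408469] [300.69053897 226.82371574]
```

```bash
python3 -c "
from h import *
c=cams.get_calibration('wrist');P,M,o=tool();print(c['position'],M.round(3),rot(c['attitude']).round(3));
for z in (.0,.04,.1,.19):print(z,proj(c,[P[0],P[1],z]))
for n in('top','side'):
  c=cams.get_calibration(n);print(n,proj(c,P))
  im=cams.grab_frame(n);cv2.imwrite(f'pics/b_{n}.png',im[:,:,::-1])
"
```

```text
[ 0.66106103 -0.16419396  0.39600035] [[ 0.002  0.862 -0.507]
 [-0.001 -0.507 -0.862]
 [-1.     0.002 -0.   ]] [[-0.508  0.825  0.248]
 [-0.861 -0.486 -0.147]
 [-0.001 -0.288  0.958]]
0.0 [318.88262882 176.10314136]
0.04 [318.97186018 182.8128089 ]
0.1 [319.14747596 196.0180714 ]
0.19 [319.58236381 228.71905224]
top [350.36870224 170.64636484]
side [353.84599925 183.37157976]
```

View pics/b_side.png

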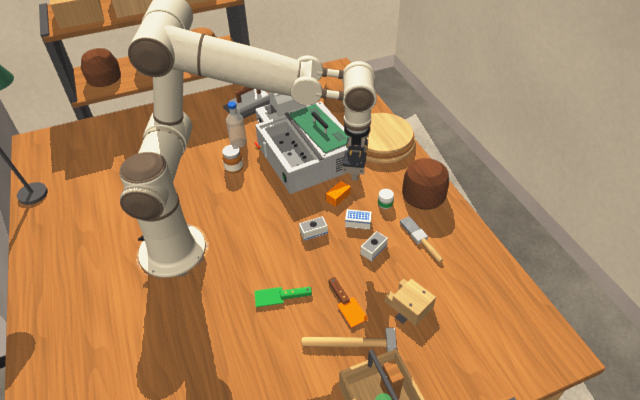

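View pics/b_top.png

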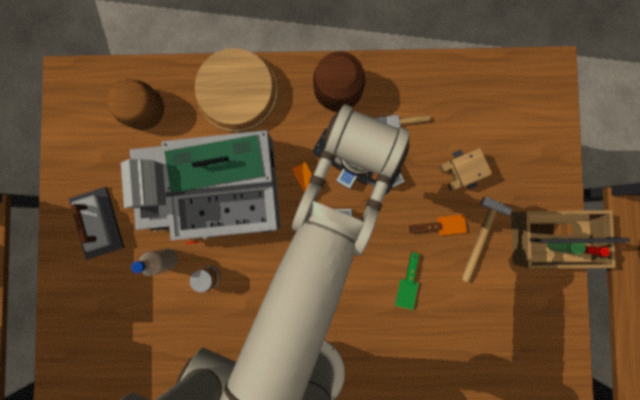

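```bash
python3 - <<'E'
import cv2
b=cv2.imread("pics/b_side.png")
cv2.imwrite("pics/c5.png",cv2.resize(b[50:240,290:430],None,fx=4,fy=3.1*4/3.1,interpolation=cv2.INTER_CUBIC)[:600])
E
```

View pics/c5.png

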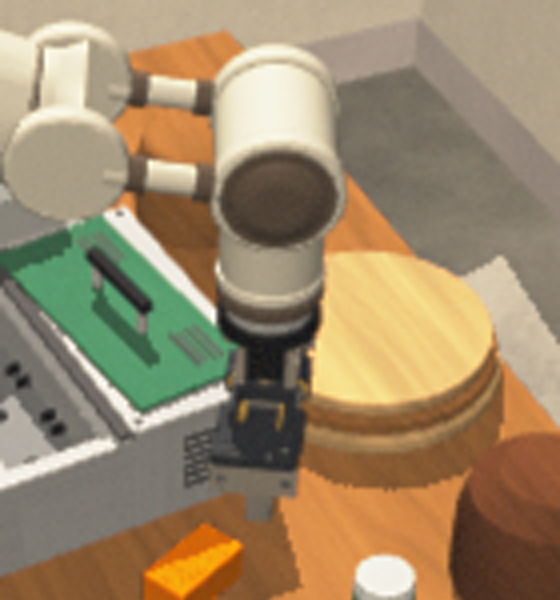

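```bash
python3 -m handwheel '[[[0,0,0],0,1],[[0,0,0],0,1],[[20,0,0],0,1],[[20,0,0],0,1],[[20,0,0],0,1],[[20,0,0],0,1],[[20,0,0],0,1],[[20,0,0],0,1],[[0,0,0],0,1],[[0,0,0],0,1],[[0,0,0],0,1]]' 25;  python3 -c "
from h import *
plan([.5895,-.1239,.027],59.5)
im=cams.grab_frame('wrist');cv2.imwrite('pics/w3.png',im[:,:,::-1])
im=cams.grab_frame('side');crop(im,300,120,420,260,4,'pics/s3.png')"
```

```text
clock: 6.18
tool_pos: [0.5904, -0.1239, 0.0662]
tool_rot: [0.351, 0.614, 0.351, -0.614]
wrist_force: [1.4, -0.1, -0.0]
gripper_width: 0.092
tcp [ 0.5904 -0.1239  0.0662] x-axis [ 0.001 -0.    -1.   ] jawyaw -120.43 q6 1.695 w 92.0 F [ 1.4 -0.1 -0. ] t 6.18
turn 0.0011 or -3.1404
shift mm (after turn) [58.2 -0.8  0.5] plain horizontal first: dz -58.2
```

View pics/w3.png

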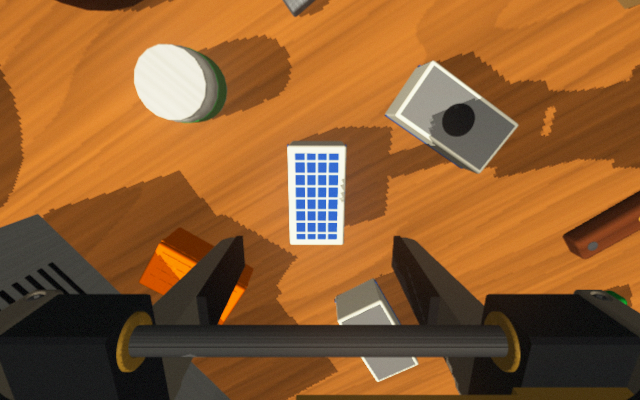

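View pics/s3.png

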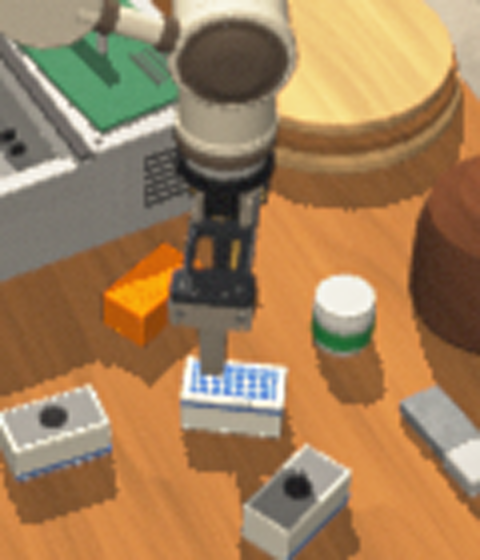

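```bash
python3 -c "
from h import *
P,M,o=tool()
for n in('wrist','side'):
  c=cams.get_calibration(n)
  for s in(.046,-.046):
    for dz in(0,.02,.04):
      print(n,s,dz,[proj(c,P+M[:,2]*s+M[:,1]*y+[0,0,dz]).round() for y in(-.01,.01)])
"; python3 loc.py pics/w3.png .04
```

```text
wrist 0.046 0 [array([381., 239.]), array([382., 214.])]
wrist 0.046 0.02 [array([387., 251.]), array([388., 224.])]
wrist 0.046 0.04 [array([393., 265.]), array([396., 235.])]
wrist -0.046 0 [array([258., 239.]), array([257., 214.])]
wrist -0.046 0.02 [array([253., 251.]), array([251., 224.])]
wrist -0.046 0.04 [array([246., 265.]), array([244., 235.])]
side 0.046 0 [array([349., 219.]), array([355., 220.])]
side 0.046 0.02 [array([349., 215.]), array([355., 216.])]
side 0.046 0.04 [array([349., 211.]), array([355., 211.])]
side -0.046 0 [array([351., 199.]), array([357., 199.])]
side -0.046 0.02 [array([352., 195.]), array([358., 195.])]
side -0.046 0.04 [array([352., 190.]), array([358., 191.])]
[389. 364.] [ 428.7 -107.5] [45.8 35.8] long yaw 89.1
[365. 307.] [ 490.1 -110.3] [49.3 53.5] long yaw -1.6
[316. 193.] [ 606.7 -130.4] [46.  85.7] long yaw -30.7
[450. 118.] [ 606.  -248.6] [89.6 49.7] long yaw 26.8
[175.  83.] [731.7 -84.7] [60.2 52.1] long yaw 49.6
```

```bash
python3 -m handwheel '[[[28,0,0],0,1],[[28,0,0],0,1],[[0,0,0],0,1],[[0,0,0],0,1]]' 25; for i in 1 ; do python3 -m handwheel '[[[4,0,0],0,1],[[0,0,0],0,1]]' 25; done;  python3 -c "
from h import *
plan([.5895,-.1239,.027],59.5)
im=cams.grab_frame('wrist');cv2.imwrite('pics/w4.png',im[:,:,::-1])
im=cams.grab_frame('side');crop(im,300,140,420,260,5,'pics/s4.png')"
```

```text
clock: 6.62
tool_pos: [0.5891, -0.1233, 0.0092]
tool_rot: [-0.351, -0.613, -0.352, 0.614]
wrist_force: [0.7, -0.5, 1.5]
gripper_width: 0.0918
clock: 6.78
tool_pos: [0.5913, -0.1243, 0.0072]
tool_rot: [0.352, 0.614, 0.35, -0.613]
wrist_force: [0.2, 0.1, -1.0]
gripper_width: 0.0918
tcp [ 0.5913 -0.1243  0.0072] x-axis [ 0.003 -0.001 -1.   ] jawyaw -120.44 q6 1.695 w 91.8 F [ 0.2  0.1 -1. ] t 6.78
turn 0.0011 or -3.1405
shift mm (after turn) [-0.8 -1.8  0.6] plain horizontal first: dz 0.8
```

View pics/w4.png

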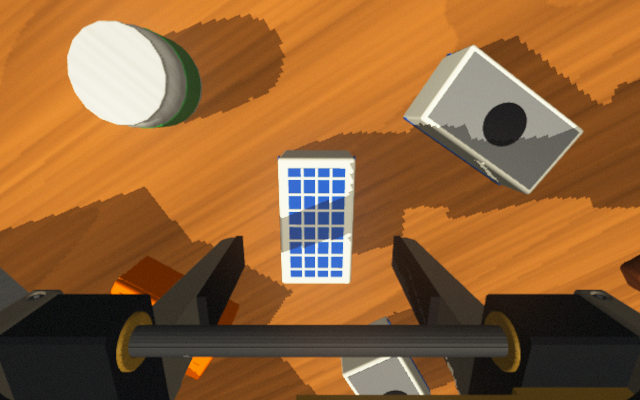

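View pics/s4.png

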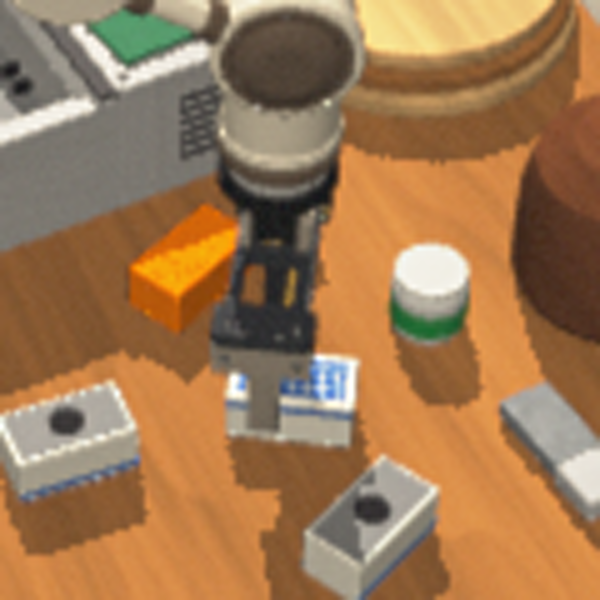

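```bash
python3 -m handwheel '[[[0,0,0],0,0.4],[[0,0,0],0,0.4],[[0,0,0],0,0.4],[[0,0,0],0,0.4],[[0,0,0],0,0.4],[[0,0,0],0,0.4],[[0,0,0],0,0.4]]' 25;  python3 -c "
from h import *
plan([.5895,-.1239,.027],59.5)
im=cams.grab_frame('wrist');cv2.imwrite('pics/w5.png',im[:,:,::-1])
im=cams.grab_frame('side');crop(im,300,140,420,260,5,'pics/s5.png')"
```

```text
clock: 7.47
tool_pos: [0.5899, -0.1236, 0.0054]
tool_rot: [-0.351, -0.614, -0.351, 0.614]
wrist_force: [-0.2, 0.8, -0.1]
gripper_width: 0.0472
tcp [ 0.5899 -0.1236  0.0054] x-axis [-0.  0. -1.] jawyaw -120.43 q6 1.695 w 47.2 F [-0.2  0.8 -0.1] t 7.47
turn 0.0011 or -3.1405
shift mm (after turn) [-2.6 -0.2  0.4] plain horizontal first: dz 2.6
```

View pics/w5.png

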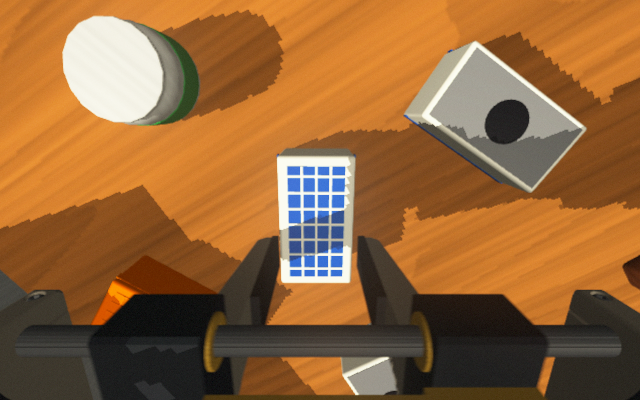

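View pics/s5.png

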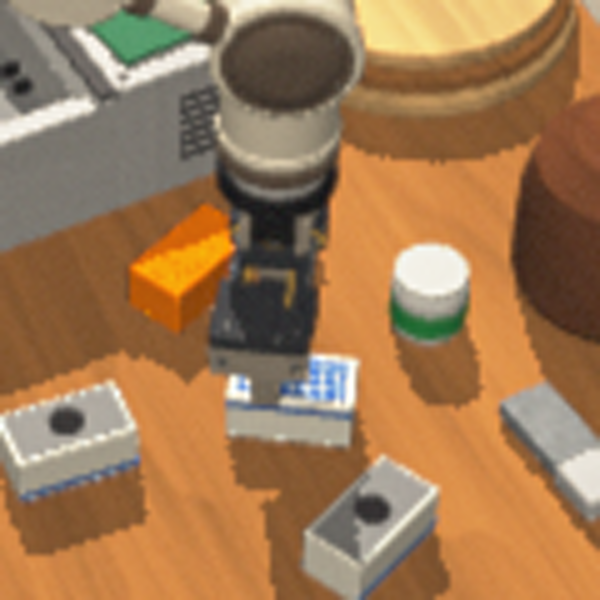

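```bash
python3 -m handwheel '[[[0,0,0],0,0.4],[[0,0,0],0,0.4],[[0,0,0],0,0.4]]' 25;  python3 -c "
from h import *
plan([.5895,-.1239,.027],59.5)"
```

```text
clock: 7.82
tool_pos: [0.5899, -0.1237, 0.0054]
tool_rot: [-0.351, -0.614, -0.351, 0.614]
wrist_force: [-0.8, -0.6, 0.3]
gripper_width: 0.0367
tcp [ 0.5899 -0.1237  0.0054] x-axis [-0.  0. -1.] jawyaw -120.43 q6 1.695 w 36.7 F [-0.8 -0.6  0.3] t 7.82
turn 0.0012 or -3.1404
shift mm (after turn) [-2.6 -0.2  0.4] plain horizontal first: dz 2.6
```

```bash
for i in 1 2 3 4; do python3 -m handwheel '[[[2,0,0],0,0.4],[[0,0,0],0,0.4]]' 25 | egrep "pos|force"; done
```

```text
tool_pos: [0.5897, -0.1236, 0.003]
wrist_force: [-0.5, -0.7, -0.2]
tool_pos: [0.59, -0.1237, 0.0013]
wrist_force: [-0.2, 0.2, 0.1]
tool_pos: [0.5901, -0.1238, 0.0011]
wrist_force: [-5.2, 2.0, 11.8]
tool_pos: [0.5902, -0.1238, 0.0011]
wrist_force: [-10.3, 3.9, 24.0]
```

```bash
python3 -m handwheel '[[[-12,0,0],0,1],[[0,0,0],0,1],[[0,0,0],0,1],[[0,0,0],0,1],[[0,0,0],0,1],[[0,0,0],0,1],[[0,0,0],0,1],[[0,0,0],0,1],[[0,0,0],0,1]]' 25; python3 -m handwheel '[[[12,0,0],0,1],[[10,0,0],0,1],[[5,0,0],0,1],[[5,0,0],0,1],[[0,0,0],0,1]]' ; python3 -c "
from h import *
plan([.5895,-.1239,.027],59.5)
im=cams.grab_frame('side');crop(im,300,140,420,260,5,'pics/s6.png')"
```

```text
clock: 9.23
tool_pos: [0.5898, -0.1236, 0.0092]
tool_rot: [-0.351, -0.614, -0.351, 0.614]
wrist_force: [0.2, 0.6, 0.8]
gripper_width: 0.0918
clock: 9.65
tool_pos: [0.5885, -0.1231, -0.0245]
tool_rot: [-0.35, -0.613, -0.352, 0.614]
wrist_force: [-0.4, 0.4, 0.2]
gripper_width: 0.0918
tcp [ 0.5885 -0.1231 -0.0245] x-axis [-0.003  0.001 -1.   ] jawyaw -120.44 q6 1.695 w 91.8 F [-0.4  0.4  0.2] t 9.65
turn 0.0011 or -3.1405
shift mm (after turn) [-32.5   1.1   0.2] plain horizontal first: dz 32.5
```

View pics/s6.png

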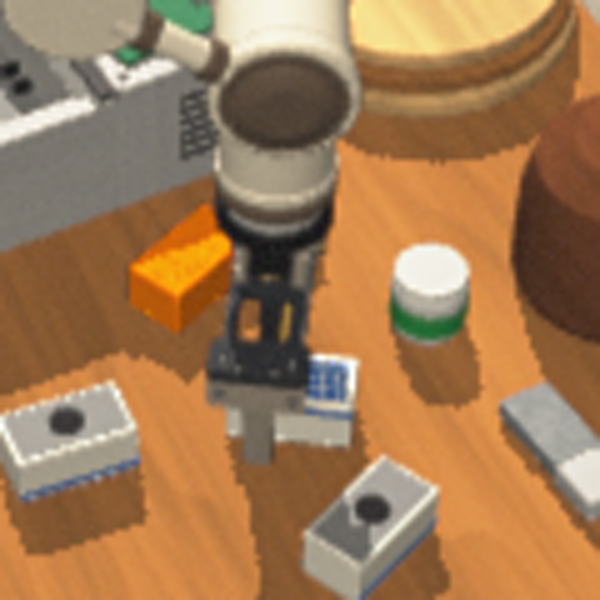

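```bash
sed -i 's/tp=np.array(p,float)-(np.array(\[0,0,-1\])\*-0.019 if grasp else 0)/tp=np.array(p,float)-np.array([0,0,0.019+0.039])/' h.py; python3 -m handwheel '[[[5,0,0],0,1],[[0,0,0],0,0.3],[[0,0,0],0,0.3],[[0,0,0],0,0.3],[[0,0,0],0,0.3],[[0,0,0],0,0.3],[[0,0,0],0,0.3],[[0,0,0],0,0.3],[[0,0,0],0,0.3],[[0,0,0],0,0.3]]' 25; python3 -c "
from h import *
plan([.5895,-.1239,.027],59.5)"
```

```text
clock: 10.53
tool_pos: [0.59, -0.1236, -0.0275]
tool_rot: [0.351, 0.614, 0.351, -0.614]
wrist_force: [-1.0, 0.5, 1.1]
gripper_width: 0.0456
tcp [ 0.59   -0.1236 -0.0275] x-axis [ 0.  0. -1.] jawyaw -120.44 q6 1.695 w 45.6 F [-1.   0.5  1.1] t 10.53
turn 0.001 or -3.1406
shift mm (after turn) [ 3.5 -0.3  0.5] plain horizontal first: dz -3.5
```

```bash
python3 -m handwheel '[[[-10,0,0],0,0.3],[[-25,0,0],0,0.3],[[-30,0,0],0,0.3],[[-30,0,0],0,0.3],[[-30,0,0],0,0.3],[[-30,0,0],0,0.3],[[-30,0,0],0,0.3],[[-20,0,0],0,0.3],[[-10,0,0],0,0.3],[[0,0,0],0,0.3],[[0,0,0],0,0.3]]' 25; python3 -c "
from h import *
plan([.5895,-.1239,.027],-85)
im=cams.grab_frame('wrist');cv2.imwrite('pics/w7.png',im[:,:,::-1])"; python3 loc.py pics/w7.png 0.26
```

```text
clock: 11.45
tool_pos: [0.5895, -0.1235, 0.1868]
tool_rot: [-0.351, -0.614, -0.351, 0.614]
wrist_force: [-1.2, 0.1, -1.4]
gripper_width: 0.0458
tcp [ 0.5895 -0.1235  0.1868] x-axis [-0.001  0.    -1.   ] jawyaw -120.44 q6 1.695 w 45.8 F [-1.2  0.1 -1.4] t 11.45
turn -0.6185 or 2.5231
shift mm (after turn) [2.178e+02 1.000e-01 4.000e-01] plain horizontal first: dz -217.8
[ 25. 284.] [662.5   7.4] [16.6 25. ] long yaw -82.9
[ 62. 257.] [656.6 -13. ] [60.2 39.6] long yaw 5.1
[318. 235.] [ 608.  -133.8] [45.  83.7] long yaw -29.9
[407. 115.] [ 638.9 -195.9] [33.1 18.3] long yaw 26.9
[225.  93.] [ 686.4 -133.9] [21.4 19.4] long yaw 59.5
[317.  13.] [ 693.9 -183.8] [14.6 27.6] long yaw -85.0
```

View pics/w7.png

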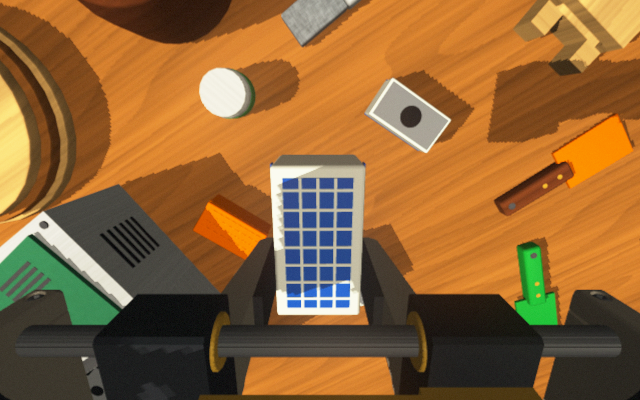

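```bash
python3 -m handwheel '[[[-5,0,0],-0.103,0.3],[[-5,0,0],-0.103,0.3],[[0,0,0],-0.103,0.3],[[0,0,0],-0.103,0.3],[[0,0,0],-0.103,0.3],[[0,0,0],-0.103,0.3],[[0,0,0],0,0.3]]' 25; python3 -c "
from h import *
plan([.41,.20,.23],-85)"
```

```text
clock: 12.08
tool_pos: [0.5885, -0.1231, 0.1947]
tool_rot: [0.52, 0.477, 0.523, -0.478]
wrist_force: [-0.3, -1.0, -1.6]
gripper_width: 0.0455
tcp [ 0.5885 -0.1231  0.1947] x-axis [-0.004  0.002 -1.   ] jawyaw -84.89 q6 1.075 w 45.5 F [-0.3 -1.  -1.6] t 12.08
turn 0.002 or -3.1396
shift mm (after turn) [  24.  -149.6 -337.4] plain horizontal first: dz -22.7
```

```bash
python3 -m handwheel '[[[0,-13,-28],0,0.3],[[0,-13,-28],0,0.3],[[0,-13,-28],0,0.3],[[0,-13,-28],0,0.3],[[0,-13,-28],0,0.3],[[0,-13,-28],0,0.3],[[0,-13,-28],0,0.3],[[0,-13,-28],0,0.3],[[0,-12,-28],0,0.3],[[0,-12,-28],0,0.3],[[0,-12,-28],0,0.3],[[0,-12,-28],0,0.3]]' 25; python3 -m handwheel '[[[0,0,0],0,0.3],[[0,0,0],0,0.3],[[0,0,0],0,0.3]]' 25 >/dev/null; python3 -c "
from h import *
plan([.41,.20,.23],-85)
im=cams.grab_frame('wrist');cv2.imwrite('pics/w8.png',im[:,:,::-1])"
```

```text
clock: 13.08
tool_pos: [0.4075, 0.1988, 0.196]
tool_rot: [0.52, 0.478, 0.521, -0.479]
wrist_force: [1.0, -0.1, -1.7]
gripper_width: 0.0458
tcp [0.409  0.1974 0.1965] x-axis [-0.001 -0.001 -1.   ] jawyaw -85.1 q6 1.668 w 45.8 F [ 0.6 -0.  -2.5] t 13.33
turn -0.0018 or 3.1398
shift mm (after turn) [24.5  1.2 -2.5] plain horizontal first: dz -24.5
```

View pics/w8.png

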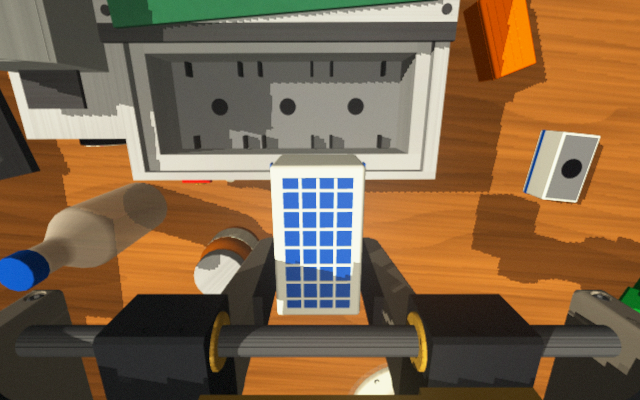

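```bash
python3 - <<'E'
from h import *
im=cv2.imread("pics/w8.png");c=cams.get_calibration("wrist");P,M,o=tool()
L=lambda p:((M.T@(p-P))*1000).round(1)[1:]
g=cv2.cvtColor(im,cv2.COLOR_BGR2GRAY)
for u,v in((220,107),(288,107),(355,107)):
    w=g[v-12:v+13,u-12:u+13]; m=(w<45); m=cv2.connectedComponents(m.astype(np.uint8))[1]; k=m==m[12,12]
    ys,xs=np.nonzero(k); uu,vv=u-12+xs.mean(),v-12+ys.mean()
    p=onz(c,uu,vv,.05); print("hole",round(uu,1),round(vv,1),k.sum(),p.round(4),"tool yz",L(p))
for u,v,z in((133,179,.111),(436,179,.111),(146,153,.102)): p=onz(c,u,v,z);print(p.round(4),L(p))
# block top corners
for u,v in((271,167),(365,167),(357,314),(276,314)):
    p=onz(c,u,v,P[2]+.0675);print("blk",p.round(4),L(p))
E
```

```text
hole 219.4 106.5 196 [0.4877 0.3157 0.05  ] tool yz [  88.3 -111.6]
hole 287.9 105.3 52 [0.4953 0.2392 0.05  ] tool yz [ 89.4 -34.7]
hole 355.0 107.1 596 [0.4997 0.164  0.05  ] tool yz [87.4 40.6]
[0.4122 0.3833 0.111 ] [  18.7 -185.3]
[0.4372 0.0825 0.111 ] [ 18.1 116.5]
[0.4377 0.3733 0.102 ] [  43.2 -173.2]
blk [0.4647 0.2254 0.2642] [ 57.4 -23.4]
blk [0.4684 0.181  0.2642] [57.4 21.1]
blk [0.3867 0.1749 0.2642] [-24.6  20.3]
blk [0.383  0.2195 0.2642] [-24.4 -24.5]
```

```bash
python3 -m handwheel '[[[0,24,14],0,0.3],[[0,24,14],0,0.3],[[0,24,14],0,0.3],[[25,0,0],0,0.3],[[25,0,0],0,0.3],[[25,0,0],0,0.3],[[20,0,0],0,0.3],[[10,0,0],0,0.3],[[0,0,0],0,0.3],[[0,0,0],0,0.3],[[0,0,0],0,0.3]]' 25; python3 -c "
from h import *
plan()
im=cams.grab_frame('wrist');cv2.imwrite('pics/w9.png',im[:,:,::-1])
im=cams.grab_frame('side');crop(im,240,70,380,200,4.5,'pics/s9.png')"
```

```text
clock: 14.3
tool_pos: [0.4862, 0.162, 0.094]
tool_rot: [0.522, 0.479, 0.52, -0.477]
wrist_force: [0.6, 0.2, -1.3]
gripper_width: 0.0457
tcp [0.4862 0.162  0.094 ] x-axis [ 0.003  0.    -1.   ] jawyaw -85.07 q6 1.57 w 45.7 F [ 0.6  0.2 -1.3] t 14.3
```

View pics/w9.png

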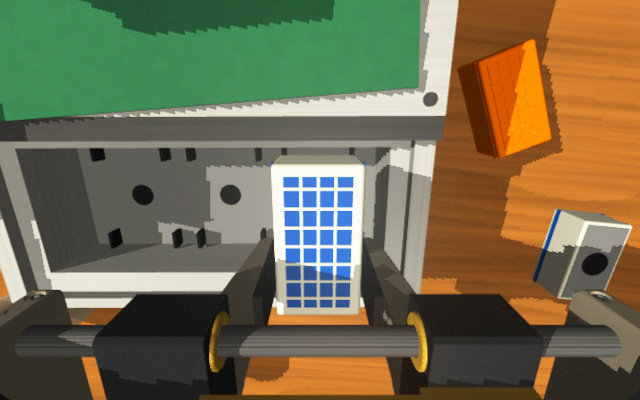

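View pics/s9.png

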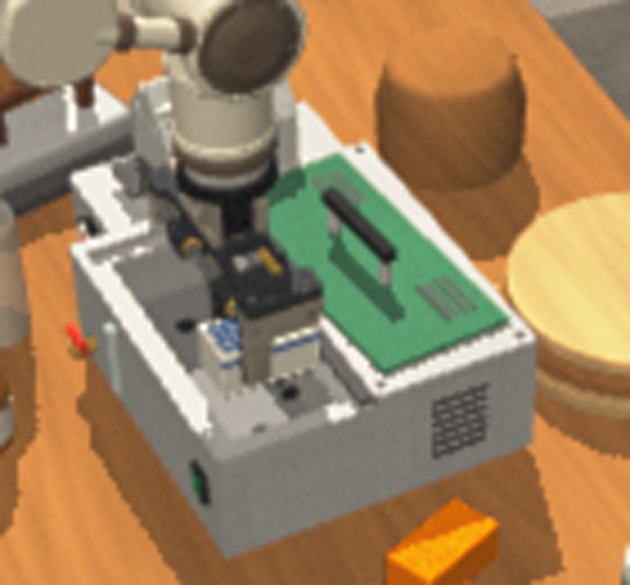

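```bash
python3 - <<'E'
from h import *
c=cams.get_calibration("wrist");P,M,o=tool()
L=lambda p:((M.T@(p-P))*1000).round(1)[1:]
for u,v,z in((230,195,.05),(143,195,.05),(436,136,.121),(273,166,P[2]+.0675),(364,166,P[2]+.0675),(357,314,P[2]+.0675),(276,314,P[2]+.0675)):
    p=onz(c,u,v,z);print(p.round(4),L(p))
E
```

```text
[0.4928 0.2408 0.05  ] [ 13.3 -77.7]
[0.4864 0.3162 0.05  ] [  13.4 -153.4]
[0.5604 0.0996 0.121 ] [68.6 68.8]
[0.5417 0.1897 0.1617] [ 57.9 -22.5]
[0.5453 0.1467 0.1617] [57.8 20.7]
[0.4633 0.14   0.1617] [-24.5  20.3]
[0.4596 0.1845 0.1617] [-24.4 -24.5]
```

```bash
python3 -m handwheel '[[[20,-1.5,0],0,0.3],[[20,0,0],0,0.3],[[10,0,0],0,0.3],[[0,0,0],0,0.3],[[0,0,0],0,0.3],[[0,0,0],0,0.3]]' 25; python3 - <<'E'
from h import *
im=cams.grab_frame('wrist');cv2.imwrite('pics/w10.png',im[:,:,::-1])
c=cams.get_calibration("wrist");P,M,o=tool();print(P)
E
```

```text
clock: 14.9
tool_pos: [0.4844, 0.1623, 0.0438]
tool_rot: [0.522, 0.478, 0.521, -0.477]
wrist_force: [-0.4, 0.3, -1.2]
gripper_width: 0.0457
[0.48458859 0.16229575 0.04393258]
```

View pics/w10.png

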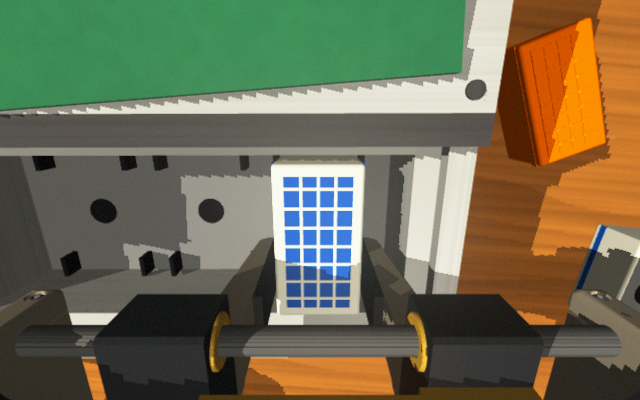

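```bash
python3 - <<'E'
from h import *
c=cams.get_calibration("wrist");P,M,o=tool()
L=lambda p:((M.T@(p-P))*1000).round(1)[1:]
for u,v,z in((211,211,.05),(104,211,.05),(273,166,P[2]+.0675),(364,166,P[2]+.0675),(357,314,P[2]+.0675),(276,314,P[2]+.0675)):
    p=onz(c,u,v,z);print(p.round(4),L(p))
E
for i in 1 2 3 ; do python3 -m handwheel '[[[4,0,0],0,0.3],[[0,0,0],0,0.3]]' 25 | egrep "pos|force"; done
```

```text
[0.493  0.2404 0.05  ] [ 15.2 -77.1]
[0.4866 0.316  0.05  ] [  15.3 -152.9]
[0.5401 0.1897 0.1114] [ 57.9 -22.5]
[0.5438 0.1467 0.1114] [57.8 20.6]
[0.4618 0.14   0.1114] [-24.5  20.2]
[0.458  0.1846 0.1114] [-24.4 -24.5]
tool_pos: [0.4835, 0.1622, 0.0386]
wrist_force: [-1.0, 0.4, -0.7]
tool_pos: [0.4828, 0.1621, 0.0338]
wrist_force: [-0.7, 0.1, -2.6]
tool_pos: [0.4826, 0.1621, 0.0296]
wrist_force: [0.5, -0.1, -2.4]
```

```bash
for i in 1 2 ; do python3 -m handwheel '[[[4,0,0],0,0.3],[[0,0,0],0,0.3],[[0,0,0],0,0.3]]' 25 | egrep "pos|force"; done
```

```text
tool_pos: [0.4829, 0.1621, 0.0261]
wrist_force: [0.4, 0.2, -1.8]
tool_pos: [0.4838, 0.1622, 0.0226]
wrist_force: [0.2, 0.7, -0.3]
```

Release (partial opening) and lift.

```bash
python3 -m handwheel '[[[0,0,0],0,0.62],[[0,0,0],0,0.62],[[0,0,0],0,0.62],[[0,0,0],0,0.62],[[-10,0,0],0,0.62],[[-25,0,0],0,0.62],[[-35,0,0],0,0.62],[[-35,0,0],0,0.7],[[-35,0,0],0,1],[[-20,0,0],0,1],[[0,0,0],0,1],[[0,0,0],0,1]]' 25; python3 - <<'E'
from h import *
plan([.452,-.113,.2],-85)
im=cams.grab_frame('wrist');cv2.imwrite('pics/w11.png',im[:,:,::-1])
c=cams.get_calibration("wrist");P,M,o=tool();print(P)
E
```

```text
clock: 16.95
tool_pos: [0.4842, 0.1623, 0.1843]
tool_rot: [0.522, 0.479, 0.52, -0.477]
wrist_force: [0.3, 0.6, -0.6]
gripper_width: 0.0886
tcp [0.4842 0.1623 0.1843] x-axis [ 0.004  0.    -1.   ] jawyaw -85.02 q6 1.57 w 88.6 F [ 0.3  0.6 -0.6] t 16.95
turn -0.0004 or 3.1412
shift mm (after turn) [ 42.1 -56.2 271.4] plain horizontal first: dz -42.3
[0.4829926  0.16214037 0.18238248]
```

View pics/w11.png

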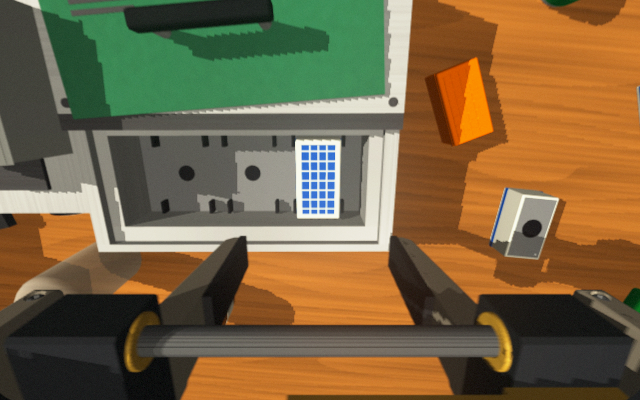

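```bash
python3 - <<'E'
from h import *
c=cams.get_calibration("wrist")
for uv in((511,189),(557,197),(540,257),(503,247)): print(onz(c,*uv,.04).round(4))
print(onz(c,532,228,.04))
plan([.455,-.112,.15],-91)
E
```

```text
[ 0.4964 -0.068   0.04  ]
[ 0.4913 -0.1261  0.04  ]
[ 0.4112 -0.1294  0.04  ]
[ 0.421  -0.0783  0.04  ]
[ 0.44945352 -0.10759619  0.04      ]
tcp [0.483  0.1621 0.1824] x-axis [-0. -0. -1.] jawyaw -85.03 q6 1.57 w 91.0 F [ 0.1 -0.4 -0.8] t 17.0
turn 0.1042 or -3.0374
shift mm (after turn) [ 90.4 -23.2 274.6] plain horizontal first: dz -90.4
```

```bash
python3 -m handwheel '[[[0,0,0],0.104,1],[[0,-2.5,27],0,1],[[0,-2.5,27],0,1],[[0,-2.5,27],0,1],[[0,-2.5,27],0,1],[[0,-2.5,27],0,1],[[0,-2.5,27],0,1],[[0,-2.5,27],0,1],[[0,-2.5,27],0,1],[[0,-2.5,27],0,1],[[0,-2.5,27],0,1],[[0,0,0],0,1]]' ; python3 -m handwheel '[[[20,0,0],0,1],[[20,0,0],0,1],[[0,0,0],0,1],[[0,0,0],0,1]]'; python3 - <<'E'
from h import *
im=cams.grab_frame('wrist');cv2.imwrite('pics/w12.png',im[:,:,::-1])
E
python3 loc.py pics/w12.png .04; python3 -c "
from h import *
plan([.455,-.112,.025],-91)"
```

```text
clock: 18.0
tool_pos: [0.4519, -0.1106, 0.1804]
tool_rot: [-0.494, -0.504, -0.495, 0.506]
wrist_force: [-0.6, -0.1, 0.2]
gripper_width: 0.0919
clock: 18.33
tool_pos: [0.4519, -0.106, 0.1404]
tool_rot: [-0.494, -0.504, -0.498, 0.505]
wrist_force: [0.4, 0.5, 1.2]
gripper_width: 0.0919
[332. 346.] [ 255.1 -117. ] [447.1  35.2] long yaw 89.0
[321. 189.] [ 454.9 -108.4] [45.7 87.6] long yaw -0.9
[468.  37.] [ 601.9 -247.4] [83.2 60.9] long yaw 26.7
[ 28. 132.] [502.9 165.6] [102.1 248.4] long yaw -18.1
tcp [ 0.453  -0.1066  0.1419] x-axis [-0.002  0.001 -1.   ] jawyaw -90.96 q6 1.096 w 92.1 F [-0.3  0.3  0.6] t 18.38
turn 0.0007 or -3.1409
shift mm (after turn) [174.9   2.3   5.5] plain horizontal first: dz -174.9
```

View pics/w12.png

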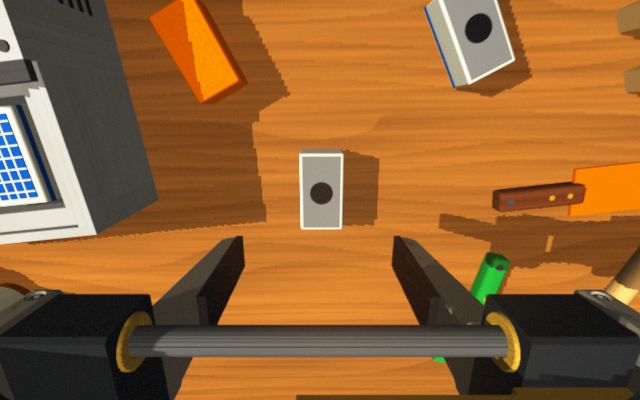

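```bash
python3 -m handwheel '[[[30,0.5,1.5],0,1],[[30,0,0],0,1],[[30,0,0],0,1],[[30,0,0],0,1],[[25,0,0],0,1],[[15,0,0],0,1],[[10,0,0],0,1],[[5,0,0],0,1],[[0,0,0],0,1]]' 20;python3 -m handwheel '[[[0,0,0],0,0.3],[[0,0,0],0,0.3],[[0,0,0],0,0.3],[[0,0,0],0,0.3],[[0,0,0],0,0.3],[[0,0,0],0,0.3],[[0,0,0],0,0.3],[[0,0,0],0,0.3],[[0,0,0],0,0.3]]' 20
```

```text
clock: 19.13
tool_pos: [0.4543, -0.1088, -0.0325]
tool_rot: [0.496, 0.504, 0.496, -0.504]
wrist_force: [0.9, -1.0, 0.6]
gripper_width: 0.0919
clock: 19.88
tool_pos: [0.4541, -0.1089, -0.0325]
tool_rot: [0.496, 0.504, 0.496, -0.504]
wrist_force: [-0.5, 0.6, 1.6]
gripper_width: 0.0459
```

```bash
python3 -m handwheel '[[[-15,0,0],0,0.3],[[-25,0,0],0,0.3],[[-30,0,0],0,0.3],[[-30,0,0],-0.1,0.3],[[-30,0,0],-0.112,0.3],[[-20,0,0],-0.112,0.3],[[-10,0,0],-0.112,0.3],[[0,0,0],-0.112,0.3],[[0,0,0],-0.112,0.3],[[0,0,0],-0.112,0.3],[[0,0,0],-0.112,0.3],[[0,0,0],-0.112,0.3]]' 20;python3 -m handwheel '[[[0,0,0],-0.112,0.3],[[0,0,0],-0.112,0.3],[[0,0,0],-0.112,0.3],[[0,0,0],-0.112,0.3],[[0,0,0],-0.112,0.3],[[0,0,0],-0.112,0.3],[[0,0,0],0,0.3]]' 20; python3 - <<'E'
from h import *
th=np.radians(5.1);Rm=np.array([[np.cos(th),-np.sin(th)],[np.sin(th),np.cos(th)]])
p=Rm@[-.03,-.177]+[.494,.240];print(p)
plan([p[0],p[1],.15],5.1)
E
```

```text
clock: 20.88
tool_pos: [0.4536, -0.1086, 0.1268]
tool_rot: [0.677, 0.204, 0.677, -0.204]
wrist_force: [-0.5, 0.2, -1.3]
gripper_width: 0.046
clock: 21.47
tool_pos: [0.4536, -0.1086, 0.1268]
tool_rot: [0.706, -0.029, 0.707, 0.029]
wrist_force: [-0.2, -0.2, -1.4]
gripper_width: 0.0459
[0.47985306 0.0610339 ]
tcp [ 0.4536 -0.1086  0.1268] x-axis [-0.001  0.001 -1.   ] jawyaw 4.74 q6 -0.578 w 45.9 F [-0.2 -0.2 -1.4] t 21.47
turn -0.0063 or 3.1353
shift mm (after turn) [ 34.9 166.6  41.3] plain horizontal first: dz -34.8
```

Move toward the wall, stopping 50 mm short, to look.

```bash
python3 -m handwheel '[[[0,24,8],0,0.3],[[0,24,8],0,0.3],[[0,24,8],0,0.3],[[0,24,8],0,0.3],[[0,24,8],0,0.3],[[0,0,0],0,0.3],[[0,0,0],0,0.3],[[0,0,0],0,0.3]]' 20; python3 - <<'E'
from h import *
im=cams.grab_frame('wrist');cv2.imwrite('pics/w13.png',im[:,:,::-1])
plan([.47985306, .0610339,.15],5.1)
E
```

```text
clock: 22.13
tool_pos: [0.484, 0.0135, 0.1271]
tool_rot: [0.706, -0.028, 0.707, 0.028]
wrist_force: [-0.3, -0.4, -1.5]
gripper_width: 0.0457
tcp [0.4841 0.0132 0.1272] x-axis [-0.001 -0.    -1.   ] jawyaw 4.47 q6 -0.301 w 46.0 F [ 0.7  0.5 -0.3] t 22.18
turn -0.0109 or 3.1306
shift mm (after turn) [35.2 48.   0.1] plain horizontal first: dz -35.2
```

View pics/w13.png

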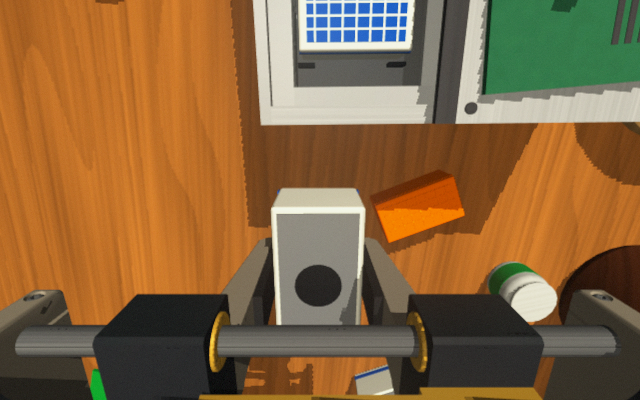

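```bash
python3 - <<'E'
from h import *
c=cams.get_calibration("wrist");P,M,o=tool()
L=lambda p:((M.T@(p-P))*1000).round(1)[1:]
for u,v,z in((280,124,.111),(400,124,.111),(387,241,.0),(464,212,.03),(372,202,.04),(450,172,0.0)):
    p=onz(c,u,v,z);print(p.round(4),L(p))
E
```

```text
[0.4513 0.0857 0.111 ] [ 74.9 -27. ]
[0.5378 0.0924 0.111 ] [74.7 59.8]
[ 0.5729 -0.0468  0.    ] [-66.8  84. ]
[0.6418 0.0057 0.03  ] [-19.8 156.7]
[0.5401 0.0121 0.04  ] [-5.4 55.8]
[0.6318 0.0426 0.    ] [ 17.8 149.6]
```

```bash
python3 -m handwheel '[[[0,16,-4],-0.01,0.3],[[0,16,-4],0,0.3],[[0,16,-4],0,0.3],[[15,0,0],0,0.3],[[15,0,0],0,0.3],[[12,0,0],0,0.3],[[0,0,0],0,0.3],[[0,0,0],0,0.3]]' 12; python3 - <<'E'
from h import *
im=cams.grab_frame('wrist');cv2.imwrite('pics/w14.png',im[:,:,::-1])
im=cams.grab_frame('side');crop(im,240,70,380,220,4,'pics/s14.png')
plan([.47985306, .0610339,.15],5.1)
E
```

```text
clock: 22.85
tool_pos: [0.4676, 0.06, 0.085]
tool_rot: [0.706, -0.031, 0.707, 0.031]
wrist_force: [-0.4, 0.0, -1.7]
gripper_width: 0.0454
tcp [0.4689 0.0601 0.0863] x-axis [ 0.001 -0.    -1.   ] jawyaw 5.08 q6 -0.218 w 45.9 F [ 0.5  0.1 -1.1] t 22.95
turn -0.0003 or 3.1412
shift mm (after turn) [-5.7 -0.  11. ] plain horizontal first: dz 5.7
```

View pics/w14.png

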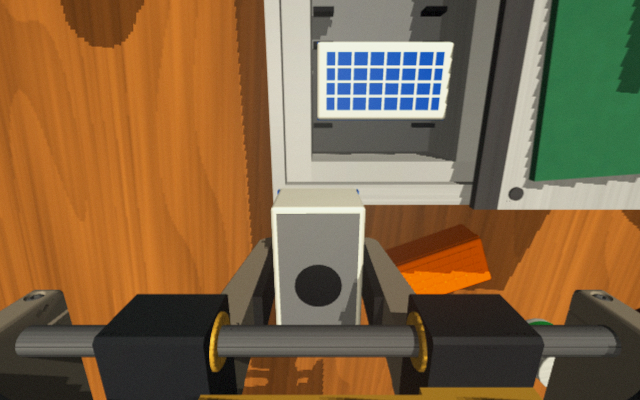

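View pics/s14.png

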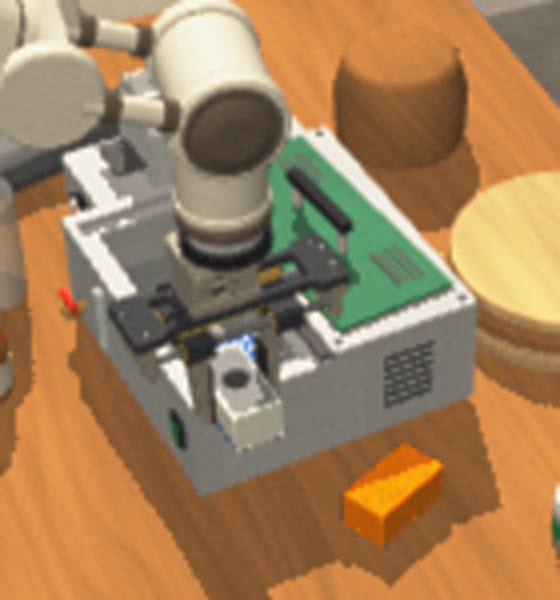

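```bash
python3 -m handwheel '[[[4,0,0],0,0.3],[[4,0,0],0,0.3],[[4,-3,0],0,0.3],[[4,-2.5,0],0,0.3],[[4.5,-2,0],0,0.3],[[4.5,-1.5,0],0,0.3],[[0,0,0],0,0.3]]' 10; python3 - <<'E'
from h import *
im=cams.grab_frame('side');crop(im,240,70,380,220,4,'pics/s15.png')
E
```

```text
clock: 23.53
tool_pos: [0.4693, 0.0511, 0.0598]
tool_rot: [0.707, -0.032, 0.706, 0.031]
wrist_force: [0.9, -0.9, -0.1]
gripper_width: 0.046
```

View pics/s15.png

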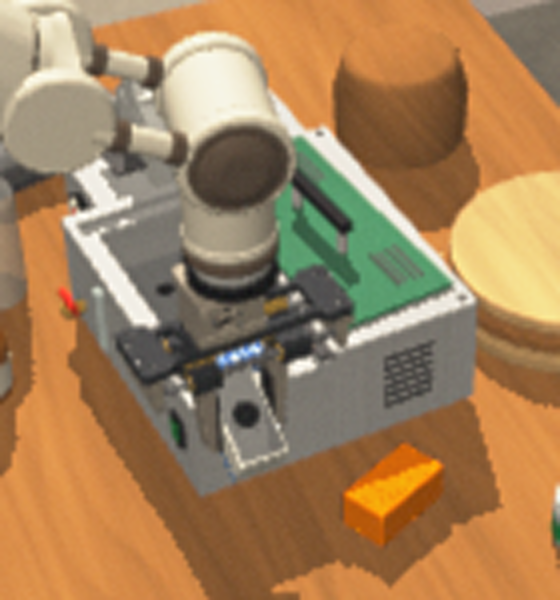

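```bash
python3 -m handwheel '[[[4.5,-0.5,0],0,0.3],[[5,0,0],0,0.3],[[4.5,0.5,0],0,0.3],[[5,1,0],0,0.3],[[4.5,2,0],0,0.3],[[4,2,0],0,0.3],[[4,3,0],0,0.3],[[3.5,3,0],0,0.3],[[0,1,0],0,0.3],[[0,0,0],0,0.3]]' 10; python3 - <<'E'
from h import *
im=cams.grab_frame('side');crop(im,240,70,380,220,4,'pics/s16.png')
im=cams.grab_frame('wrist');cv2.imwrite('pics/w16.png',im[:,:,::-1])
E
```

```text
clock: 24.42
tool_pos: [0.468, 0.0627, 0.0245]
tool_rot: [0.706, -0.033, 0.706, 0.031]
wrist_force: [2.6, -7.8, -1.4]
gripper_width: 0.0459
```

View pics/s16.png

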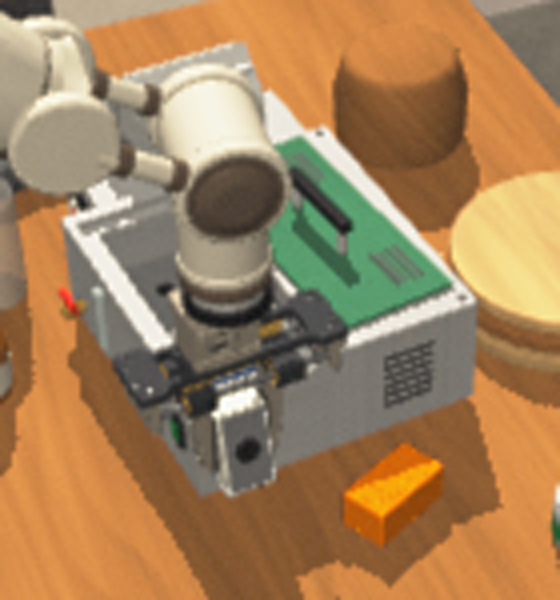

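View pics/w16.png

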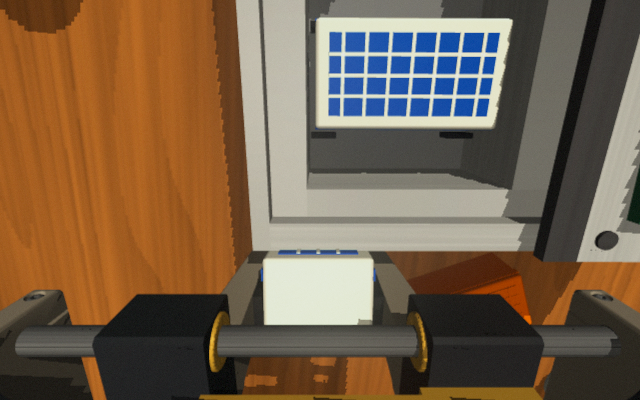

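```bash
python3 -m handwheel '[[[0,-10,0],0,0.3],[[0,-20,-5],0,0.3],[[0,-20,-5],0,0.3],[[10,0,-5],0,0.3],[[10,0,0],0,0.3],[[10,0,0],0,0.3],[[5,0,0],0,0.3],[[0,0,0],0,0.3]]' 10; for i in 1 2 3 4; do python3 -m handwheel '[[[2,0,0],0,0.3],[[0,0,0],0,0.3]]' | egrep "pos|force"; done
```

```text
clock: 25.18
tool_pos: [0.4555, 0.0138, -0.0118]
tool_rot: [0.705, -0.032, 0.708, 0.033]
wrist_force: [-0.3, 0.7, -1.9]
gripper_width: 0.0459
tool_pos: [0.4576, 0.013, -0.0118]
wrist_force: [-0.3, 0.3, -2.3]
tool_pos: [0.4578, 0.0127, -0.0135]
wrist_force: [-0.6, -0.4, -1.6]
tool_pos: [0.4575, 0.0126, -0.0157]
wrist_force: [-0.0, -0.2, -1.6]
tool_pos: [0.4578, 0.0122, -0.0169]
wrist_force: [-2.4, -1.1, 4.7]
```

```bash
python3 -m handwheel '[[[1,0,0],0,0.3],[[0,0,0],0,0.8],[[0,0,0],0,0.8],[[0,0,0],0,0.8],[[0,0,0],0,0.8],[[0,0,0],0,0.8],[[-15,0,0],0,0.8],[[-25,0,0],0,0.8],[[-25,0,0],0,0.8],[[-25,0,0],0,0.8],[[-15,0,0],0,0.5],[[0,0,0],0,0]]' 10; python3 -m handwheel '[[[0,0,0],0,0],[[0,0,0],0,0],[[0,0,0],0,0]]'; python3 - <<'E'
from h import *
im=cams.grab_frame('side');crop(im,240,70,380,220,4,'pics/s17.png')
im=cams.grab_frame('wrist');cv2.imwrite('pics/w17.png',im[:,:,::-1])
plan()
c=cams.get_calibration("wrist");P,M,o=tool()
E
```

```text
clock: 26.85
tool_pos: [0.4605, 0.0119, 0.09]
tool_rot: [0.709, -0.033, 0.704, 0.031]
wrist_force: [0.2, -1.2, 0.4]
gripper_width: 0.0619
clock: 27.1
tool_pos: [0.4561, 0.0129, 0.0846]
tool_rot: [0.705, -0.031, 0.707, 0.032]
wrist_force: [0.8, 0.8, -0.8]
gripper_width: 0.0422
tcp [0.4564 0.0128 0.085 ] x-axis [-0.003  0.001 -1.   ] jawyaw 5.16 q6 -0.328 w 34.1 F [-0.1 -0.2 -0.2] t 27.2
```

View pics/s17.png

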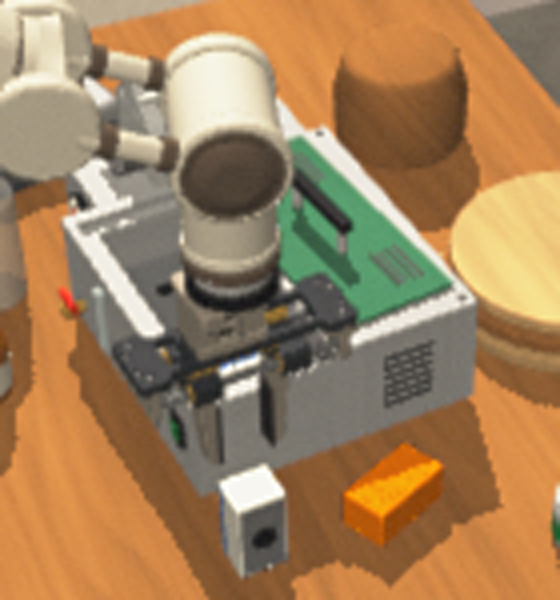

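View pics/w17.png

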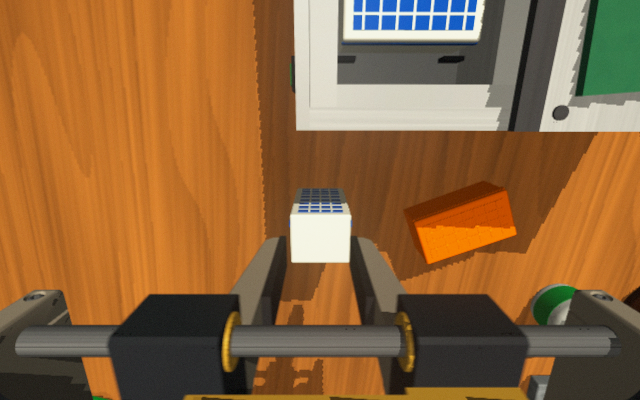

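```bash
python3 - <<'E'
from h import *
c=cams.get_calibration("wrist");P,M,o=tool()
L=lambda p:((M.T@(p-P))*1000).round(1)[1:]
for u,v,z in((320,211,.084),(320,263,.084),(320,130,.111)):
    p=onz(c,u,v,z);print(p.round(4),L(p))
E
python3 -m handwheel '[[[0,15,0],0,0],[[0,15,0],0,0],[[0,15,0],0,0],[[15,0,0],0,0],[[20,0,0],0,0],[[20,0,0],0,0],[[0,0,0],0,0]]'; python3 -c "
from h import *
im=cams.grab_frame('side');crop(im,240,70,380,220,4,'pics/s18.png')"
```

```text
[0.457  0.0265 0.084 ] [13.6  1.8]
[ 0.4609 -0.0157  0.084 ] [-28.9   1.9]
[0.4515 0.0856 0.111 ] [73.   1.6]
clock: 27.78
tool_pos: [0.4494, 0.058, 0.0271]
tool_rot: [0.703, -0.031, 0.709, 0.032]
wrist_force: [-0.8, 0.1, 0.2]
gripper_width: 0.0008
```

View pics/s18.png

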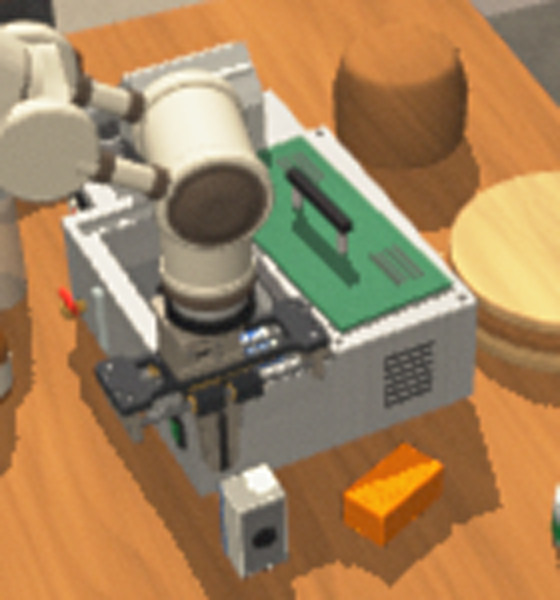

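```bash
python3 -m handwheel '[[[0,-9,0],0,0],[[0,-9,0],0,0],[[0,-6,0],0,0],[[0,-6,0],0,0],[[0,-6,0],0,0],[[0,-6,0],0,0],[[0,-6,0],0,0],[[0,-6,0],0,0],[[0,-6,0],0,0],[[0,0,0],0,0],[[0,0,0],0,0]]'; python3 -c "
from h import *
im=cams.grab_frame('side');crop(im,240,70,380,220,4,'pics/s19.png')
im=cams.grab_frame('wrist');cv2.imwrite('pics/w19.png',im[:,:,::-1])"
```

```text
clock: 28.75
tool_pos: [0.4588, -0.0027, 0.0313]
tool_rot: [0.706, -0.032, 0.706, 0.032]
wrist_force: [0.2, 0.2, 0.1]
gripper_width: 0.0006
```

View pics/s19.png

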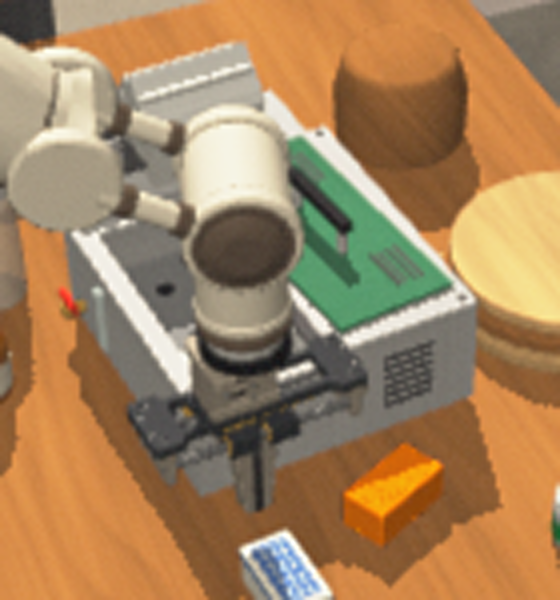

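View pics/w19.png

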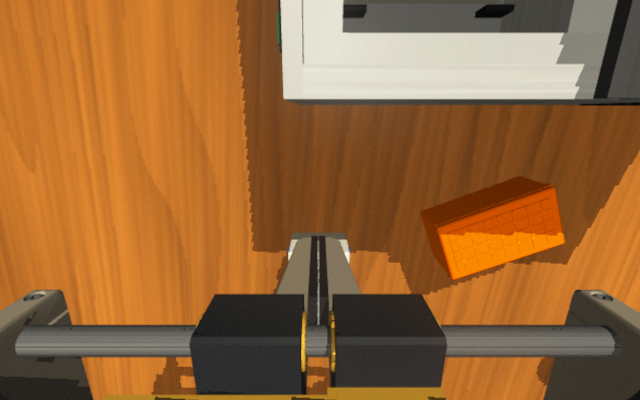

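```bash
python3 -m handwheel '[[[-25,0,0],0,0.2],[[-30,0,0],0,1],[[-20,-20,0],0,1],[[0,-20,0],0,1],[[0,-20,0],0,1],[[0,-20,0],0,1],[[0,0,0],0,1],[[0,0,0],0,1],[[0,0,0],0,1],[[0,0,0],0,1],[[0,0,0],0,1]]' 25; python3 -c "
from h import *
im=cams.grab_frame('wrist');cv2.imwrite('pics/w20.png',im[:,:,::-1]);plan()"; python3 loc.py pics/w20.png .04
```

```text
clock: 29.77
tool_pos: [0.4659, -0.0811, 0.1062]
tool_rot: [0.706, -0.032, 0.706, 0.032]
wrist_force: [0.4, -0.4, -0.5]
gripper_width: 0.0721
tcp [ 0.4659 -0.0812  0.1063] x-axis [-0.  0. -1.] jawyaw 5.23 q6 -0.52 w 75.6 F [-1.2  0.3 -0.3] t 29.82
[322. 345.] [ 479.5 -260.3] [327.5  71.3] long yaw 3.7
[ 24. 307.] [ 163.2 -223.2] [90.  17.6] long yaw 39.1
[587. 230.] [731.1 -85.9] [51.2 72.8] long yaw -18.4
[318. 176.] [464.6 -57.4] [46.1 84.4] long yaw -85.0
```

View pics/w20.png

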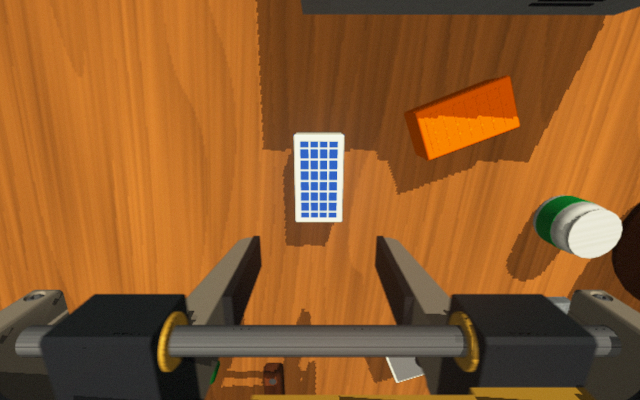

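```bash
python3 -m handwheel '[[[30,-1,0],0,1],[[30,0,0],0,1],[[30,0,0],0,1],[[25,0,0],0,1],[[12,0,0],0,1],[[5,0,0],0,1],[[0,0,0],0,1],[[0,0,0],0,0.3],[[0,0,0],0,0.3],[[0,0,0],0,0.3],[[0,0,0],0,0.3],[[0,0,0],0,0.3]]' 30;python3 -m handwheel '[[[0,0,0],0,0.3],[[0,0,0],0,0.3],[[0,0,0],0,0.3],[[0,0,0],0,0.3]]' 30
```

```text
clock: 30.82
tool_pos: [0.4667, -0.0833, -0.0249]
tool_rot: [0.707, -0.032, 0.706, 0.032]
wrist_force: [-0.0, -1.3, -0.3]
gripper_width: 0.0608
clock: 31.15
tool_pos: [0.4663, -0.0831, -0.0254]
tool_rot: [0.706, -0.032, 0.706, 0.032]
wrist_force: [-0.2, -0.7, 2.2]
gripper_width: 0.0461
```

```bash
python3 -m handwheel '[[[0,0,0],0,0.3],[[-12,0,0],0,0.3],[[-25,0,0],0,0.3],[[-30,0,0],0,0.3],[[-30,0,0],0.112,0.3],[[-30,0,0],0.112,0.3],[[-30,0,0],0.112,0.3],[[-30,0,0],0.112,0.3],[[-23,0,0],0.112,0.3],[[-10,0,0],0.112,0.3],[[0,0,0],0.112,0.3],[[0,0,0],0.112,0.3]]' 30;python3 -m handwheel '[[[0,0,0],0.112,0.3],[[0,0,0],0.112,0.3],[[0,0,0],0.112,0.3],[[0,0,0],0.112,0.3],[[0,0,0],0.112,0.3],[[0,0,0],0.117,0.3],[[0,0,0],0,0.3],[[0,0,0],0,0.3]]' 30; python3 -c "
from h import *
plan([.41,.28,.23],-85)"
```

```text
clock: 32.15
tool_pos: [0.4664, -0.0832, 0.195]
tool_rot: [0.65, 0.279, 0.649, -0.279]
wrist_force: [0.7, -0.5, -1.6]
gripper_width: 0.0455
clock: 32.82
tool_pos: [0.4658, -0.0829, 0.1939]
tool_rot: [0.522, 0.477, 0.523, -0.477]
wrist_force: [-0.2, -0.2, -2.1]
gripper_width: 0.0458
tcp [ 0.4658 -0.0829  0.1939] x-axis [-0.001  0.    -1.   ] jawyaw -84.78 q6 1.047 w 45.8 F [-0.2 -0.2 -2.1] t 32.82
turn 0.0038 or -3.1378
shift mm (after turn) [  22.1  -23.9 -366.4] plain horizontal first: dz -21.9
```

```bash
python3 -m handwheel '[[[0,-2,-31],0.003,0.3],[[0,-2,-31],0,0.3],[[0,-2,-31],0,0.3],[[0,-2,-31],0,0.3],[[0,-2,-31],0,0.3],[[0,-2,-31],0,0.3],[[0,-2,-31],0,0.3],[[0,-2,-31],0,0.3],[[0,-2,-31],0,0.3],[[0,-2,-31],0,0.3],[[0,-2,-31],0,0.3],[[0,-2,-25],0,0.3]]' 30;python3 -m handwheel '[[[0,0,0],0,0.3],[[0,0,0],0,0.3],[[0,0,0],0,0.3]]' >/dev/null; python3 -c "
from h import *
im=cams.grab_frame('wrist');cv2.imwrite('pics/w21.png',im[:,:,::-1]);plan()"
```

```text
clock: 33.82
tool_pos: [0.4102, 0.2816, 0.1941]
tool_rot: [0.522, 0.477, 0.522, -0.477]
wrist_force: [1.4, -0.4, -1.3]
gripper_width: 0.0459
tcp [0.4112 0.2787 0.1942] x-axis [-0.    -0.001 -1.   ] jawyaw -85.12 q6 1.838 w 45.6 F [ 0.5  0.2 -1.4] t 34.12
```

View pics/w21.png

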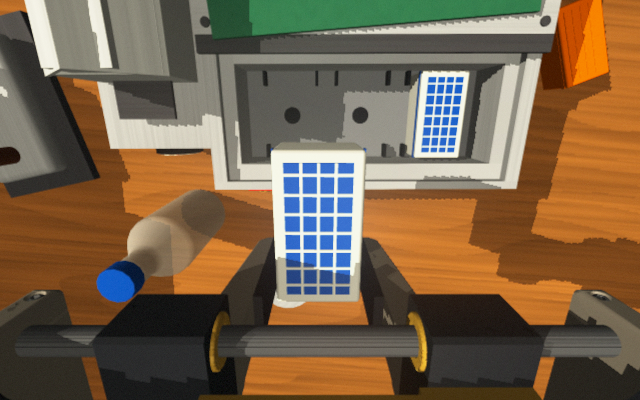

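```bash
cat > lw.py <<'E'
import sys,json
from h import *
c=cams.get_calibration("wrist");P,M,o=tool()
print("P",P.round(4))
for a in sys.argv[1:]:
    u,v,z=a.split(",");z=float(z[1:])+P[2] if z[0]=="t" else float(z)
    p=onz(c,float(u),float(v),z);print(a,p.round(4),"tool yz",((M.T@(p-P))*1000).round(1)[1:])
E
python3 lw.py 292,115.5,.05 360,115.5,.05 118,282,.19 45,76,.2 196,80,.105 200,80,.13 272,155,t.0654 365,155,t.0654 358,301,t.0654 276,301,t.0654 215,188,.111 519,188,.111
```

```text
P [0.4112 0.2787 0.1942]
292,115.5,.05 [0.4868 0.3154 0.05  ] tool yz [ 78.5 -30.2]
360,115.5,.05 [0.4932 0.2392 0.05  ] tool yz [78.3 46.3]
118,282,.19 [0.3497 0.4357 0.19  ] tool yz [ -47.9 -161.6]
45,76,.2 [0.5004 0.4585 0.2   ] tool yz [ 104.1 -171.5]
196,80,.105 [0.5118 0.4007 0.105 ] tool yz [ 110.6 -113.1]
200,80,.13 [0.5105 0.3879 0.13  ] tool yz [ 108.2 -100.3]
272,155,t.0654 [0.4719 0.307  0.2596] tool yz [ 62.8 -23. ]
365,155,t.0654 [0.4756 0.263  0.2596] tool yz [62.7 21.2]
358,301,t.0654 [0.3954 0.2565 0.2596] tool yz [-17.7  20.8]
276,301,t.0654 [0.3917 0.3016 0.2596] tool yz [-17.6 -24.5]
215,188,.111 [0.4122 0.3829 0.111 ] tool yz [   9.9 -103.7]
519,188,.111 [0.4375 0.0809 0.111 ] tool yz [  9.3 199.3]
```

```bash
python3 lw.py 419,71,.09 469,71,.09 462,158,.09 416,158,.09; python3 -m handwheel '[[[0,20,-10],0,0.3],[[0,20,-10],0,0.3],[[0,15.7,-8.4],0,0.3],[[25,0,0],0,0.3],[[25,0,0],0,0.3],[[25,0,0],0,0.3],[[25,0,0],0,0.3],[[20,0,0],0,0.3],[[15,0,0],0,0.3],[[10,0,0],0,0.3],[[0,0,0],0,0.3],[[0,0,0],0,0.3]]' 30; python3 -c "
from h import *
im=cams.grab_frame('wrist');cv2.imwrite('pics/w22.png',im[:,:,::-1]);plan()"
```

```text
P [0.4112 0.2787 0.1942]
419,71,.09 [0.5386 0.1934 0.09  ] tool yz [119.7  95.8]
469,71,.09 [0.5426 0.1456 0.09  ] tool yz [119.6 143.7]
462,158,.09 [0.46   0.1339 0.09  ] tool yz [ 36.3 148.4]
416,158,.09 [0.456  0.1815 0.09  ] tool yz [ 36.3 100.6]
clock: 35.12
tool_pos: [0.4646, 0.3119, 0.0496]
tool_rot: [0.521, 0.478, 0.521, -0.479]
wrist_force: [-0.4, 0.2, -0.9]
gripper_width: 0.0456
tcp [0.4652 0.3124 0.0505] x-axis [ 0.002  0.001 -1.   ] jawyaw -85.17 q6 1.862 w 45.9 F [ 0.5 -0.3 -1.7] t 35.17
```

View pics/w22.png

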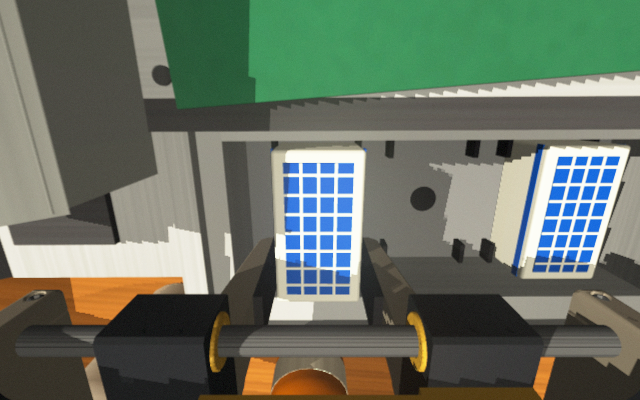

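```bash
python3 lw.py 423,199,.05  274,155,t.0654 365,155,t.0654 358,301,t.0654 276,301,t.0654; for i in 1 2 3 4 5; do python3 -m handwheel '[[[4,0,0],0,0.3],[[0,0,0],0,0.3]]' | egrep "pos|force"; done
```

```text
P [0.4652 0.3124 0.0505]
423,199,.05 [0.4934 0.2398 0.05  ] tool yz [21.9 74.8]
274,155,t.0654 [0.5259 0.3397 0.1159] tool yz [ 62.8 -22.1]
365,155,t.0654 [0.5294 0.2965 0.1159] tool yz [62.7 21.2]
358,301,t.0654 [0.4493 0.2902 0.1159] tool yz [-17.6  20.8]
276,301,t.0654 [0.4456 0.3353 0.1159] tool yz [-17.6 -24.5]
tool_pos: [0.4649, 0.3127, 0.0461]
wrist_force: [-0.0, -0.3, -1.6]
tool_pos: [0.4641, 0.3125, 0.0411]
wrist_force: [0.1, -0.3, -2.3]
tool_pos: [0.4637, 0.3125, 0.0367]
wrist_force: [-0.2, -0.2, -1.3]
tool_pos: [0.4637, 0.3124, 0.0326]
wrist_force: [0.2, -0.7, -1.8]
tool_pos: [0.4637, 0.3124, 0.0286]
wrist_force: [-0.5, -0.1, -2.5]
```

```bash
python3 -m handwheel '[[[3,0,0],0,0.3],[[0,0,0],0,0.3],[[1,0,0],0,0.3],[[0,0,0],0,0.3],[[0,0,0],0,0.3]]';  python3 -m handwheel '[[[0,0,0],0,0.62],[[0,0,0],0,0.62],[[0,0,0],0,0.62],[[0,0,0],0,0.62],[[-10,0,0],0,0.62],[[-25,0,0],0,0.62],[[-35,0,0],0,0.62],[[-35,0,0],0,0.7],[[-35,0,0],0,1],[[-20,0,0],0,1],[[0,0,0],0,1],[[0,0,0],0,1]]' 25; python3 - <<'E'
from h import *
plan([.603,-.252,.2],-63.5)
im=cams.grab_frame('wrist');cv2.imwrite('pics/w23.png',im[:,:,::-1])
E
```

```text
clock: 36.42
tool_pos: [0.4642, 0.3126, 0.0254]
tool_rot: [0.521, 0.478, 0.521, -0.478]
wrist_force: [0.2, 0.4, -0.9]
gripper_width: 0.0456
clock: 37.42
tool_pos: [0.4652, 0.313, 0.1875]
tool_rot: [0.521, 0.48, 0.52, -0.477]
wrist_force: [-0.3, -0.6, 0.5]
gripper_width: 0.0883
tcp [0.4652 0.313  0.1875] x-axis [ 0.004  0.001 -1.   ] jawyaw -85.14 q6 1.863 w 88.3 F [-0.3 -0.6  0.5] t 37.42
turn -0.3776 or 2.764
shift mm (after turn) [  45.2 -129.   567.1] plain horizontal first: dz -45.5
```

View pics/w23.png

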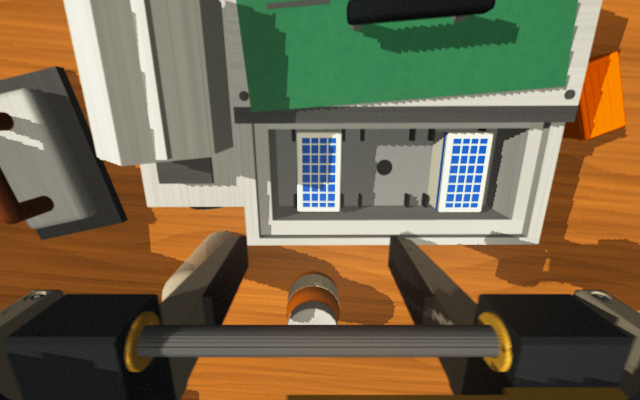

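```bash
python3 -m handwheel '[[[0,0,0],-0.095,1],[[0,0,0],-0.095,1],[[0,0,0],-0.095,1],[[0,0,0],-0.093,1],[[0,-9,37],0,1],[[0,-9,37],0,1],[[0,-9,37],0,1],[[0,-9,37],0,1],[[0,-9,37],0,1],[[0,-9,37],0,1],[[0,-9,37],0,1],[[0,-9,37],0,1]]' ;python3 -m handwheel '[[[0,-9,37],0,1],[[0,-9,37],0,1],[[0,-9,37],0,1],[[0,-8,37],0,1],[[0,-8,37],0,1],[[0,-8,37],0,1],[[20,-6,37],0,1],[[20,0,0],0,1],[[0,0,0],0,1],[[0,0,0],0,1],[[0,0,0],0,1]]'; python3 - <<'E'
from h import *
plan([.603,-.252,.025],-63.5)
im=cams.grab_frame('wrist');cv2.imwrite('pics/w24.png',im[:,:,::-1])
E
python3 loc.py pics/w24.png .04
```

```text
clock: 38.47
tool_pos: [0.5305, 0.014, 0.1832]
tool_rot: [0.6, 0.372, 0.603, -0.373]
wrist_force: [0.3, 0.7, 0.4]
gripper_width: 0.0924
clock: 39.38
tool_pos: [0.5961, -0.2398, 0.1457]
tool_rot: [0.601, 0.372, 0.602, -0.372]
wrist_force: [-1.2, 0.1, 0.2]
gripper_width: 0.0924
tcp [ 0.5961 -0.2398  0.1457] x-axis [-0.001  0.001 -1.   ] jawyaw -63.43 q6 0.537 w 92.4 F [-1.2  0.1  0.2] t 39.38
turn 0.0012 or -3.1404
shift mm (after turn) [178.7   0.8  14.2] plain horizontal first: dz -178.7
[330. 345.] [ 419.8 -341. ] [ 41.3 460.9] long yaw -64.9
[612. 309.] [ 627.2 -630.1] [112.5  22.2] long yaw 83.2
[332. 187.] [ 606.4 -250.9] [86.4 45.4] long yaw 26.5
[385.  44.] [ 752.9 -232.5] [39.  97.6] long yaw -83.7
[234.   8.] [714.8 -93.9] [18.5 49. ] long yaw -63.5
```

View pics/w24.png

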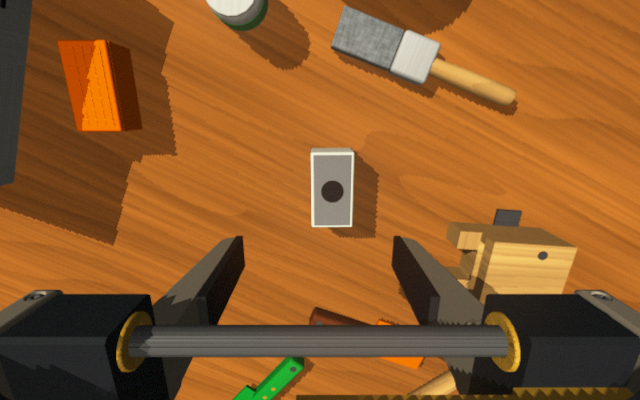

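```bash
python3 -m handwheel '[[[30,2.5,7],0,1],[[30,0,7.5],0,1],[[30,0,0],0,1],[[30,0,0],0,1],[[28,0,0],0,1],[[15,0,0],0,1],[[10,0,0],0,1],[[5,0,0],0,1],[[0,0,0],0,1]]' 20;python3 -m handwheel '[[[0,0,0],0,0.3],[[0,0,0],0,0.3],[[0,0,0],0,0.3],[[0,0,0],0,0.3],[[0,0,0],0,0.3],[[0,0,0],0,0.3],[[0,0,0],0,0.3],[[0,0,0],0,0.3],[[0,0,0],0,0.3],[[0,0,0],0,0.3]]' 20
```

```text
clock: 40.18
tool_pos: [0.6056, -0.2527, -0.0317]
tool_rot: [0.602, 0.372, 0.601, -0.372]
wrist_force: [0.0, -0.7, 0.8]
gripper_width: 0.0921
clock: 41.02
tool_pos: [0.6051, -0.2527, -0.0321]
tool_rot: [0.601, 0.372, 0.601, -0.372]
wrist_force: [0.0, 0.6, 1.3]
gripper_width: 0.0461
```

```bash
python3 -m handwheel '[[[-15,0,0],0,0.3],[[-25,0,0],0,0.3],[[-30,0,0],0,0.3],[[-30,0,0],-0.1,0.3],[[-30,0,0],-0.11,0.3],[[-20,0,0],-0.11,0.3],[[-10,0,0],-0.11,0.3],[[0,0,0],-0.11,0.3],[[0,0,0],-0.11,0.3],[[0,0,0],-0.11,0.3],[[0,0,0],-0.11,0.3],[[0,0,0],-0.11,0.3]]' 20;python3 -m handwheel '[[[0,0,0],-0.11,0.3],[[0,0,0],-0.105,0.3],[[0,0,0],0,0.3],[[0,0,0],0,0.3]]' 20; python3 - <<'E'
from h import *
plan([.469,.013,.15],5.1)
E
```

```text
clock: 42.02
tool_pos: [0.6049, -0.2527, 0.1285]
tool_rot: [0.706, 0.043, 0.706, -0.043]
wrist_force: [-0.6, 0.5, -2.1]
gripper_width: 0.0457
clock: 42.35
tool_pos: [0.605, -0.2528, 0.1283]
tool_rot: [0.707, -0.03, 0.706, 0.03]
wrist_force: [0.2, 0.2, -2.2]
gripper_width: 0.0461
tcp [ 0.605  -0.2528  0.1283] x-axis [ 0. -0. -1.] jawyaw 4.82 q6 -0.664 w 46.1 F [ 0.2  0.2 -2.2] t 42.35
turn -0.005 or 3.1366
shift mm (after turn) [  36.2  276.8 -111.8] plain horizontal first: dz -36.3
```

```bash
python3 -m handwheel '[[[0,27,-11],-0.005,0.3],[[0,27,-11],0,0.3],[[0,27,-11],0,0.3],[[0,27,-11],0,0.3],[[0,27,-11],0,0.3],[[0,27,-11],0,0.3],[[0,27,-11],0,0.3],[[0,27,-11],0,0.3],[[0,27,-11],0,0.3],[[0,27,-11],0,0.3],[[0,0,0],0,0.3],[[0,0,0],0,0.3]]' 20; python3 - <<'E'
from h import *
im=cams.grab_frame('wrist');cv2.imwrite('pics/w25.png',im[:,:,::-1]);plan()
E
```

```text
clock: 43.35
tool_pos: [0.4705, 0.0069, 0.1282]
tool_rot: [0.707, -0.033, 0.706, 0.032]
wrist_force: [-0.5, -0.6, -2.0]
gripper_width: 0.046
tcp [0.4712 0.006  0.1283] x-axis [ 0.001 -0.001 -1.   ] jawyaw 5.22 q6 -0.335 w 46.0 F [ 0.4 -1.1 -1.7] t 43.4
```

View pics/w25.png

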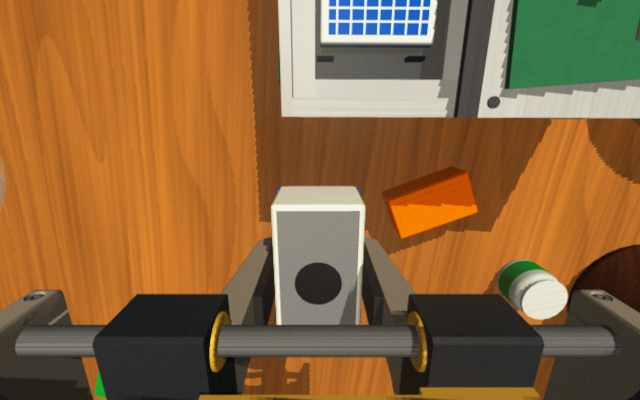

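```bash
python3 lw.py 320,117,.111
```

```text
P [0.4712 0.006  0.1283]
320,117,.111 [0.4658 0.0855 0.111 ] tool yz [79.7  1.9]
```

```bash
python3 -m handwheel '[[[0,18,0],0,0.3],[[0,18,0],0,0.3],[[0,17,0],0,0.3],[[15,0,0],0,0.3],[[15,0,0],0,0.3],[[12,0,0],0,0.3],[[0,0,0],0,0.3],[[0,0,0],0,0.3]]' 10;  python3 -m handwheel '[[[4,0,0],0,0.3],[[4,0,0],0,0.3],[[4,-3,0],0,0.3],[[4,-2.5,0],0,0.3],[[4.5,-2,0],0,0.3],[[4.5,-1.5,0],0,0.3],[[0,0,0],0,0.3]]' 10;python3 - <<'E'
from h import *
im=cams.grab_frame('side');crop(im,240,70,380,220,4,'pics/s26.png')
E
```

```text
clock: 44.07
tool_pos: [0.4661, 0.058, 0.0856]
tool_rot: [0.706, -0.032, 0.707, 0.032]
wrist_force: [0.7, -0.8, -1.1]
gripper_width: 0.0462
clock: 44.65
tool_pos: [0.4673, 0.0491, 0.0604]
tool_rot: [0.707, -0.033, 0.706, 0.032]
wrist_force: [1.4, -1.7, 0.4]
gripper_width: 0.046
```

View pics/s26.png

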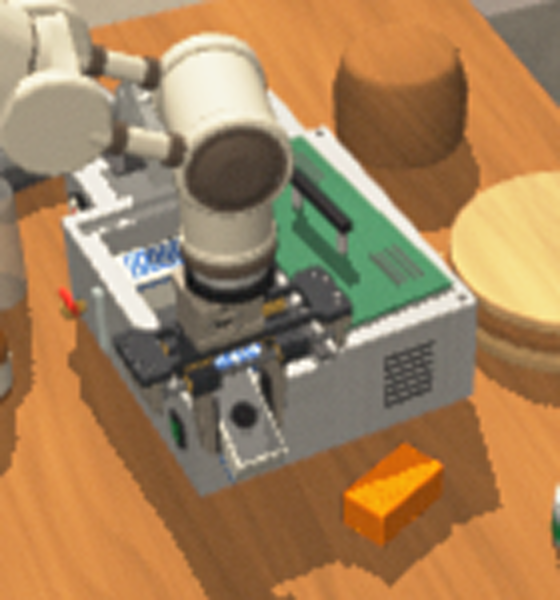

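```bash
python3 -m handwheel '[[[4.5,-0.5,0],0,0.3],[[5,0,0],0,0.3],[[4.5,0.5,0],0,0.3],[[5,1,0],0,0.3],[[4.5,2,0],0,0.3],[[4,2,0],0,0.3],[[4,3,0],0,0.3],[[3.5,3,0],0,0.3],[[0,2,0],0,0.3],[[0,1.5,0],0,0.3]]' 10; python3 -m handwheel '[[[0,-10,0],0,0.3],[[0,-20,-5],0,0.3],[[0,-20,-5],0,0.3],[[10,0,-5],0,0.3],[[10,0,0],0,0.3],[[10,0,0],0,0.3],[[5,0,0],0,0.3],[[0,0,0],0,0.3]]' 10; python3 - <<'E'
from h import *
im=cams.grab_frame('side');crop(im,240,70,380,220,4,'pics/s27.png')
E
```

```text
clock: 45.53
tool_pos: [0.4657, 0.0623, 0.0249]
tool_rot: [0.706, -0.034, 0.706, 0.031]
wrist_force: [3.8, -13.3, -4.0]
gripper_width: 0.0459
clock: 46.2
tool_pos: [0.4531, 0.0144, -0.0114]
tool_rot: [0.705, -0.032, 0.708, 0.033]
wrist_force: [0.7, 0.4, -2.1]
gripper_width: 0.0459
```

View pics/s27.png

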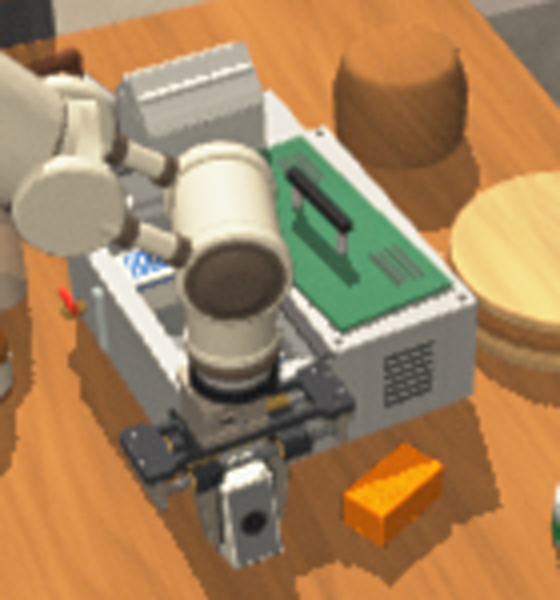

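```bash
for i in 1 2 3 4; do python3 -m handwheel '[[[2,0,0],0,0.3],[[0,0,0],0,0.3]]' | egrep "pos|force"; done
```

```text
tool_pos: [0.4555, 0.0134, -0.0112]
wrist_force: [0.5, -0.5, -2.0]
tool_pos: [0.4553, 0.0132, -0.0132]
wrist_force: [0.5, 0.9, -1.4]
tool_pos: [0.4551, 0.0132, -0.0154]
wrist_force: [0.2, -0.2, -0.8]
tool_pos: [0.4554, 0.0127, -0.0164]
wrist_force: [-4.0, -0.8, 5.4]
```

```bash
python3 -m handwheel '[[[1,0,0],0,0.3],[[0,0,0],0,0.8],[[0,0,0],0,0.8],[[0,0,0],0,0.8],[[0,0,0],0,0.8],[[0,0,0],0,0.8],[[-15,0,0],0,0.8],[[-25,0,0],0,0.8],[[-25,0,0],0,0.8],[[-25,0,0],0,0.8],[[-15,0,0],0,0.5],[[0,0,0],0,0]]' 10; python3 -m handwheel '[[[0,15,0],0,0],[[0,15,0],0,0],[[0,15,0],0,0],[[0,0,0],0,0],[[0,0,0],0,0],[[0,0,0],0,0],[[15,0,0],0,0],[[20,0,0],0,0],[[20,0,0],0,0],[[0,0,0],0,0]]';  python3 -c "
from h import *
im=cams.grab_frame('side');crop(im,240,70,380,220,4,'pics/s28.png')"
```

```text
clock: 47.92
tool_pos: [0.4581, 0.0125, 0.0904]
tool_rot: [0.709, -0.033, 0.704, 0.032]
wrist_force: [0.3, -0.6, -0.1]
gripper_width: 0.0625
clock: 48.75
tool_pos: [0.4476, 0.0576, 0.028]
tool_rot: [0.704, -0.032, 0.709, 0.033]
wrist_force: [0.0, 0.7, 0.2]
gripper_width: 0.0004
```

View pics/s28.png

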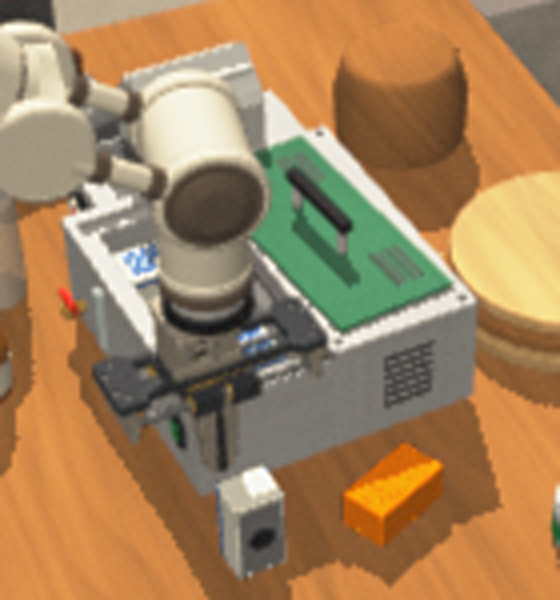

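```bash
python3 -m handwheel '[[[0,-9,0],0,0],[[0,-9,0],0,0],[[0,-6,0],0,0],[[0,-6,0],0,0],[[0,-6,0],0,0],[[0,-6,0],0,0],[[0,-6,0],0,0],[[0,-6,0],0,0],[[0,-6,0],0,0],[[0,0,0],0,0],[[0,0,0],0,0]]';  python3 -m handwheel '[[[-25,0,0],0,0.2],[[-30,0,0],0,1],[[-20,-20,0],0,1],[[0,-20,0],0,1],[[0,-20,0],0,1],[[0,0,0],0,1],[[0,0,0],0,1],[[0,0,0],0,1],[[0,0,0],0,1],[[0,0,0],0,1],[[0,0,0],0,1],[[0,0,0],0,1]]' 25; python3 -c "
from h import *
im=cams.grab_frame('wrist');cv2.imwrite('pics/w29.png',im[:,:,::-1]);plan()"; python3 loc.py pics/w29.png .04
```

```text
clock: 49.72
tool_pos: [0.4565, -0.0021, 0.0317]
tool_rot: [0.706, -0.032, 0.706, 0.032]
wrist_force: [-0.2, -0.2, 0.2]
gripper_width: 0.0006
clock: 50.72
tool_pos: [0.4619, -0.061, 0.1067]
tool_rot: [0.706, -0.033, 0.706, 0.033]
wrist_force: [0.3, 0.6, 0.8]
gripper_width: 0.0783
tcp [ 0.462  -0.0612  0.1067] x-axis [-0.  0. -1.] jawyaw 5.3 q6 -0.485 w 82.5 F [ 0.1  0.1 -1.1] t 50.77
[315. 343.] [ 473.4 -221.8] [355.   33.7] long yaw 5.2
[ 24. 306.] [ 159.6 -203.7] [89.1 17.5] long yaw 38.4
[582. 249.] [731.2 -85.8] [51.3 73.6] long yaw -21.1
[318. 196.] [462.2 -56.8] [46.  85.9] long yaw -84.8
```

View pics/w29.png

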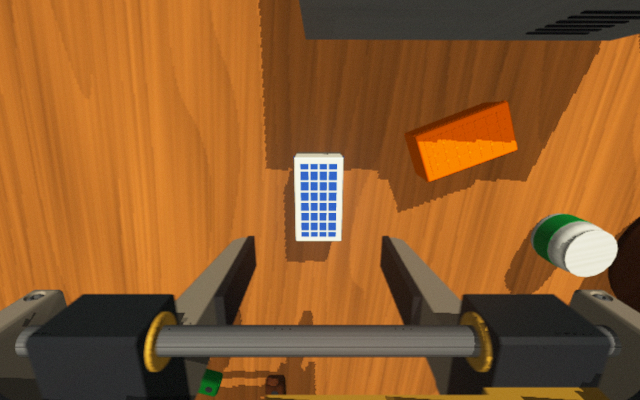

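```bash
python3 -m handwheel '[[[30,-9,0],0,1],[[30,0,0],0,1],[[30,0,0],0,1],[[25,0,0],0,1],[[13,0,0],0,1],[[6,0,0],0,1],[[0,0,0],0,1],[[0,0,0],0,0.3],[[0,0,0],0,0.3],[[0,0,0],0,0.3],[[0,0,0],0,0.3],[[0,0,0],0,0.3]]' 30;python3 -m handwheel '[[[0,0,0],0,0.3],[[0,0,0],0,0.3],[[0,0,0],0,0.3],[[0,0,0],0,0.3],[[0,0,0],0,0.3]]' 30;python3 -m handwheel '[[[0,0,0],0,0.3],[[-12,0,0],0,0.3],[[-25,0,0],0,0.3],[[-30,0,0],0,0.3],[[-30,0,0],0.112,0.3],[[-30,0,0],0.112,0.3],[[-30,0,0],0.112,0.3],[[-30,0,0],0.112,0.3],[[-23,0,0],0.112,0.3],[[-10,0,0],0.112,0.3],[[0,0,0],0.112,0.3],[[0,0,0],0.112,0.3]]' 30;python3 -m handwheel '[[[0,0,0],0.112,0.3],[[0,0,0],0.112,0.3],[[0,0,0],0.112,0.3],[[0,0,0],0.112,0.3],[[0,0,0],0.112,0.3],[[0,0,0],0.117,0.3],[[0,0,0],0,0.3],[[0,0,0],0,0.3]]' 30; python3 -c "
from h import *
plan([.41,.23,.23],-85)"
```

```text
clock: 51.77
tool_pos: [0.4635, -0.0708, -0.0265]
tool_rot: [0.707, -0.033, 0.706, 0.032]
wrist_force: [-0.2, 0.4, 0.3]
gripper_width: 0.0608
clock: 52.18
tool_pos: [0.463, -0.0706, -0.027]
tool_rot: [0.706, -0.033, 0.706, 0.032]
wrist_force: [-0.6, -0.2, 2.2]
gripper_width: 0.0458
clock: 53.18
tool_pos: [0.4631, -0.0707, 0.1933]
tool_rot: [0.65, 0.278, 0.65, -0.279]
wrist_force: [0.4, 0.2, -0.9]
gripper_width: 0.0462
clock: 53.85
tool_pos: [0.4625, -0.0704, 0.1922]
tool_rot: [0.522, 0.476, 0.523, -0.476]
wrist_force: [-1.0, -0.8, -2.1]
gripper_width: 0.0456
tcp [ 0.4625 -0.0704  0.1922] x-axis [-0.001  0.    -1.   ] jawyaw -84.67 q6 1.068 w 45.6 F [-1.  -0.8 -2.1] t 53.85
turn 0.0057 or -3.1359
shift mm (after turn) [  20.4  -26.1 -303.8] plain horizontal first: dz -20.2
```

Bottom is TCP+27 mm.

```bash
python3 -m handwheel '[[[0,-2.5,-30],0.005,0.3],[[0,-2.5,-30],0,0.3],[[0,-2.5,-30],0,0.3],[[0,-2.5,-30],0,0.3],[[0,-2.5,-30],0,0.3],[[0,-2.5,-30],0,0.3],[[0,-2.5,-30],0,0.3],[[0,-2.5,-30],0,0.3],[[0,-2.5,-30],0,0.3],[[0,-2.5,-34],0,0.3],[[0,0,0],0,0.3],[[0,0,0],0,0.3]]' 30;python3 -m handwheel '[[[0,0,0],0,0.3],[[0,0,0],0,0.3]]' >/dev/null; python3 -c "
from h import *
im=cams.grab_frame('wrist');cv2.imwrite('pics/w30.png',im[:,:,::-1]);plan()"
```

```text
clock: 54.85
tool_pos: [0.4114, 0.2313, 0.1924]
tool_rot: [0.522, 0.477, 0.522, -0.477]
wrist_force: [-0.5, 0.6, -1.8]
gripper_width: 0.0459
tcp [0.4124 0.2292 0.1927] x-axis [-0. -0. -1.] jawyaw -85.2 q6 1.738 w 46.1 F [ 0.7 -0.3 -1.8] t 55.07
```

View pics/w30.png

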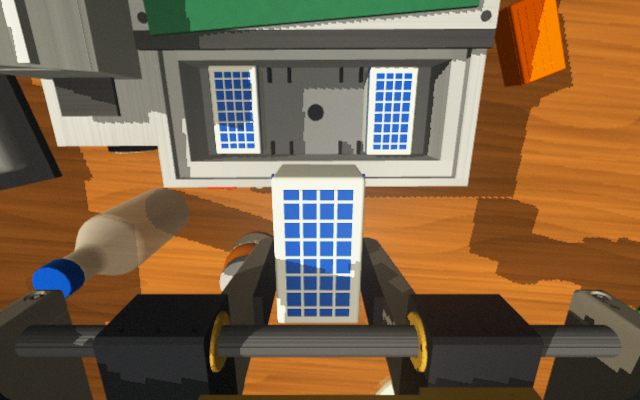

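```bash
python3 lw.py 315.5,112.5,.05 162,186,.111 467,186,.111 272,177,t.067 365,177,t.067 358,322,t.067 276,322,t.067 209,67,.09 253,67,.09 260,154,.09 214,154,.09 370,67,.09 418,67,.09 412,154,.09 366,154,.09
```

```text
P [0.4124 0.2292 0.1927]
315.5,112.5,.05 [0.4934 0.2397 0.05  ] tool yz [81.6 -3.7]
162,186,.111 [0.4117 0.3851 0.111 ] tool yz [  12.4 -155.4]
467,186,.111 [0.4364 0.0842 0.111 ] tool yz [ 11.9 146.4]
272,177,t.067 [0.4627 0.2568 0.2597] tool yz [ 52.5 -23.3]
365,177,t.067 [0.4664 0.2122 0.2597] tool yz [52.4 21.4]
358,322,t.067 [0.3841 0.2056 0.2597] tool yz [-30.2  21.1]
276,322,t.067 [0.3803 0.2514 0.2597] tool yz [-30.1 -24.8]
209,67,.09 [0.5265 0.3435 0.09  ] tool yz [ 123.3 -104.4]
253,67,.09 [0.5299 0.3019 0.09  ] tool yz [123.2 -62.7]
260,154,.09 [0.4481 0.293  0.09  ] tool yz [ 40.9 -60.7]
214,154,.09 [0.4442 0.3402 0.09  ] tool yz [  41. -108.]
370,67,.09 [0.539  0.1911 0.09  ] tool yz [123.1  48.5]
418,67,.09 [0.5428 0.1457 0.09  ] tool yz [123.   94.1]
412,154,.09 [0.4609 0.1372 0.09  ] tool yz [40.7 95.7]
366,154,.09 [0.457  0.1844 0.09  ] tool yz [40.8 48.3]
```

```bash
python3 -m handwheel '[[[0,24,-1],0,0.3],[[0,24,-1],0,0.3],[[0,22.3,-0.5],0,0.3],[[25,0,0],0,0.3],[[25,0,0],0,0.3],[[25,0,0],0,0.3],[[20,0,0],0,0.3],[[10,0,0],0,0.3],[[10,0,0],0,0.3],[[0,0,0],0,0.3],[[0,0,0],0,0.3],[[0,0,0],0,0.3]]' 30; python3 -c "
from h import *
im=cams.grab_frame('wrist');cv2.imwrite('pics/w31.png',im[:,:,::-1]);plan()"
```

```text
clock: 56.07
tool_pos: [0.4832, 0.2388, 0.0793]
tool_rot: [0.521, 0.479, 0.52, -0.478]
wrist_force: [0.4, 0.5, -1.6]
gripper_width: 0.046
tcp [0.4832 0.2389 0.0794] x-axis [ 0.003  0.001 -1.   ] jawyaw -85.14 q6 1.721 w 45.9 F [-0.4  0.  -0.9] t 56.12
```

View pics/w31.png

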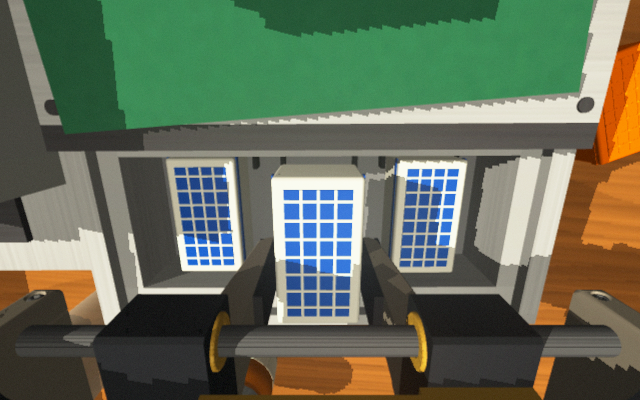

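```bash
python3 lw.py 243,270,.09 392,270,.09 236,159,.09 398,161,.09 272,177,t.067 365,177,t.067 358,322,t.067 276,322,t.067; for i in 1 2 3 ; do python3 -m handwheel '[[[8,0,0],0,0.3],[[6,0,0],0,0.3],[[0,0,0],0,0.3]]' | egrep "pos|force"; done
```

```text
P [0.4832 0.2389 0.0794]
243,270,.09 [0.4494 0.2927 0.09  ] tool yz [-29.  -56.5]
392,270,.09 [0.4586 0.1834 0.09  ] tool yz [-29.2  53.3]
236,159,.09 [0.531  0.2984 0.09  ] tool yz [ 52.7 -55.2]
398,161,.09 [0.5386 0.1917 0.09  ] tool yz [51.3 51.7]
272,177,t.067 [0.5333 0.2665 0.1464] tool yz [ 52.5 -23.3]
365,177,t.067 [0.537  0.222  0.1464] tool yz [52.4 21.4]
358,322,t.067 [0.4548 0.2153 0.1464] tool yz [-30.1  21.1]
276,322,t.067 [0.451  0.261  0.1464] tool yz [-30.  -24.8]
tool_pos: [0.4807, 0.2385, 0.0623]
wrist_force: [-0.6, -0.5, -2.3]
tool_pos: [0.4805, 0.2384, 0.0479]
wrist_force: [-0.2, 0.7, -1.0]
tool_pos: [0.4806, 0.2384, 0.0341]
wrist_force: [-0.8, 0.5, -2.2]
```

```bash
for i in 1 2 ; do python3 -m handwheel '[[[4,0,0],0,0.3],[[0,0,0],0,0.3],[[0,0,0],0,0.3]]' | egrep "pos|force"; done;  python3 -m handwheel '[[[3,0,0],0,0.3],[[0,0,0],0,0.3],[[0,0,0],0,0.3]]'
```

```text
tool_pos: [0.4818, 0.2387, 0.0317]
wrist_force: [-0.1, -0.6, -1.3]
tool_pos: [0.4817, 0.2387, 0.0276]
wrist_force: [0.1, -0.2, -1.7]
clock: 57.62
tool_pos: [0.4817, 0.2386, 0.0246]
tool_rot: [0.521, 0.478, 0.521, -0.478]
wrist_force: [-0.2, 0.2, -2.0]
gripper_width: 0.046
```

```bash
python3 -m handwheel '[[[1.5,0,0],0,0.3],[[0,0,0],0,0.3],[[0,0,0],0,0.58],[[0,0,0],0,0.58],[[0,0,0],0,0.58],[[-10,0,0],0,0.58],[[-25,0,0],0,0.58],[[-35,0,0],0,0.58],[[-35,0,0],0,0.7],[[-35,0,0],0,0.8],[[-20,0,0],0,0.8],[[0,0,0],0,0.8]]' 25; python3 -m handwheel '[[[-20,0,0],0,0.8],[[0,20,0],0,0.8],[[0,20,0],0,0.8],[[0,0,0],0,0.8],[[0,0,0],0,0.8]]' 25;python3 - <<'E'
from h import *
plan()
im=cams.grab_frame('wrist');cv2.imwrite('pics/w32.png',im[:,:,::-1])
E
```

```text
clock: 58.62
tool_pos: [0.4856, 0.2397, 0.1905]
tool_rot: [0.523, 0.482, 0.518, -0.475]
wrist_force: [0.2, -0.1, 1.2]
gripper_width: 0.0734
clock: 59.03
tool_pos: [0.5213, 0.2418, 0.2025]
tool_rot: [0.52, 0.478, 0.521, -0.479]
wrist_force: [-0.4, -0.4, -0.1]
gripper_width: 0.0733
tcp [0.5213 0.2418 0.2025] x-axis [-0.002 -0.    -1.   ] jawyaw -85.16 q6 1.711 w 73.3 F [-0.4 -0.4 -0.1] t 59.03
```

View pics/w32.png

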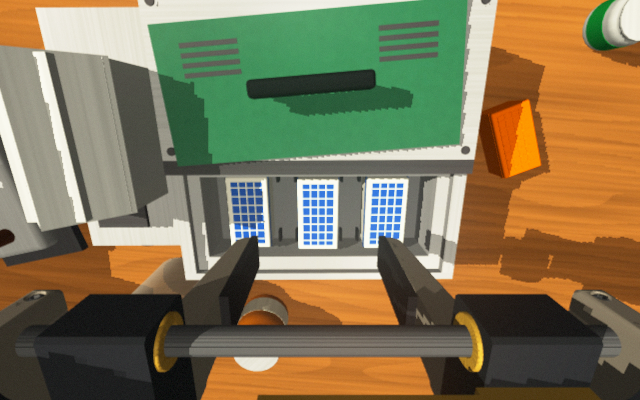

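```bash
python3 lw.py 247,90,.164 376,79,.164 248,80,.164 375,71,.164  149,27,.126 463,-2,.126 461,145,.126 180,165,.126 169,168,.121 473,162,.121
```

```text
P [0.5208 0.2419 0.2025]
247,90,.164 [0.6142 0.3057 0.164 ] tool yz [ 98.6 -55.7]
376,79,.164 [0.6303 0.2079 0.164 ] tool yz [106.3  43.2]
248,80,.164 [0.6215 0.3051 0.164 ] tool yz [105.7 -54.4]
375,71,.164 [0.6358 0.2094 0.164 ] tool yz [111.9  42.1]
149,27,.126 [0.6588 0.397  0.126 ] tool yz [ 150.8 -142.8]
463,-2,.126 [0.7015 0.1389 0.126 ] tool yz [171.5 118. ]
461,145,.126 [0.5842 0.1143 0.126 ] tool yz [ 52.5 132.5]
180,165,.126 [0.5435 0.3768 0.126 ] tool yz [  34.1 -132.4]
169,168,.121 [0.5386 0.3898 0.121 ] tool yz [  30.4 -145.8]
473,162,.121 [0.5688 0.0968 0.121 ] tool yz [ 35.7 148.7]
```

```bash
python3 -m handwheel '[[[0,0,0],-0.109,0.8],[[0,0,0],-0.109,0.8],[[0,0,0],-0.109,0.8],[[0,0,0],-0.109,0.8],[[0,0,0],-0.109,0.8],[[0,0,0],-0.109,0.8],[[0,0,0],-0.109,0.8],[[0,0,0],-0.109,0.8],[[0,0,0],-0.109,0.8],[[0,0,0],-0.109,0.6],[[0,0,0],-0.109,0.6],[[0,0,0],-0.109,0.6]]';  python3 -m handwheel '[[[0,0,0],-0.109,0.6],[[0,0,0],-0.109,0.6],[[0,0,0],-0.109,0.6],[[0,0,0],0,0.6]]'; python3 - <<'E'
from h import *
plan([.624,.257,.155],8.8)
E
```

```text
clock: 60.08
tool_pos: [0.5204, 0.2421, 0.203]
tool_rot: [0.704, 0.061, 0.705, -0.061]
wrist_force: [0.3, 1.0, 0.5]
gripper_width: 0.0563
clock: 60.42
tool_pos: [0.5205, 0.2421, 0.203]
tool_rot: [0.705, -0.054, 0.705, 0.054]
wrist_force: [-0.6, 0.6, 1.0]
gripper_width: 0.0552
tcp [0.5205 0.2421 0.203 ] x-axis [-0.001 -0.    -1.   ] jawyaw 8.71 q6 0.073 w 55.2 F [-0.6  0.6  1. ] t 60.42
turn -0.0015 or 3.1401
shift mm (after turn) [105.9  -1.1 104.7] plain horizontal first: dz -106.0
```

```bash
python3 -m handwheel '[[[0,0,30],0,0.6],[[0,0,30],0,0.6],[[0,0,30],0,0.6],[[0,-1,14.5],0,0.6],[[20,0,0],0,0.6],[[20,0,0],0,0.6],[[0,0,0],0,0.6],[[0,0,0],0,0.6]]'; python3 - <<'E'
from h import *
im=cams.grab_frame('wrist');cv2.imwrite('pics/w33.png',im[:,:,::-1])
plan([.624,.257,.155],8.8)
im=cams.grab_frame('side');crop(im,240,50,380,190,4,'pics/s33.png')
E
```

```text
clock: 61.08
tool_pos: [0.6236, 0.2565, 0.1619]
tool_rot: [0.704, -0.052, 0.707, 0.052]
wrist_force: [0.1, -0.8, 0.8]
gripper_width: 0.0553
tcp [0.6247 0.2567 0.1637] x-axis [-0.001 -0.    -1.   ] jawyaw 8.47 q6 0.064 w 55.0 F [-0.8  0.8  0.2] t 61.13
turn -0.0058 or 3.1358
shift mm (after turn) [66.7  0.4 -0.6] plain horizontal first: dz -66.7
```

View pics/w33.png

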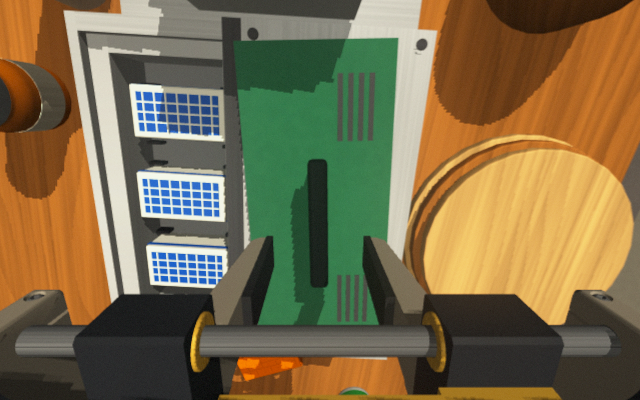

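View pics/s33.png

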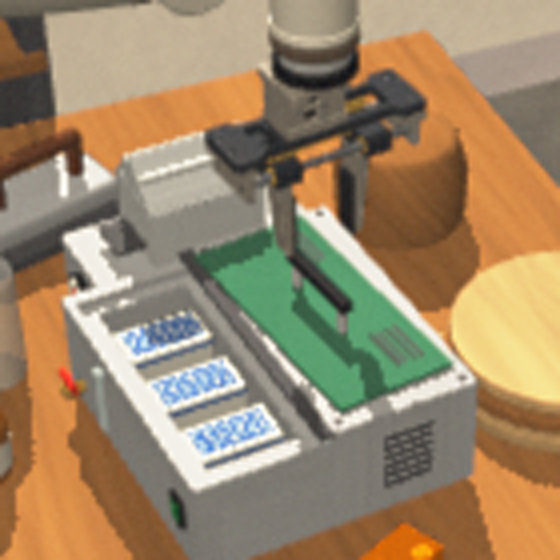

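```bash
python3 lw.py 318,160,.164 319,287,.164
```

```text
P [0.6254 0.2568 0.1648]
318,160,.164 [0.6184 0.3074 0.164 ] tool yz [51.1  0.5]
319,287,.164 [0.6339 0.2076 0.164 ] tool yz [-50.    1.1]
```

Centred to 1 mm. Descend and grip.

```bash
python3 -m handwheel '[[[20,0,0],0,0.6],[[20,0,0],0,0.6],[[15,0,0],0,0.6],[[8,0,0],0,0.6],[[4,0,0],0,0.6],[[0,0,0],0,0],[[0,0,0],0,0],[[0,0,0],0,0],[[0,0,0],0,0],[[0,0,0],0,0],[[0,0,0],0,0],[[0,0,0],0,0]]' 45; python3 -m handwheel '[[[0,0,0],0,0],[[0,0,0],0,0]]'
```

```text
clock: 62.18
tool_pos: [0.6249, 0.2566, 0.0967]
tool_rot: [0.705, -0.053, 0.705, 0.053]
wrist_force: [-3.4, -0.4, 2.6]
gripper_width: 0.0134
clock: 62.35
tool_pos: [0.6249, 0.2566, 0.0967]
tool_rot: [0.705, -0.053, 0.705, 0.053]
wrist_force: [-3.5, -1.2, 4.6]
gripper_width: 0.0134
```

```bash
python3 -m handwheel '[[[-10,0,0],0,0],[[-20,0,0],0,0],[[-20,0,0],0.03,0],[[-15,0,0],0.03,0],[[0,0,0],0,0],[[0,0,0],0,0],[[0,0,0],0,0]]' 45; python3 - <<'E'
from h import *
th=np.radians(5);p=np.array([.4935,.2397])-.014*np.array([np.cos(th),np.sin(th)])
plan([p[0],p[1],.2],5)
im=cams.grab_frame('side');crop(im,240,50,380,190,4,'pics/s34.png')
E
```

```text
clock: 62.93
tool_pos: [0.6244, 0.2564, 0.1594]
tool_rot: [0.706, -0.032, 0.707, 0.032]
wrist_force: [-0.3, -0.0, -3.5]
gripper_width: 0.0136
tcp [0.6244 0.2564 0.1594] x-axis [-0.002 -0.001 -1.   ] jawyaw 5.13 q6 0.121 w 13.6 F [-0.3 -0.  -3.5] t 62.93
turn 0.0023 or -3.1393
shift mm (after turn) [  17.8   -5.2 -145.8] plain horizontal first: dz -17.4
```

View pics/s34.png

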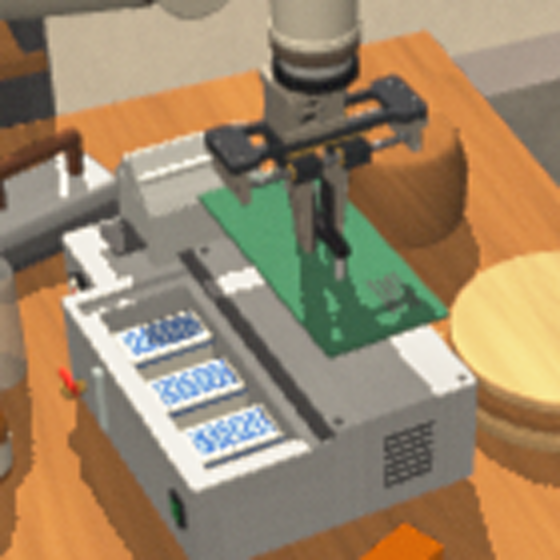

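```bash
python3 -m handwheel '[[[0,-1,-20],0,0],[[0,-1,-20],0,0],[[0,-1,-20],0,0],[[0,-1,-20],0,0],[[0,-1,-20],0,0],[[0,0,-20],0,0],[[0,0,-15],0,0],[[0,0,-10],0,0],[[0,0,0],0,0],[[0,0,0],0,0],[[0,0,0],0,0]]' 45; python3 - <<'E'
from h import *
plan()
im=cams.grab_frame('wrist');cv2.imwrite('pics/w35.png',im[:,:,::-1])
im=cams.grab_frame('side');crop(im,240,60,380,200,4.2,'pics/s35.png')
E
```

```text
clock: 63.9
tool_pos: [0.4816, 0.2386, 0.1607]
tool_rot: [0.706, -0.031, 0.707, 0.031]
wrist_force: [-0.8, -1.1, -4.0]
gripper_width: 0.0134
tcp [0.4816 0.2386 0.1607] x-axis [-0. -0. -1.] jawyaw 5.09 q6 0.146 w 13.4 F [-0.8 -1.1 -4. ] t 63.9
```

View pics/w35.png

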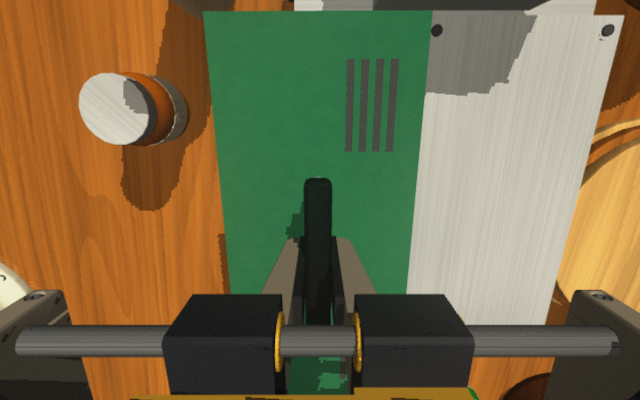

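View pics/s35.png

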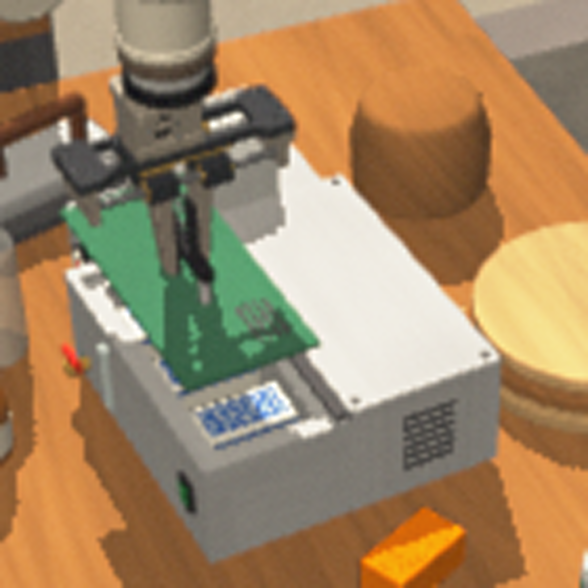

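```bash
python3 lw.py 204,11,t.0293 433,11,t.0293 230,290,t.0293 407,290,t.0293 437,30,.121 608,31,.121 600,14,.121
```

```text
P [0.4818 0.2386 0.1609]
204,11,t.0293 [0.4111 0.3667 0.1902] tool yz [133.9 -59.1]
433,11,t.0293 [0.5303 0.3772 0.1902] tool yz [133.7  60.6]
230,290,t.0293 [0.4251 0.2004 0.1902] tool yz [-33.1 -59.8]
407,290,t.0293 [0.5456 0.2108 0.1902] tool yz [-33.3  61.1]
437,30,.121 [0.5571 0.3865 0.121 ] tool yz [140.7  88.1]
608,31,.121 [0.6827 0.3969 0.121 ] tool yz [139.8 214.1]
600,14,.121 [0.6729 0.4071 0.121 ] tool yz [150.8 205.3]
```

```bash
python3 -m handwheel '[[[15,0,-2],0,0],[[20,0,0],0,0],[[15,0,0],0,0],[[10,0,0],0,0],[[5,0,0],0,0],[[0,0,0],0,0],[[0,0,0],0,0],[[0,0,0],0,0]]' 45; for i in 1 2 3; do python3 -m handwheel '[[[2,0,0],0,0],[[0,0,0],0,0]]' | egrep "pos|force";done;  python3 - <<'E'
from h import *
plan()
im=cams.grab_frame('side');crop(im,240,60,380,200,4.2,'pics/s36.png')
E
```

```text
clock: 64.67
tool_pos: [0.4803, 0.2388, 0.0975]
tool_rot: [0.707, -0.031, 0.706, 0.032]
wrist_force: [0.1, 0.7, -3.4]
gripper_width: 0.0139
tool_pos: [0.4797, 0.2387, 0.0948]
wrist_force: [-0.9, -0.9, -3.4]
tool_pos: [0.4792, 0.2385, 0.0922]
wrist_force: [0.4, 0.9, -4.4]
tool_pos: [0.479, 0.2385, 0.0899]
wrist_force: [0.3, -0.5, -3.8]
tcp [0.479  0.2385 0.0899] x-axis [-0.001 -0.    -1.   ] jawyaw 5.1 q6 0.147 w 13.5 F [ 0.3 -0.5 -3.8] t 65.17
```

View pics/s36.png

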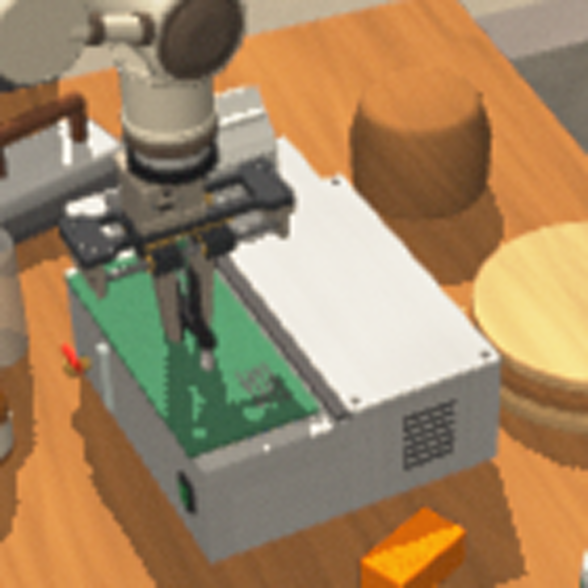

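```bash
for i in 1 2 3 4 5 6; do python3 -m handwheel '[[[0,0,1],0,0],[[0,0,0],0,0],[[0,0,0],0,0]]' | egrep "pos|force";done; python3 lw.py 320,200,.12 | head -1
```

```text
tool_pos: [0.4804, 0.2386, 0.0904]
wrist_force: [0.5, -0.5, -3.5]
tool_pos: [0.4814, 0.2387, 0.0903]
wrist_force: [0.1, -0.9, -4.3]
tool_pos: [0.4823, 0.2388, 0.0903]
wrist_force: [-0.9, 0.2, -3.6]
tool_pos: [0.4833, 0.2389, 0.0903]
wrist_force: [-0.0, -0.9, -4.4]
tool_pos: [0.4843, 0.239, 0.0903]
wrist_force: [-0.5, -0.3, -3.9]
tool_pos: [0.4851, 0.2391, 0.0902]
wrist_force: [-1.4, -0.2, -3.2]
P [0.4851 0.2391 0.0902]
```

```bash
for i in 1 2 3; do python3 -m handwheel '[[[0,0,1],0,0],[[0,0,0],0,0],[[0,0,0],0,0]]' | egrep "pos|force";done
```

```text
tool_pos: [0.4851, 0.2391, 0.0901]
wrist_force: [-5.3, 0.7, -1.1]
tool_pos: [0.485, 0.2391, 0.09]
wrist_force: [-8.4, -1.4, 1.0]
tool_pos: [0.4849, 0.2391, 0.0899]
wrist_force: [-11.9, -1.8, 3.7]
```

```bash
python3 -m handwheel '[[[0,0,-3],0,0],[[0,0,-2.2],0,0],[[0,0,0],0,0],[[0,0,0],0,0],[[1.5,0,0],0,0],[[0,0,0],0,0],[[0,0,0],0,0]]'; for i in 1 2; do python3 -m handwheel '[[[1,0,0],0,0],[[0,0,0],0,0]]' | egrep "pos|force";done
```

```text
clock: 68.05
tool_pos: [0.4831, 0.2389, 0.0886]
tool_rot: [0.706, -0.031, 0.706, 0.031]
wrist_force: [0.0, 1.2, -3.9]
gripper_width: 0.0135
tool_pos: [0.483, 0.2389, 0.0876]
wrist_force: [-0.6, 0.5, -4.3]
tool_pos: [0.4832, 0.2389, 0.0868]
wrist_force: [-0.3, -0.7, -3.5]
```

```bash
for i in 1 2; do python3 -m handwheel '[[[1,0,0],0,0],[[0,0,0],0,0]]' | egrep "pos|force";done;  python3 -m handwheel '[[[0,0,0],0,0.3],[[0,0,0],0,0.3],[[0,0,0],0,0.3],[[0,0,0],0,0.3],[[0,0,0],0,0.3]]' ; python3 - <<'E'
from h import *
plan()
im=cams.grab_frame('side');crop(im,240,60,380,200,4.2,'pics/s37.png')
E
```

```text
tool_pos: [0.4835, 0.239, 0.0864]
wrist_force: [-0.7, -0.1, 0.5]
tool_pos: [0.4838, 0.239, 0.086]
wrist_force: [-0.7, 0.1, 4.2]
clock: 69.13
tool_pos: [0.4829, 0.2389, 0.0846]
tool_rot: [0.706, -0.031, 0.706, 0.031]
wrist_force: [-1.0, -1.0, 0.0]
gripper_width: 0.0276
tcp [0.4829 0.2389 0.0846] x-axis [-0.  0. -1.] jawyaw 5.1 q6 0.146 w 27.6 F [-1. -1.  0.] t 69.13
```

View pics/s37.png

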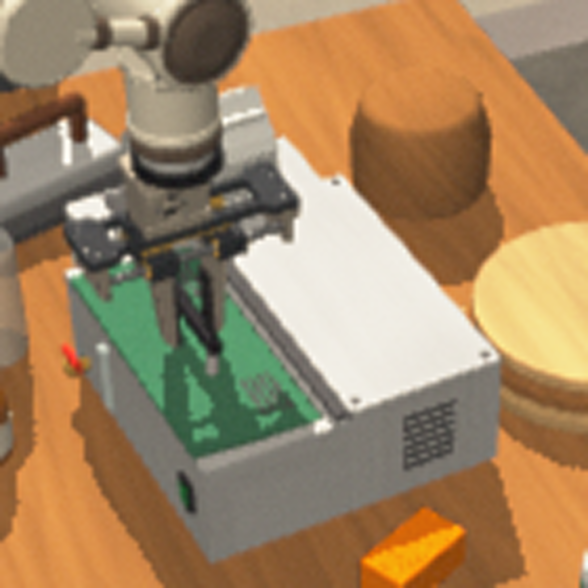

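```bash
for i in 1 2 3; do python3 -m handwheel '[[[0,0,2],0,0.3],[[0,0,2],0,0.3],[[0,0,0],0,0.3]]' | egrep "pos|force";done; python3 - <<'E'
from h import *
plan()
im=cams.grab_frame('wrist');cv2.imwrite('pics/w38.png',im[:,:,::-1])
im=cams.grab_frame('side');crop(im,240,60,380,200,4.2,'pics/s38.png')
E
```

```text
tool_pos: [0.4875, 0.2393, 0.0849]
wrist_force: [-0.8, 0.7, -0.3]
tool_pos: [0.4913, 0.2396, 0.0847]
wrist_force: [0.1, 0.1, 0.3]
tool_pos: [0.4949, 0.24, 0.0846]
wrist_force: [-1.5, -1.0, -0.1]
tcp [0.4949 0.24   0.0846] x-axis [-0.001 -0.    -1.   ] jawyaw 5.1 q6 0.143 w 27.4 F [-1.5 -1.  -0.1] t 69.93
```

View pics/w38.png

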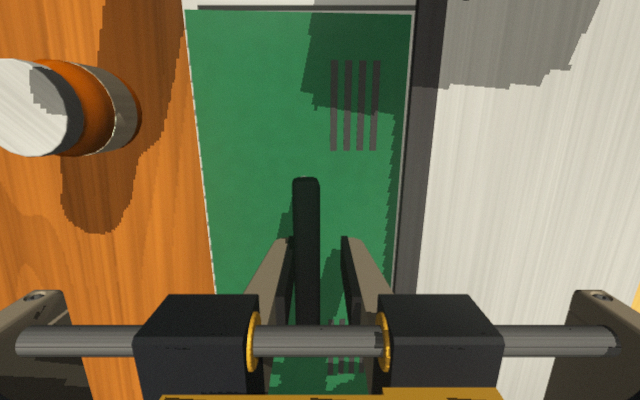

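View pics/s38.png

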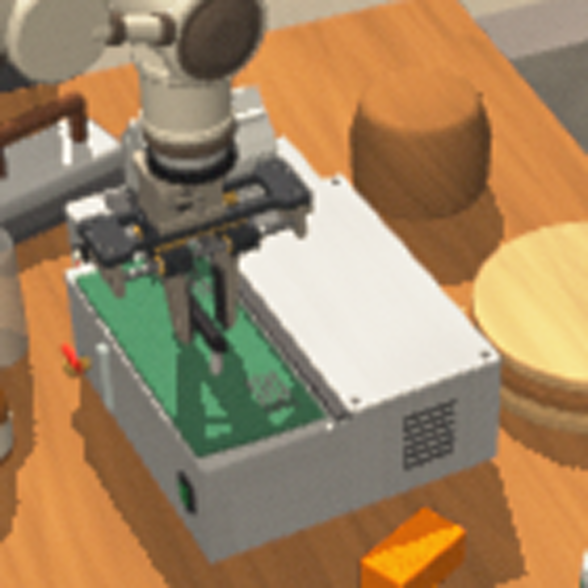

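```bash
for i in 1 2 3 4; do python3 -m handwheel '[[[0,0,1],0,0.3],[[0,0,1],0,0.3],[[0,0,0],0,0.3]]' | egrep "pos|force";done; python3 - <<'E'
from h import *
plan()
im=cams.grab_frame('wrist');cv2.imwrite('pics/w39.png',im[:,:,::-1])
E
```

```text
tool_pos: [0.4971, 0.2401, 0.0846]
wrist_force: [-0.6, -0.2, -1.4]
tool_pos: [0.4992, 0.2403, 0.0848]
wrist_force: [-1.5, 0.2, -1.0]
tool_pos: [0.5012, 0.2405, 0.0848]
wrist_force: [-0.9, 0.8, -1.7]
tool_pos: [0.5032, 0.2407, 0.0848]
wrist_force: [-0.7, -0.3, -1.6]
tcp [0.5032 0.2407 0.0848] x-axis [ 0.  0. -1.] jawyaw 5.1 q6 0.141 w 27.7 F [-0.7 -0.3 -1.6] t 71.03
```

View pics/w39.png

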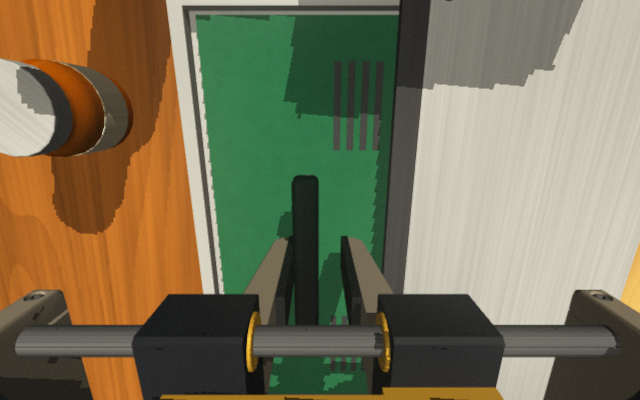

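```bash
python3 -m handwheel '[[[0,0,-5],0,0.4],[[0,0,0],0,0.4],[[0,0,0],0,0.4],[[-20,0,0],0,0.5],[[-30,0,0],0,0.5],[[-30,0,0],0,0.5],[[-30,-20,0],0,0.8],[[-20,-30,0],0,1],[[0,-30,0],0,1],[[0,-20,0],0,1],[[0,0,0],0,1],[[0,0,0],0,1]]'; python3 - <<'E'
from h import *
plan()
im=cams.grab_frame('wrist');cv2.imwrite('pics/w40.png',im[:,:,::-1])
im=cams.grab_frame('side');crop(im,240,60,380,200,4.2,'pics/s40.png')
E
```

```text
clock: 72.08
tool_pos: [0.5072, 0.1401, 0.2151]
tool_rot: [0.707, -0.031, 0.706, 0.031]
wrist_force: [-0.3, 0.2, 0.2]
gripper_width: 0.0839
tcp [0.5072 0.1401 0.2151] x-axis [ 0.001  0.    -1.   ] jawyaw 4.98 q6 -0.048 w 83.9 F [-0.3  0.2  0.2] t 72.08
```

View pics/w40.png

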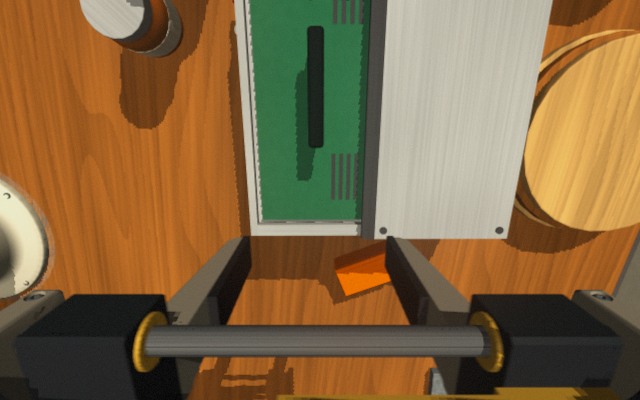

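View pics/s40.png

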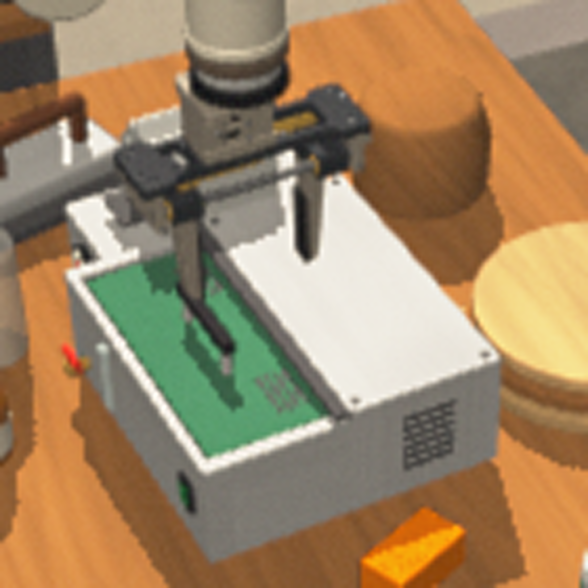

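```bash
python3 lw.py 316,27,.145 316,148,.145 260,221,.107 250,236,.111; python3 - <<'E'
from h import *
c=cams.get_calibration("wrist")
a=(onz(c,316,27,.145)+onz(c,316,148,.145))/2
th=np.radians(5);v=a[:2]-[.4935,.2397];print("cover in steamer",(np.array([[np.cos(th),np.sin(th)],[-np.sin(th),np.cos(th)]])@v*1000).round(1))
plan([.438,-.37,.2],4.5)
E
```

```text
P [0.5068 0.1414 0.2147]
316,27,.145 [0.4924 0.2905 0.145 ] tool yz [149.8  -1. ]
316,148,.145 [0.5009 0.1925 0.145 ] tool yz [51.5 -1.3]
260,221,.107 [0.4457 0.1023 0.107 ] tool yz [-33.5 -64.3]
250,236,.111 [0.4358 0.085  0.111 ] tool yz [-49.9 -75.7]
cover in steamer [3.3 1.5]
tcp [0.5068 0.1414 0.2147] x-axis [-0.     0.001 -1.   ] jawyaw 5.12 q6 -0.048 w 90.9 F [-0.1 -0.2 -0.3] t 72.18
turn 0.0108 or -3.1308
shift mm (after turn) [  72.4 -504.4 -108.7] plain horizontal first: dz -72.7
```

```bash
python3 -m handwheel '[[[0,-36,-8],0,1],[[0,-36,-8],0,1],[[0,-36,-8],0,1],[[0,-36,-8],0,1],[[0,-36,-8],0,1],[[0,-36,-8],0,1],[[0,-36,-8],0,1],[[0,-36,-8],0,1],[[0,-36,-8],0,1],[[0,-36,-8],0,1],[[0,-36,-8],0,1],[[0,-36,-8],0,1]]'; python3 -m handwheel '[[[20,-35,-6],0,1],[[20,-35,-6],0,1],[[20,0,0],0,1],[[0,0,0],0,1],[[0,0,0],0,1],[[0,0,0],0,1]]';python3 - <<'E'
from h import *
plan()
im=cams.grab_frame('wrist');cv2.imwrite('pics/w41.png',im[:,:,::-1])
im=cams.grab_frame('top');crop(im,280,110,520,290,3.3,'pics/t41.png')
E
```

```text
clock: 73.18
tool_pos: [0.45, -0.2989, 0.2146]
tool_rot: [0.706, -0.032, 0.706, 0.032]
wrist_force: [1.7, -0.6, 0.7]
gripper_width: 0.0919
clock: 73.68
tool_pos: [0.4451, -0.3681, 0.1559]
tool_rot: [0.707, -0.032, 0.706, 0.032]
wrist_force: [-0.1, -0.4, 0.0]
gripper_width: 0.092
tcp [ 0.4451 -0.3681  0.1559] x-axis [ 0.001 -0.001 -1.   ] jawyaw 5.21 q6 -0.991 w 92.0 F [-0.1 -0.4  0. ] t 73.68
```

View pics/w41.png

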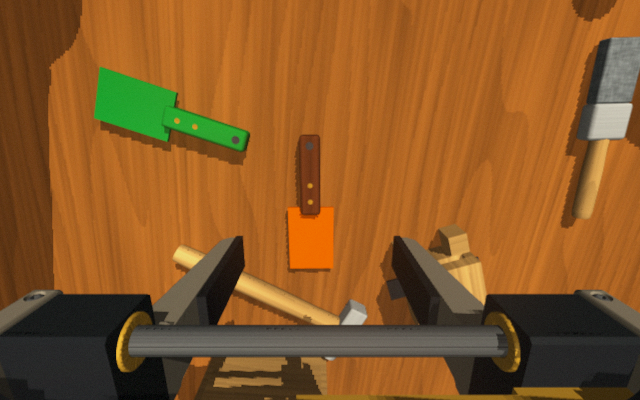

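View pics/t41.png

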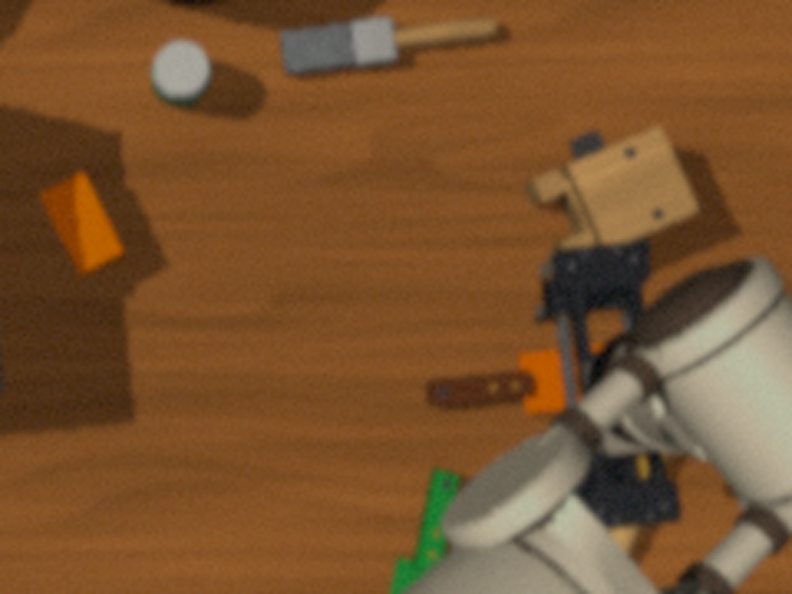

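```bash
python3 lw.py 310.5,136,.02 310.5,213,.02 288,208,.012 334,208,.012 290,270,.012 334,268,.012 311.5,269,.012
```

```text
P [ 0.4453 -0.3686  0.1567]
310.5,136,.02 [ 0.4327 -0.3128  0.02  ] tool yz [57.1 -7.7]
310.5,213,.02 [ 0.4402 -0.4037  0.02  ] tool yz [-34.1  -8.5]
288,208,.012 [ 0.4121 -0.4024  0.012 ] tool yz [-30.2 -36.4]
334,208,.012 [ 0.4685 -0.3974  0.012 ] tool yz [-30.4  20.3]
290,270,.012 [ 0.4199 -0.4876  0.012 ] tool yz [-115.9  -36.3]
334,268,.012 [ 0.4772 -0.4797  0.012 ] tool yz [-113.1   21.4]
311.5,269,.012 [ 0.4479 -0.4837  0.012 ] tool yz [-114.5   -8.1]
```

```bash
python3 -m handwheel '[[[30,1,-4],0,0.7],[[30,0,-4],0,0.7],[[30,0,0],0,0.7],[[30,0,0],0,0.7],[[30,0,0],0,0.7],[[20,0,0],0,0.7],[[12,0,0],0,0.7],[[6,0,0],0,0.7],[[0,0,0],0,0.7]]' 25; python3 -m handwheel '[[[2,0,0],0,0.7],[[0,0,0],0,0.7]]';python3 - <<'E'
from h import *
plan()
im=cams.grab_frame('wrist');cv2.imwrite('pics/w42.png',im[:,:,::-1])
E
```

```text
clock: 74.53
tool_pos: [0.4362, -0.3684, -0.0332]
tool_rot: [0.706, -0.032, 0.706, 0.032]
wrist_force: [0.0, 0.7, 0.3]
gripper_width: 0.0645
clock: 74.7
tool_pos: [0.4369, -0.3698, -0.0336]
tool_rot: [0.707, -0.032, 0.706, 0.031]
wrist_force: [-0.9, -0.1, 0.2]
gripper_width: 0.0643
tcp [ 0.4369 -0.3698 -0.0336] x-axis [ 0.002 -0.002 -1.   ] jawyaw 5.11 q6 -1.003 w 64.3 F [-0.9 -0.1  0.2] t 74.7
```

View pics/w42.png

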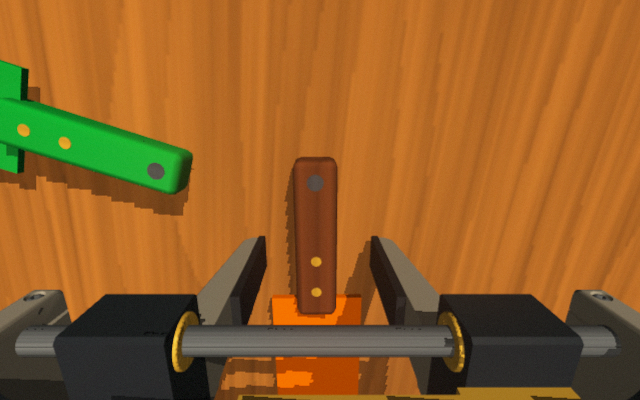

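```bash
python3 lw.py 315,158,.02 316,312,.02; python3 -m handwheel '[[[1,0,0],0,0],[[0,0,0],0,0],[[0,0,0],0,0],[[0,0,0],0,0],[[0,0,0],0,0],[[0,0,0],0,0],[[0,0,0],0,0],[[0,0,0],0,0],[[0,0,0],0,0]]' 40; python3 -m handwheel '[[[-15,0,0],0,0],[[-25,0,0],0,0],[[-30,0,0],0,0],[[-30,0,0],0,0],[[-10,0,0],0,0],[[0,0,0],0,0],[[0,0,0],0,0]]' 40;python3 - <<'E'
from h import *
plan([.612,-.49,.2],23)
im=cams.grab_frame('wrist');cv2.imwrite('pics/w43.png',im[:,:,::-1])
im=cams.grab_frame('side');crop(im,260,180,460,380,3,'pics/s43.png')
E
```

```text
P [ 0.4368 -0.3698 -0.0336]
315,158,.02 [ 0.4301 -0.3094  0.02  ] tool yz [60.6 -1.2]
316,312,.02 [ 0.4387 -0.4024  0.02  ] tool yz [-32.7  -1. ]
clock: 75.5
tool_pos: [0.4359, -0.3687, -0.0362]
tool_rot: [0.706, -0.031, 0.706, 0.031]
wrist_force: [-0.4, 0.2, 0.3]
gripper_width: 0.0234
clock: 76.08
tool_pos: [0.4356, -0.3684, 0.0729]
tool_rot: [0.706, -0.031, 0.707, 0.032]
wrist_force: [-0.5, -0.2, -0.4]
gripper_width: 0.0238
tcp [ 0.4356 -0.3684  0.0729] x-axis [-0.  0. -1.] jawyaw 5.1 q6 -1.003 w 23.8 F [-0.5 -0.2 -0.4] t 76.08
turn -0.3124 or 2.8292
shift mm (after turn) [ -69.2 -180.8  114.8] plain horizontal first: dz 69.1
```

View pics/w43.png

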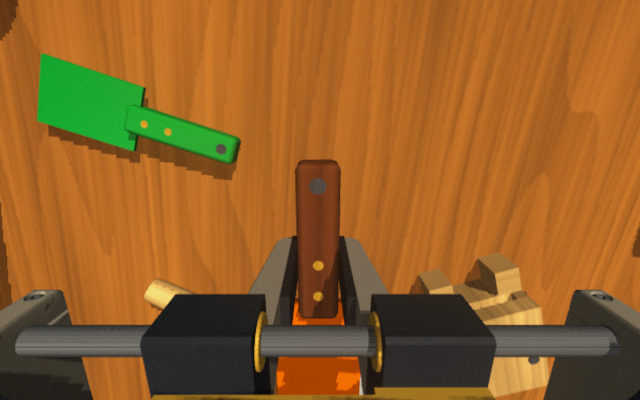

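View pics/s43.png

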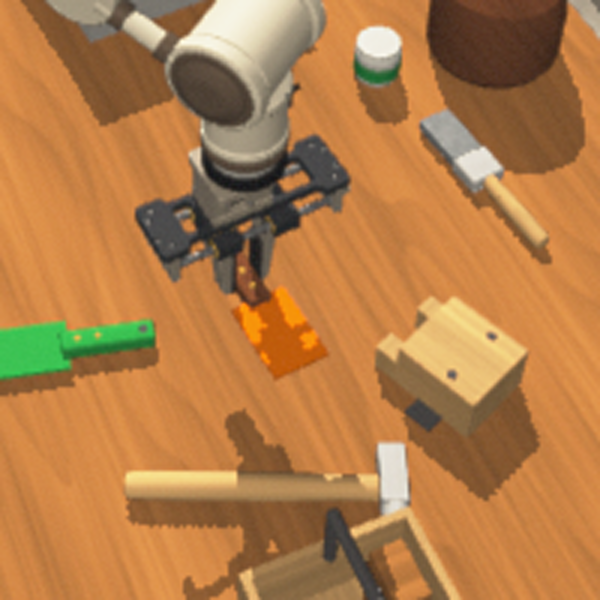

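```bash
python3 -m handwheel '[[[-5,0,0],-0.104,0],[[0,0,0],-0.104,0],[[0,0,0],-0.104,0],[[0,0,0],0,0],[[0,0,0],0,0]]' 40 >/dev/null;python3 - <<'E'
from h import *
plan([.5339,-.3059,.135],23)
E
```

```text
tcp [ 0.4351 -0.3677  0.0769] x-axis [-0.002  0.003 -1.   ] jawyaw 22.81 q6 -1.312 w 23.6 F [-0.3 -0.3 -1.4] t 76.6
turn -0.0033 or 3.1382
shift mm (after turn) [ -0.2  18.2 115.1] plain horizontal first: dz 0.1
```

```bash
python3 -m handwheel '[[[0,6,23],0,0],[[0,6,23],0,0],[[0,6,23],0,0],[[0,0,23],0,0],[[0,0,23],0,0],[[0,0,0],0,0],[[0,0,0],0,0],[[0,0,0],0,0]]' 40 ;python3 - <<'E'
from h import *
plan([.5339,-.3059,.135],23)
im=cams.grab_frame('wrist');cv2.imwrite('pics/w44.png',im[:,:,::-1])
im=cams.grab_frame('side');crop(im,300,200,440,340,4.2,'pics/s44.png')
im=cams.grab_frame('top');crop(im,380,120,520,240,5,'pics/t44.png')
E
```

```text
clock: 77.27
tool_pos: [0.5338, -0.3071, 0.0779]
tool_rot: [0.693, -0.14, 0.694, 0.141]
wrist_force: [-0.4, -0.4, -1.2]
gripper_width: 0.0236
tcp [ 0.5338 -0.3071  0.0779] x-axis [-0.002  0.001 -1.   ] jawyaw 22.9 q6 -1.117 w 23.6 F [-0.4 -0.4 -1.2] t 77.27
turn -0.0018 or 3.1398
shift mm (after turn) [0.9 1.1 0.6] plain horizontal first: dz -0.9
```

View pics/w44.png

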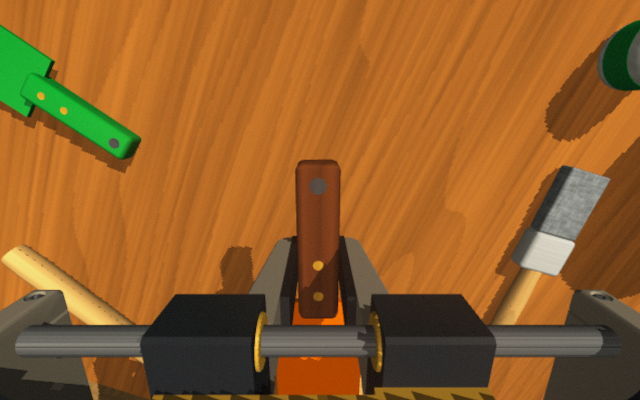

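View pics/s44.png

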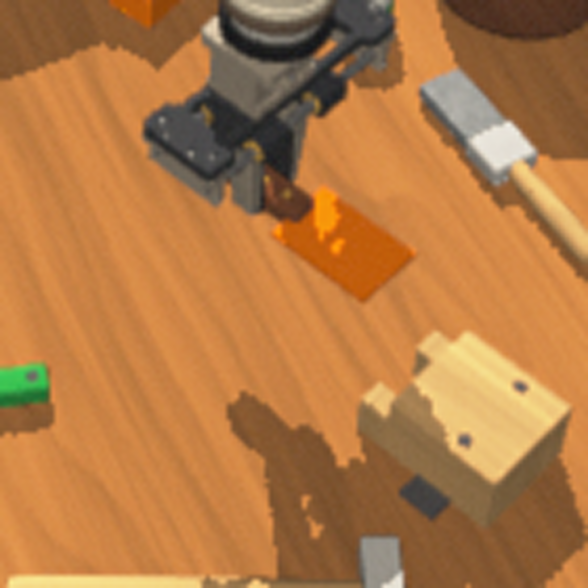

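View pics/t44.png

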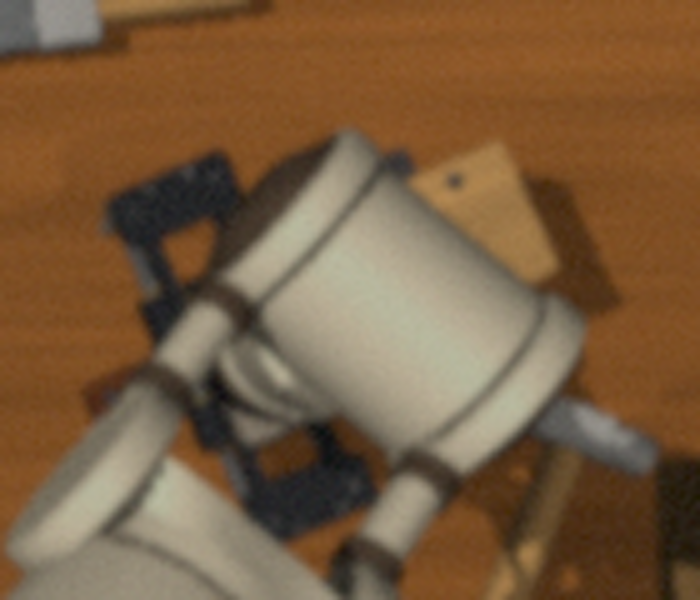

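```bash
python3 -m handwheel '[[[-10,0,0],0.112,0],[[-10,0,0],0.112,0],[[0,0,0],0.112,0],[[0,0,0],0.112,0],[[0,0,0],0.112,0],[[0,0,0],0.112,0],[[0,0,0],0.112,0],[[0,0,0],0.112,0],[[0,0,0],0.112,0],[[0,0,0],0.112,0],[[0,0,0],0.112,0],[[0,0,0],0.112,0]]' 40 >/dev/null; python3 -m handwheel '[[[0,0,0],0.112,0],[[0,0,0],0.112,0],[[0,0,0],0.112,0],[[0,0,0],0.112,0],[[0,0,0],0.112,0],[[0,0,0],0.112,0],[[0,0,0],0.112,0],[[0,0,0],0.112,0],[[0,0,0],0.112,0],[[0,0,0],0,0],[[0,0,0],0,0]]' 40;python3 - <<'E'
from h import *
plan()
im=cams.grab_frame('wrist');cv2.imwrite('pics/w45.png',im[:,:,::-1])
E
```

```text
clock: 79.33
tool_pos: [0.5342, -0.3076, 0.0988]
tool_rot: [-0.397, -0.585, -0.397, 0.585]
wrist_force: [-0.5, 1.0, -0.8]
gripper_width: 0.0233
tcp [ 0.5342 -0.3076  0.0988] x-axis [-0.  0. -1.] jawyaw -111.67 q6 1.231 w 23.3 F [-0.5  1.  -0.8] t 79.33
```

View pics/w45.png

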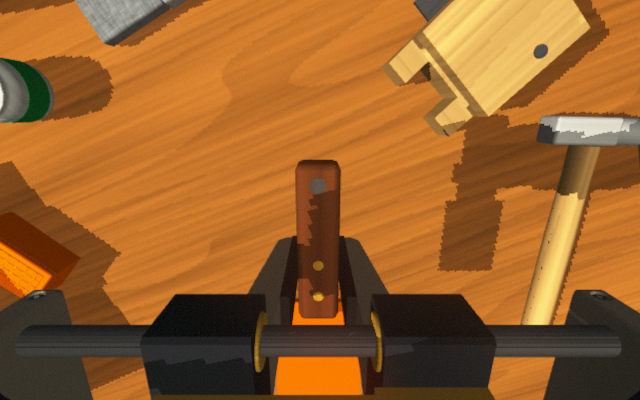

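```bash
python3 -m handwheel '[[[0,25,12],0,0],[[0,25,12],0,0],[[0,20,12],0,0],[[0,0,0],0,0],[[0,0,0],0,0],[[0,0,0],0,0],[[0,0,0],0,0]]' 40;python3 - <<'E'
from h import *
plan()
im=cams.grab_frame('wrist');cv2.imwrite('pics/w46.png',im[:,:,::-1])
crop(im,300,20,640,260,2.3,'pics/w46c.png')
E
```

```text
clock: 79.97
tool_pos: [0.5858, -0.3657, 0.0987]
tool_rot: [-0.396, -0.585, -0.397, 0.585]
wrist_force: [0.0, 0.2, -1.1]
gripper_width: 0.0234
tcp [ 0.5858 -0.3657  0.0987] x-axis [-0.001  0.001 -1.   ] jawyaw -111.73 q6 1.217 w 23.4 F [ 0.   0.2 -1.1] t 79.97
```

View pics/w46c.png

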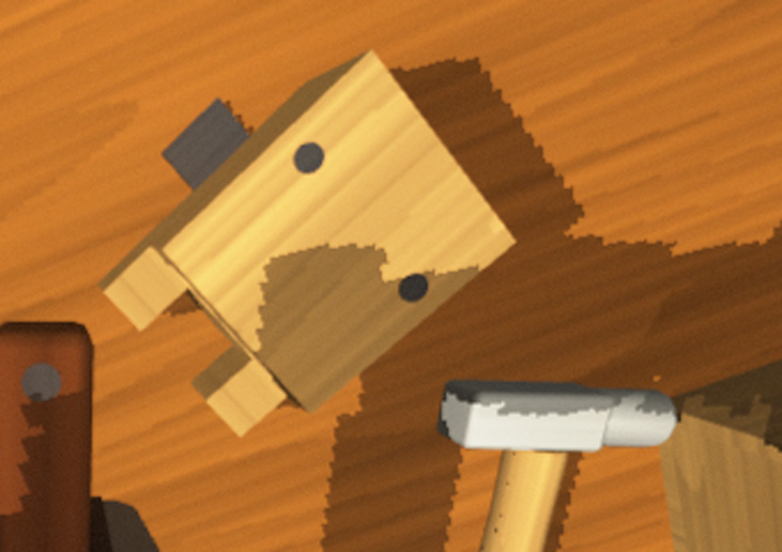

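```bash
python3 - <<'E'
from h import *
c=cams.get_calibration("wrist")
W=lambda x,y,z:onz(c,300+x/2.3,20+y/2.3,z)[:2]
A=np.array([W(372,51,.058),W(517,240,.058),W(309,411,.058),W(164,249,.058)])
print(A.round(4),A.mean(0).round(4),[round(1000*np.linalg.norm(A[(i+1)%4]-A[i]),1) for i in range(4)])
for i,j in((3,0),(2,1)): v=A[j]-A[i];print("xaxis yaw",np.degrees(np.arctan2(v[1],v[0])).round(1))
for i,j in((1,0),(2,3)): v=A[j]-A[i];print("yaxis-90 yaw",(np.degrees(np.arctan2(v[1],v[0]))-90).round(1))
T=np.array([W(103,290,.032),W(140,330,.032),W(204,400,.032),W(240,436,.032)]);print(T.round(4))
G=A.mean(0);
for yaw in(-67,):
    t=np.radians(yaw);Rm=np.array([[np.cos(t),np.sin(t)],[-np.sin(t),np.cos(t)]]);print(((T-G)@Rm.T*1000).round(1))
print("screws",(W(309,157,.058)+W(413,287,.058))/2)
E
```

```text
[[ 0.6686 -0.513 ]
 [ 0.5917 -0.5454]
 [ 0.5585 -0.4615]
 [ 0.6346 -0.4302]] [ 0.6134 -0.4875] [np.float64(83.5), np.float64(90.3), np.float64(82.3), np.float64(89.5)]
xaxis yaw -67.7
xaxis yaw -68.4
yaxis-90 yaw -67.1
yaxis-90 yaw -67.6
[[ 0.6258 -0.4065]
 [ 0.6055 -0.4147]
 [ 0.5683 -0.4295]
 [ 0.5479 -0.4387]]
[[-69.7  43.1]
 [-70.1  21.2]
 [-71.  -18.8]
 [-70.5 -41.2]]
screws [ 0.61712382 -0.49675032]
```

```bash
python3 -m handwheel '[[[0,-25,-12],-0.111,0],[[0,0,0],-0.111,0],[[0,0,0],-0.111,0],[[0,0,0],-0.111,0],[[0,0,0],-0.111,0],[[0,0,0],-0.111,0],[[0,0,0],-0.111,0],[[0,0,0],-0.111,0],[[0,0,0],-0.111,0],[[0,0,0],-0.111,0],[[0,0,0],-0.111,0],[[0,0,0],-0.111,0]]' 40 >/dev/null; python3 -m handwheel '[[[0,0,0],-0.111,0],[[0,0,0],-0.111,0],[[0,0,0],-0.111,0],[[0,0,0],-0.111,0],[[0,0,0],-0.111,0],[[0,0,0],-0.111,0],[[0,0,0],-0.111,0],[[0,0,0],-0.111,0],[[0,0,0],-0.111,0],[[0,0,0],0,0],[[0,0,0],0,0]]' 40;python3 - <<'E'
from h import *
plan([.5413,-.3117,.048],22.3)
E
```

```text
clock: 81.93
tool_pos: [0.5674, -0.3457, 0.099]
tool_rot: [0.695, -0.133, 0.695, 0.133]
wrist_force: [-0.1, -0.0, -1.1]
gripper_width: 0.0241
tcp [ 0.5674 -0.3457  0.099 ] x-axis [ 0.  0. -1.] jawyaw 21.63 q6 -1.106 w 24.1 F [-0.1 -0.  -1.1] t 81.93
turn -0.0117 or 3.1299
shift mm (after turn) [109.   41.4 -11.2] plain horizontal first: dz -109.0
```

```bash
python3 -m handwheel '[[[0,20,-6],-0.012,0],[[0,21.4,-5],0,0],[[20,0,0],0,0],[[25,0,0],0,0],[[25,0,0],0,0],[[15,0,0],0,0],[[15,0,0],0,0],[[8,0,0],0,0],[[0,0,0],0,0],[[0,0,0],0,0],[[0,0,0],0,0]]' 40;python3 - <<'E'
from h import *
plan([.5413,-.3117,.0488],22.3)
im=cams.grab_frame('side');crop(im,310,230,430,340,5.2,'pics/s47.png')
im=cams.grab_frame('wrist');cv2.imwrite('pics/w47.png',im[:,:,::-1])
E
```

```text
clock: 82.85
tool_pos: [0.5427, -0.3127, -0.0078]
tool_rot: [0.694, -0.138, 0.693, 0.137]
wrist_force: [0.1, -0.3, -1.3]
gripper_width: 0.0234
tcp [ 0.5427 -0.3127 -0.0078] x-axis [ 0.002 -0.001 -1.   ] jawyaw 22.42 q6 -1.107 w 23.4 F [ 0.1 -0.3 -1.3] t 82.85
turn 0.0021 or -3.1394
shift mm (after turn) [ 1.4  1.4 -0.9] plain horizontal first: dz -1.4
```

View pics/s47.png

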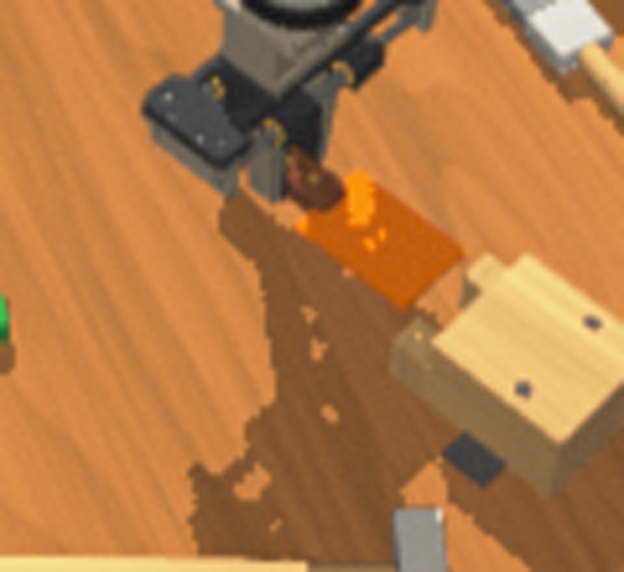

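View pics/w47.png

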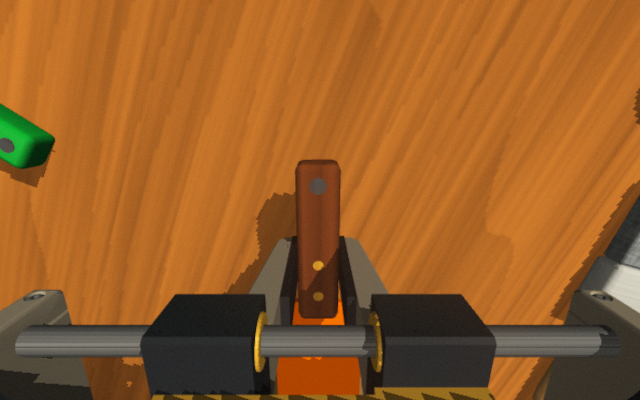

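```bash
cat > gs.py <<'E'
from h import *
import sys
c=cams.get_calibration("side");x0,y0,s=map(float,sys.argv[1].split(","))
G=np.array([.6134,-.4875]);t=np.radians(-67.7);Rm=np.array([[np.cos(t),np.sin(t)],[-np.sin(t),np.cos(t)]])
for a in sys.argv[2:]:
    x,y,z=map(float,a.split(","));p=onz(c,x0+x/s,y0+y/s,z);print(a,p.round(4),"guard",(Rm@(p[:2]-G)*1000).round(1))
P=tool()[0];print("tool in guard",(Rm@(P[:2]-G)*1000).round(1))
E
python3 gs.py 310,230,5.2 462,255,.039 408,310,.039 358,172,.039 300,228,.039 525,254,.058 433,340,.058 393,345,.032 560,442,.058
```

```text
462,255,.039 [ 0.6101 -0.4112  0.039 ] guard [-71.9  25.9]
408,310,.039 [ 0.5645 -0.4323  0.039 ] guard [-69.6 -24.3]
358,172,.039 [ 0.5816 -0.3356  0.039 ] guard [-152.6   28.2]
300,228,.039 [ 0.5328 -0.3583  0.039 ] guard [-150.1  -25.5]
525,254,.058 [ 0.6352 -0.4353  0.058 ] guard [-40.  40.]
433,340,.058 [ 0.561  -0.4657  0.058 ] guard [-40.1 -40.2]
393,345,.032 [ 0.5487 -0.4457  0.032 ] guard [-63.2 -44. ]
560,442,.058 [ 0.5935 -0.5483  0.058 ] guard [ 48.7 -41.5]
tool in guard [-188.5    0.9]
```

```bash
python3 -m handwheel '[[[1,-5,0],0,0],[[0,-5,0],0,0],[[0,-5,0],0,0],[[0,-5,0],0,0],[[0,-5,0],0,0],[[0,0,0],0,0]]' 40; for i in 1 2 3 4; do python3 -m handwheel '[[[0,-4,0],0,0],[[0,-4,0],0,0],[[0,0,0],0,0]]' 40 | egrep "pos|force"; done;  python3 - <<'E'
from h import *
plan()
im=cams.grab_frame('side');crop(im,310,230,430,340,5.2,'pics/s48.png')
E
```

```text
clock: 83.45
tool_pos: [0.5518, -0.3365, -0.01]
tool_rot: [0.694, -0.138, 0.693, 0.137]
wrist_force: [0.1, 0.3, -1.3]
gripper_width: 0.0237
tool_pos: [0.5547, -0.3433, -0.0101]
wrist_force: [-0.2, 0.2, -0.9]
tool_pos: [0.5578, -0.3508, -0.01]
wrist_force: [-0.8, -0.2, -1.3]
tool_pos: [0.5609, -0.3582, -0.01]
wrist_force: [0.1, -1.0, -0.6]
tool_pos: [0.5639, -0.3656, -0.0101]
wrist_force: [0.2, -0.7, -1.4]
tcp [ 0.5639 -0.3656 -0.0101] x-axis [ 0.    -0.001 -1.   ] jawyaw 22.44 q6 -1.146 w 23.7 F [ 0.2 -0.7 -1.4] t 84.45
```

View pics/s48.png

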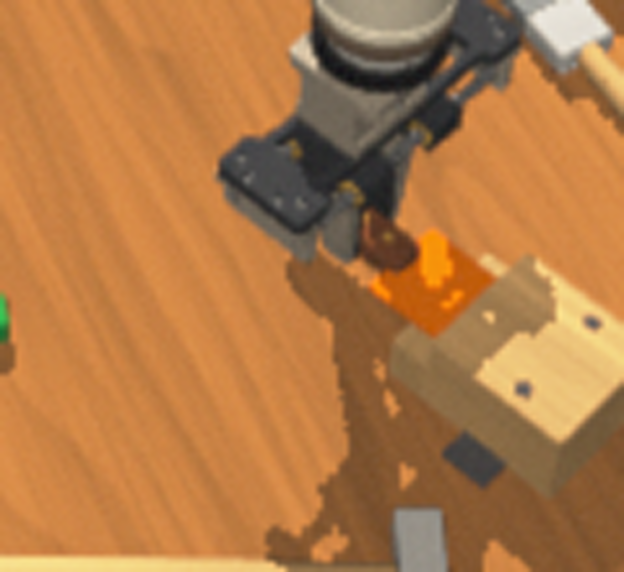

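```bash
for i in 1 2 3 4; do python3 -m handwheel '[[[0,-4,0],0,0],[[0,-4,0],0,0],[[0,0,0],0,0]]' 40 | egrep "pos|force"; done; python3 -m handwheel '[[[0,-3,0],0,0],[[0,0,0],0,0]]'| egrep "pos|force"; python3 gs.py 0,0,1; python3 - <<'E'
from h import *
im=cams.grab_frame('side');crop(im,310,230,430,340,5.2,'pics/s49.png')
E
```

```text
tool_pos: [0.5669, -0.373, -0.0101]
wrist_force: [-0.6, 0.4, -1.2]
tool_pos: [0.57, -0.3804, -0.0101]
wrist_force: [0.3, 0.3, -1.9]
tool_pos: [0.573, -0.3878, -0.0101]
wrist_force: [-0.9, 0.3, -1.5]
tool_pos: [0.5761, -0.3952, -0.0101]
wrist_force: [0.6, 0.2, -1.0]
tool_pos: [0.5771, -0.3975, -0.0102]
wrist_force: [0.7, 0.1, -1.3]
tool in guard [-97.    0.6]
```

View pics/s49.png

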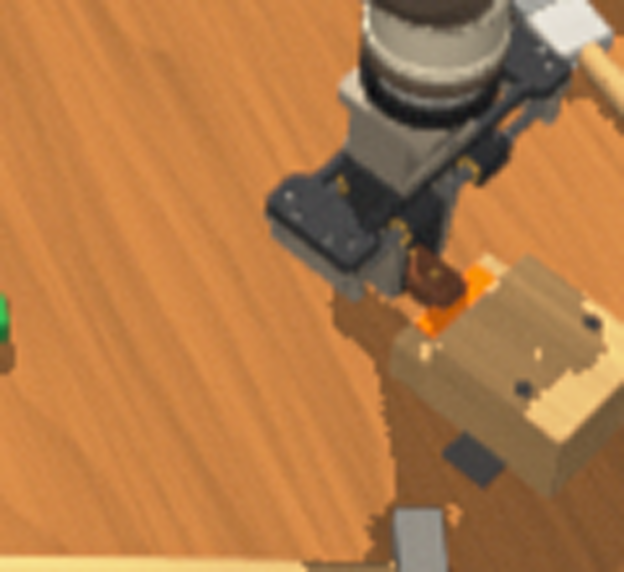

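```bash
for i in 1 2 3 4 5 6; do python3 -m handwheel '[[[0,-2,0],0,0],[[0,0,0],0,0]]' 40 | egrep "pos|force"; done; python3 gs.py 0,0,1
```

```text
tool_pos: [0.5778, -0.3991, -0.0102]
wrist_force: [-0.3, 0.0, -1.7]
tool_pos: [0.5786, -0.401, -0.0102]
wrist_force: [0.7, 0.9, -0.9]
tool_pos: [0.5793, -0.4029, -0.0102]
wrist_force: [0.9, 0.1, -1.3]
tool_pos: [0.5801, -0.4048, -0.0101]
wrist_force: [-0.0, 0.6, -1.1]
tool_pos: [0.5808, -0.4062, -0.0103]
wrist_force: [1.4, 1.1, -1.8]
tool_pos: [0.5807, -0.406, -0.011]
wrist_force: [-2.2, 4.5, 0.6]
tool in guard [-87.8   0.7]
```

```bash
python3 - <<'E'
from h import *
im=cams.grab_frame('side');crop(im,340,250,420,330,7,'pics/s50.png')
E
```

```text
(no output)
```

View pics/s50.png

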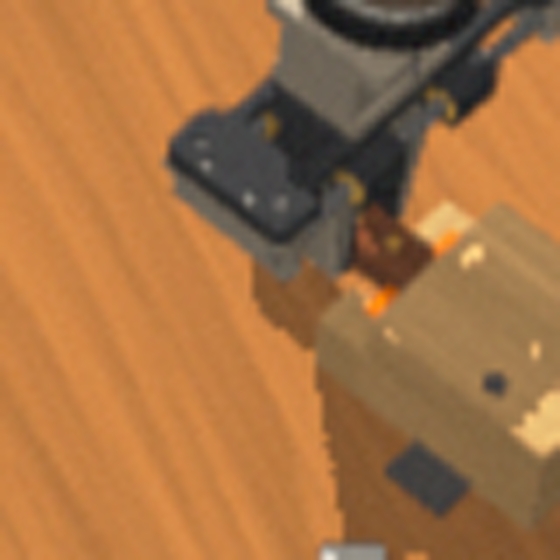

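```bash
python3 -m handwheel '[[[0,2,0],0,0],[[0,0,0],0,0],[[0,0,0],0,0.45],[[0,0,0],0,0.45],[[0,0,0],0,0.45],[[0,0,0],0,0.45],[[-10,0,0],0,0.5],[[-25,0,0],0,0.5],[[-30,0,0],0,0.5],[[-30,0,0],0,0.5],[[-30,0,0],0,0.5],[[0,0,0],0,0.5]]' 40; python3 -m handwheel '[[[0,20,0],0,0.5],[[0,30,0],0,0.5],[[0,30,0],0,0.5],[[0,30,0],0,0.5],[[0,30,0],0,0.5],[[0,0,0],0,0.5],[[0,0,0],0,0.5]]' 40;python3 - <<'E'
from h import *
plan()
im=cams.grab_frame('wrist');cv2.imwrite('pics/w51.png',im[:,:,::-1])
im=cams.grab_frame('side');crop(im,330,240,430,340,6,'pics/s51.png');cv2.imwrite('pics/full51.png',im[:,:,::-1])
im=cams.grab_frame('top');crop(im,410,130,510,240,5.4,'pics/t51.png')
E
```

```text
clock: 87.77
tool_pos: [0.5844, -0.4098, 0.1246]
tool_rot: [0.696, -0.142, 0.691, 0.134]
wrist_force: [0.2, -0.8, 1.7]
gripper_width: 0.0461
clock: 88.35
tool_pos: [0.5271, -0.2758, 0.1152]
tool_rot: [0.694, -0.138, 0.693, 0.138]
wrist_force: [0.7, -0.5, 0.0]
gripper_width: 0.0456
tcp [ 0.5271 -0.2758  0.1152] x-axis [ 0. -0. -1.] jawyaw 22.54 q6 -1.078 w 45.6 F [ 0.7 -0.5  0. ] t 88.35
```

View pics/s51.png

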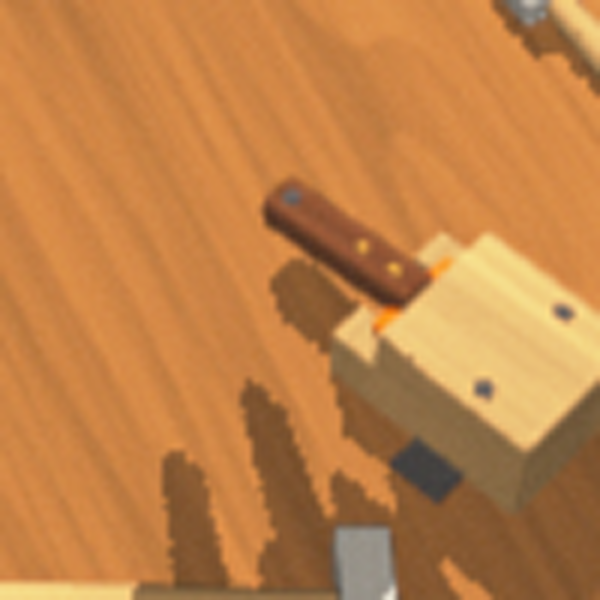

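View pics/t51.png

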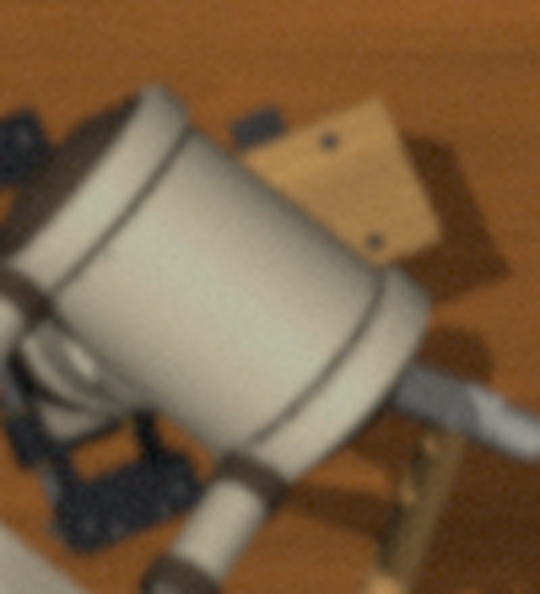

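View pics/w51.png

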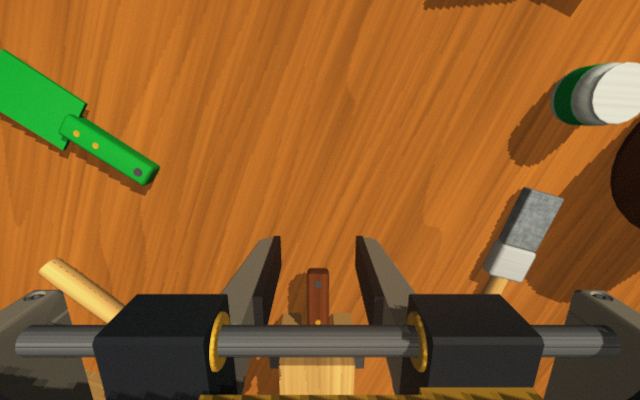

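```bash
python3 gs.py 330,240,6 267,210,.04 292,183,.045 488,234,.058 382,338,.058 430,290,.047 | head -5; python3 - <<'E'
from h import *
im=cams.grab_frame('wrist')
im=cams.grab_frame('top');cv2.imwrite('pics/t52.png',im[:,:,::-1])
im=cams.grab_frame('side');crop(im,230,70,370,210,4.2,'pics/s52.png')
E
```

```text
267,210,.04 [ 0.5494 -0.3706  0.04  ] guard [-132.4  -14.8]
292,183,.045 [ 0.5664 -0.3639  0.045 ] guard [-132.2    3.4]
488,234,.058 [ 0.636  -0.4362  0.058 ] guard [-38.9  40.3]
382,338,.058 [ 0.5605 -0.4689  0.058 ] guard [-37.2 -41.9]
430,290,.047 [ 0.5989 -0.4478  0.047 ] guard [-42.2   1.7]
```

View pics/full51.png

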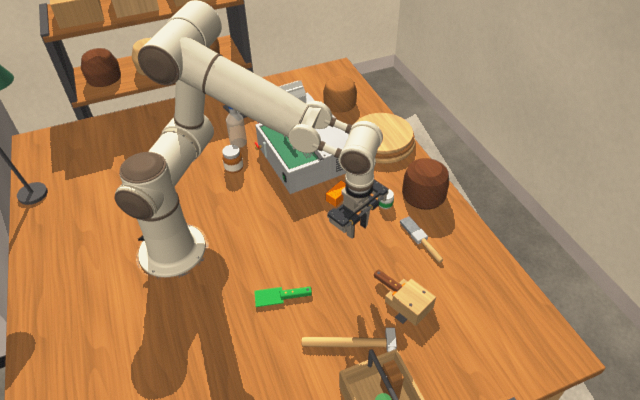

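View pics/s52.png

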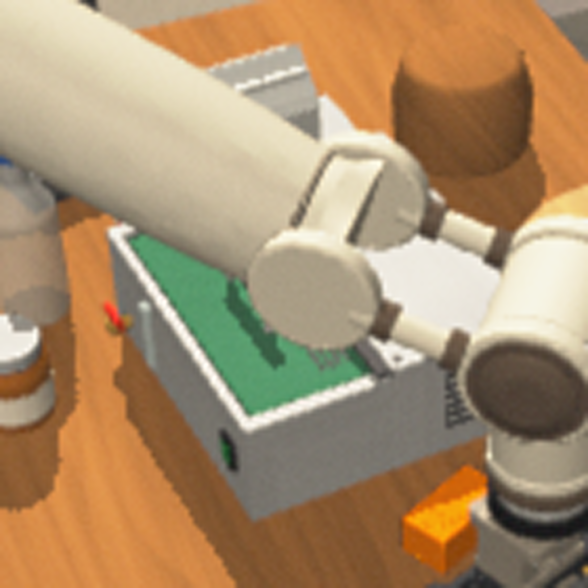

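View pics/t52.png

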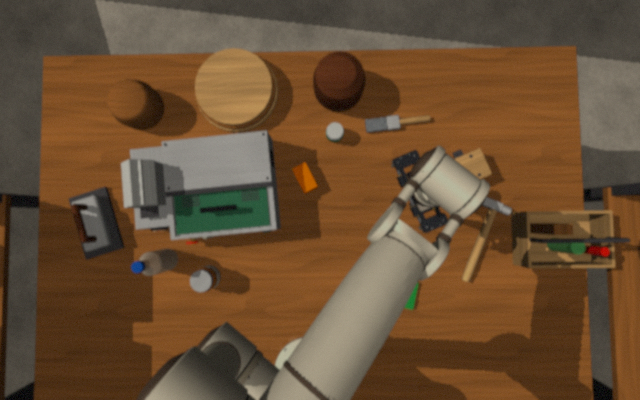

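```bash
python3 -c "
from station import env
print(env.get_obs()['clock']); print(env.job_done())"
```

```text
88.65
the job is handed in; nothing more can be done
None
```

I finished the job and handed it in at about 88.7 s of the 210 s allowed. No verdict was reported.

- **Cartridges:** All three are seated mesh up in the pockets. Two had been lying mesh down; I turned each over by tipping it against the steamer's right wall and pushing it over on the bench. In the last pictures the two outer ones measured within about 1 mm of their pockets. I checked the middle one by eye only, and it looked level between its ribs.
- **Cover:** The back edge is under the lip and the front edge is inside the upstand. It measured at steamer x +3.3 mm, y +1.5 mm. I judged it flat from the pictures and did not measure its tilt.
- **Scraper:** I pushed the blade in until it met the slot end (about 5 N), then let go and it stayed put. One side-camera check placed the handle end about 5 mm closer to the guard than expected. That cannot mean it is short of home, so I put it down to a slight tilt of the handle and camera error.
- **Bystanders:** Nothing in the last pictures looked moved. The orange look-alike and the green scraper were left alone.

**Disagreement:** The real fingertips sat about 39 mm higher than the reported tool height. My first close therefore passed above a cartridge without touching it, and a touch test on its top confirmed the offset. I allowed for it from then on.

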